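Tidy the finishing bench: hang the ear defenders, stand the bottles up

TASK

Put the bench in order after the shift: hang every pair of ear defenders astride the rail, crown on the tube and one cup on each side, and stand every fallen bottle upright on the rubber mat, in line with the bottle that stands there. Leave that bottle standing on the mat and do not disturb the tub, the tin and the roll of tape beyond.

Things in the scene. Friction and masses are not known exactly. Their poses are not given: they have to be found in the camera images.
- rail: Ear-defender rail fixed to the bench, left or right of the robot (the mat on the other side): a level steel tube 16 mm thick, 350 mm long, axis 150 mm above the bench, on two 16 mm posts 334 mm apart. Origin on the bench below the tube's middle; y along the tube, x across it, away from the robot at zero yaw, z up.
- rail_mid (a point): The middle of the tube, on its axis, 150 mm above the rail's origin; same axes as the rail. When ear defenders hang properly, their crown's underside rests on top of the tube (158 mm above the bench), so their origin is 33 mm above the bench.
- mat: Flat black rubber mat fixed to the bench, 90 mm wide (x), 340 mm long (y), 4 mm thick: the row of bottles stands along it, with three places about 120 mm apart (y = -120, 0 and 120 mm). Origin under its centre on the bench; x points away from the robot at zero yaw, z up.
- muff1: Rigid ear defenders, 0.18-0.29 kg, standing on the bench before the rail (2 or 3 present). 156 mm over the cups (x), 80 mm clear between; cups 66 mm deep (y), 72 mm high. A 22 mm wide steel band rises to a crown block 56 (x) x 30 (y) x 28 mm high, underside 125 mm, top 153 mm above the origin: grip it from above, fingertips above its underside. Origin midway between the cups' undersides, z up.
- muff2: Rigid ear defenders, 0.18-0.29 kg, standing on the bench before the rail (2 or 3 present). 156 mm over the cups (x), 80 mm clear between; cups 66 mm deep (y), 72 mm high. A 22 mm wide steel band rises to a crown block 56 (x) x 30 (y) x 28 mm high, underside 125 mm, top 153 mm above the origin: grip it from above, fingertips above its underside. Origin midway between the cups' undersides, z up.
- muff3: Rigid ear defenders, 0.18-0.29 kg, standing on the bench before the rail (2 or 3 present). 156 mm over the cups (x), 80 mm clear between; cups 66 mm deep (y), 72 mm high. A 22 mm wide steel band rises to a crown block 56 (x) x 30 (y) x 28 mm high, underside 125 mm, top 153 mm above the origin: grip it from above, fingertips above its underside. Origin midway between the cups' undersides, z up.
- fallen1: Firm square white bottle lying on its side before the mat, roughly along it, cap pointing to one side, 0.16-0.26 kg: body 50 x 50 mm, 95 mm long, then a round cap 24 mm in diameter, 30 mm long (125 mm in all). Origin: centre of its flat base; x runs from base to cap (points up once it stands), y and z square to the body's faces.
- fallen2: Firm square white bottle lying on its side before the mat, roughly along it, cap pointing to one side, 0.16-0.26 kg: body 50 x 50 mm, 95 mm long, then a round cap 24 mm in diameter, 30 mm long (125 mm in all). Origin: centre of its flat base; x runs from base to cap (points up once it stands), y and z square to the body's faces.
- stand1: Bottle of the same kind and size (50 x 50 mm, 125 mm tall) already standing on the mat. Origin: centre of its base, z up. Only one of the three is present; the other two places are free.
- stand2: Bottle of the same kind and size (50 x 50 mm, 125 mm tall) already standing on the mat. Origin: centre of its base, z up. Only one of the three is present; the other two places are free.
- stand3: Bottle of the same kind and size (50 x 50 mm, 125 mm tall) already standing on the mat. Origin: centre of its base, z up. Only one of the three is present; the other two places are free.
- tub: Bystander: open clear plastic tub with steel brackets, 110 x 150 mm, 70 mm high; origin under its centre.
- tin: Bystander: round tin, 70 mm in diameter, 60 mm tall; origin under its centre.
- tape: Bystander: roll of tape lying flat, 90 mm in diameter, 25 mm high; origin under its centre.
There are look-alikes about, which are no part of the job. What is shaped like the muff3 but red is not meant.

How it is judged:
At the end, for the whole second after the job is handed in: Every pair of ear defenders hangs at rest astride the tube between the posts, crown on the tube within 45 mm of its line, tilt under 0.3 rad. Every bottle stands at rest on the mat, within 0.1 rad of upright, base centre within 30 mm of its centre line. All released (angle between each of muff1, muff2, muff3's own z axis and vertical below 0.3 rad and z of muff1 in the frame of rail_mid between -0.125 and -0.1 m and x of muff1 in the frame of rail_mid between -0.045 and 0.045 m and y of muff1 in the frame of rail_mid between -0.15 and 0.15 m and contact force between each of muff1, muff2, muff3 and rail above 0.5 N and linear speed of each of muff1, muff2, muff3, fallen1, fallen2, stand1, stand2, stand3 below 0.03 m/s and angular speed of each of muff1, muff2, muff3 below 0.3 rad/s and z of muff2 in the frame of rail_mid between -0.125 and -0.1 m and x of muff2 in the frame of rail_mid between -0.045 and 0.045 m and y of muff2 in the frame of rail_mid between -0.15 and 0.15 m and z of muff3 in the frame of rail_mid between -0.125 and -0.1 m and x of muff3 in the frame of rail_mid between -0.045 and 0.045 m and y of muff3 in the frame of rail_mid between -0.15 and 0.15 m and angle between each of fallen1, fallen2's own x axis and vertical below 0.1 rad and x of fallen1 in the frame of mat between -0.03 and 0.03 m and y of fallen1 in the frame of mat between -0.16 and 0.16 m and z of each of fallen1, fallen2, stand1, stand2, stand3 in the frame of mat below 0.01 m and contact force between each of fallen1, fallen2, stand1, stand2, stand3 and mat above 0.5 N and x of fallen2 in the frame of mat between -0.03 and 0.03 m and y of fallen2 in the frame of mat between -0.16 and 0.16 m and angle between each of stand1, stand2, stand3's own z axis and vertical below 0.1 rad and x of stand1 in the frame of mat between -0.03 and 0.03 m and y of stand1 in the frame of mat between -0.16 and 0.16 m and x of stand2 in the frame of mat between -0.03 and 0.03 m and y of stand2 in the frame of mat between -0.16 and 0.16 m and x of stand3 in the frame of mat between -0.03 and 0.03 m and y of stand3 in the frame of mat between -0.16 and 0.16 m); the robot touches nothing.
It fails at once if the clear tub is disturbed (moved more than 40 mm) (distance of tub from where it was at the start of the episode above 0.04 m).
It fails at once if the tin is disturbed (moved more than 40 mm) (distance of tin from where it was at the start of the episode above 0.04 m).
It fails at once if the roll of tape is disturbed (moved more than 40 mm) (distance of tape from where it was at the start of the episode above 0.04 m).
Of muff1, muff2, muff3 only 2 to 3 are there at a start; the rules pass over those that are not, and their reading is None.
Of stand1, stand2, stand3 only 1 to 1 are there at a start; the rules pass over those that are not, and their reading is None.
At some moment in a run one of fallen1, fallen2 may be knocked a few centimetres aside while the robot is not near it.
Once in a run the grip may slacken for a moment while it holds something.
It also fails if it takes over 210 s, if anything falls off the work surface, if the arm or the gripper's body presses on something with over 40 N, if the wrist force passes 120 N, or if a joint passes its speed limit or range.

ROBOT

A 6-joint arm with a two-finger parallel gripper is mounted at the origin on the work surface. World frame = base frame: x ahead of the robot, y to its left, z up, the work surface at z = 0. Lengths are in m, angles in rad, forces in N, time in s.
With the tool pointing down it reaches from about 0.325 to 0.9 m from the base axis. Payload 6.1 kg.
Tool frame: the origin (TCP) lies on the centre line of the jaws, within the pads' length; the fingertips stand arm.nose_length ahead of it and the grasp point (between the pads) lies 5 mm behind it (arm.nose_length is the distance from the TCP to the fingertips, in m); x points along the fingers, z is the direction in which the jaws open and shut, and the axes are right-handed (so a half turn about x gives the same grasp; the last joint's range is limited). The gripper opens to 87 mm and grips with 3 to 60 N. Pads are 19 mm wide; open, the fingers measure 117 mm over their backs; the gripper's body (75 mm by 190 mm) begins 51 mm behind the grasp point.
Start: joints at [-1.245, 0.22, 1.526, -0, 1.395, -0.126], TCP at [0.273, -0.562, 0.208] pointing down, gripper open.
Joint ranges: [-2.98, 2.98], [-0.91, 2.08], [0.09, 2.57], [-1.24, 4.39], [0.2, 2.65], [-2.68, 2.68]. Speed limits (rad/s): [2.57, 2.57, 3.01, 3.14, 3.14, 3.14].

INTERFACE

Orientations are given as a rotation vector (axis times angle).
In Python, from cell import arm gives the robot as it stands.
- The arm moves only by the tool arm_command, never from a script. Its argument "targets" is a list of rows, each a list of 6 numbers: the shift along the tool's x, y, z in m, then the turn, a rotation vector about the tool's x, y, z in degrees. In form: [[x, y, z, wx, wy, wz], ...]. A call has exactly 8 rows; each row is the pose to reach, as a shift and turn from the pose measured when the call began, along the tool's axes at that moment; what a row does not reach only later rows make up. A row lasts 1/8 s, in which the tool goes at most 62.5 mm and 10.7 degrees, less where a joint would pass 70% of its speed; a pose out of reach is approached as far as the arm can. A call with a gripper value outside its range is refused whole. "claw" is the closure, from -1 (fully open) to 1 (shut), so that 0 is half open, set as the call begins (left out, the last holds). The fingers move at their own pace and stop on an object; "force" is the grip in N (left out, the last holds). Time passes only in rows, so rows that repeat a pose let the fingers close, or fill a call up. It gives the time, the measured TCP pose, the force and the opening at its end, in the units of the state.
- arm.state(): the state, without advancing time (a new reading comes with each control period).
- arm.capture(name): name is "scene" or "top" or "wrist"; returns a dict with "frame" (384x512x3 uint8, red, green, blue), "fx", "fy", "cx", "cy" (pixels), "k1" (the pictures are not rectified: a ray, as slopes to the right and down, at radius r is drawn at 1 + k1 r^2 times it, then the intrinsics apply), "rvec" (rotation vector, rad) and "tvec" (3), from world to camera coordinates, as OpenCV has them; the wrist camera has in their place "mount" (4x4, takes a point from camera to tool coordinates, whose origin is the TCP and whose axes are the tool frame's). Camera axes: x right, y down, z forward; pixel columns grow to the right and rows downward; lengths in m; the calibration is good to about 2 mm. A picture is of the moment at which its call begins: read the wrist's pose just before it. There is no depth.
- arm.hand_in(): hands the job in, once; it reports no verdict.
The state is a dict: "t": time; "qpos": joint angles; "qd": joint speeds; "joint_torque": joint torques, N m; "position": TCP position; "ee_rot": TCP orientation; "ft_force": force on the tool from outside, world axes, zero at the start; "moment": the same for the moment, N m; "grip_width": opening from 0.0 (shut) to 1.0 (fully open).
Only numpy, scipy, OpenCV 4.12 (cv2) and the standard library are available. Lean on these libraries where they do the work, as an engineer would, in place of code of your own. Each camera call takes 0.05 s, during which the arm holds its last target.

## Working session

There is one attempt and no reset: what is moved stays moved. The work goes in short steps, Python scripts to look and compute and a tool call to move; the robot and the scene stay as the last step left them, time stands still between calls to the robot, and variables do not carry over. Pictures are saved under pics/ and viewed, and the job is handed in when it is done.

Besides the shell and the picture viewer there is one more tool, called after ">>>" by a JSON object that holds its "api" and its "payload". arm_command: Moves the arm, as the interface text tells. Its arguments: {"type":"object","properties":{"targets":{"type":"array","items":{"type":"array","items":{"type":"number"}}},"claw":{"type":"number"},"force":{"type":"number"}},"required":["targets"]}

```bash
ls; mkdir -p pics; python3 - <<'E'
from cell import arm
import cv2
print(arm.state()); print(arm.nose_length)
for n in ("scene","top","wrist"):
    c=arm.capture(n); cv2.imwrite(f"pics/{n}0.png",cv2.cvtColor(c["frame"],cv2.COLOR_RGB2BGR))
    print(n,{k:v for k,v in c.items() if k!="frame"})
E
```

```text
pics
{'t': 0.0, 'qpos': array([-1.24510101e+00,  2.21219693e-01,  1.52764875e+00,  3.29989892e-05,
        1.39469814e+00, -1.26084645e-01]), 'qd': array([-1.26387113e-03, -1.67497229e-03, -9.31823833e-04, -1.12727823e-03,
        5.65083010e-04, -7.66717685e-05]), 'joint_torque': array([-1.08521068e-03, -4.94611716e+01, -3.87377322e+01,  6.97184494e-02,
        5.71423292e-02, -1.23633085e-04]), 'position': array([ 0.27265595, -0.56165185,  0.20712136]), 'ee_rot': array([ 0.87155523,  1.39123021, -0.86946428]), 'ft_force': array([-0.13508618, -0.60528253, -0.7761647 ]), 'moment': array([-0.01020842,  0.02780694, -0.02629336]), 'grip_width': 0.9997998241492136}
0.014
scene {'fx': 350.8739870452836, 'fy': 350.8739870452836, 'cx': 256.2318379741193, 'cy': 193.92637635854885, 'k1': 0.014632535965285035, 'rvec': array([ 2.05984196,  1.18884453, -0.53190677]), 'tvec': array([-0.19835428, -0.22637933,  1.36389154])}
top {'fx': 406.70160517278885, 'fy': 406.70160517278885, 'cx': 262.827953026304, 'cy': 185.74079562519336, 'k1': -0.12150298331052391, 'rvec': array([ 2.18914142, -2.13504059,  0.10656632]), 'tvec': array([-0.05760198,  0.49095908,  1.3959215 ])}
wrist {'fx': 265.7904606981586, 'fy': 265.7904606981586, 'cx': 254.2680538713392, 'cy': 188.32574132645283, 'k1': -0.02710427162863308, 'mount': array([[ 2.41436034e-05, -3.02928616e-01,  9.53013249e-01,
        -1.76517540e-01],
       [-9.49959950e-04, -9.53012826e-01, -3.02928457e-01,
         8.40428339e-02],
       [ 9.99999548e-01, -8.98010634e-04, -3.10779216e-04,
        -3.33499855e-04],
       [ 0.00000000e+00,  0.00000000e+00,  0.00000000e+00,
         1.00000000e+00]])}
```

View pics/scene0.png

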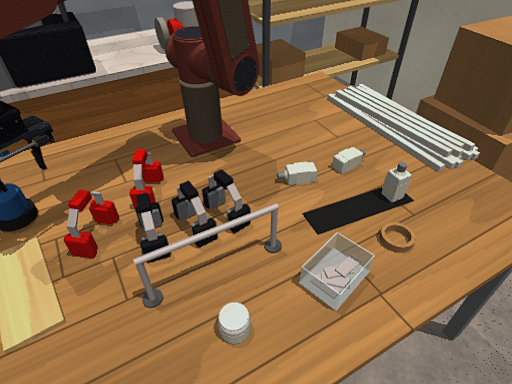

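View pics/top0.png

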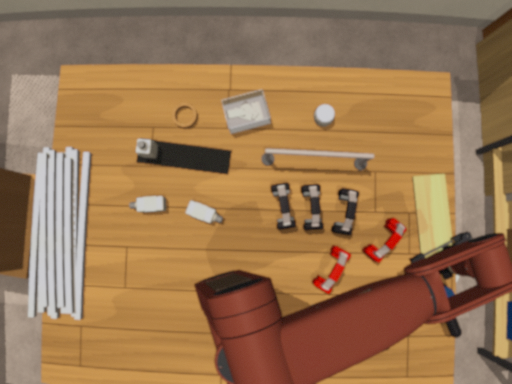

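View pics/wrist0.png

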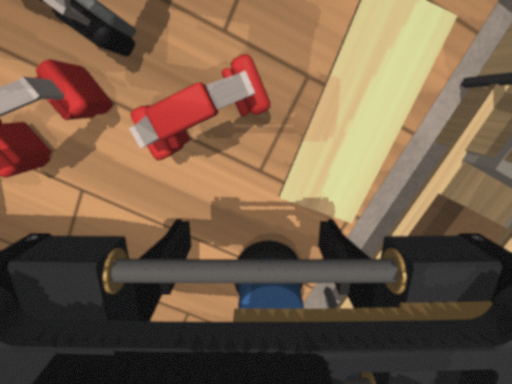

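```bash
cat > h.py <<'E'
from cell import arm
import cv2, numpy as np
from scipy.spatial.transform import Rotation as R
def wpose():
    s=arm.state(); return s["position"],R.from_rotvec(s["ee_rot"]).as_matrix()
def cap(n):
    p,Rm=wpose(); c=arm.capture(n)
    if n=="wrist":
        M=c["mount"]; c["C"]=p+Rm@M[:3,3]; c["Rcw"]=Rm@M[:3,:3]
    else:
        Rw=cv2.Rodrigues(c["rvec"])[0]; c["Rcw"]=Rw.T; c["C"]=-Rw.T@c["tvec"]
    c["K"]=np.array([[c["fx"],0,c["cx"]],[0,c["fy"],c["cy"]],[0,0,1]]); c["d"]=np.array([c["k1"],0,0,0.])
    return c
def px2w(c,uv,z):
    u=cv2.undistortPoints(np.array(uv,float).reshape(-1,1,2),c["K"],c["d"]).reshape(-1,2)
    ray=np.c_[u,np.ones(len(u))]@c["Rcw"].T
    return c["C"]+ray*((z-c["C"][2])/ray[:,2])[:,None]
def w2px(c,P):
    Rw=c["Rcw"].T
    return cv2.projectPoints(np.array(P,float).reshape(-1,3),cv2.Rodrigues(Rw)[0],-Rw@c["C"],c["K"],c["d"])[0].reshape(-1,2)
def crop(c,name,x0,y0,x1,y1,s):
    im=cv2.cvtColor(c["frame"],cv2.COLOR_RGB2BGR)[y0:y1,x0:x1]
    im=cv2.resize(im,None,fx=s,fy=s,interpolation=cv2.INTER_CUBIC)
    for x in range((x0+9)//10*10,x1,10):
        cv2.line(im,((x-x0)*s,0),((x-x0)*s,6 if x%50 else 14),(0,255,0),1)
        if x%50==0: cv2.putText(im,str(x),((x-x0)*s,24),0,.4,(0,255,0),1)
    for y in range((y0+9)//10*10,y1,10):
        cv2.line(im,(0,(y-y0)*s),(6 if y%50 else 14,(y-y0)*s),(0,255,0),1)
        if y%50==0: cv2.putText(im,str(y),(16,(y-y0)*s+4),0,.4,(0,255,0),1)
    cv2.imwrite("pics/"+name,im)
E
python3 - <<'E'
from h import *
c=cap("top"); crop(c,"t1.png",250,130,410,250,5); crop(c,"t2.png",110,120,250,230,5)
c=cap("scene"); crop(c,"s1.png",120,160,290,310,4)
E
```

```text
(no output)
```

View pics/t1.png

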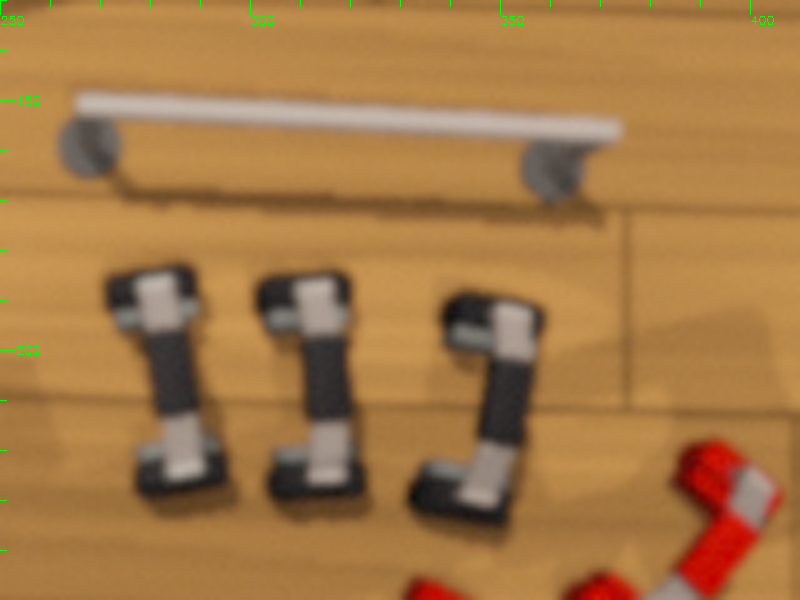

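View pics/t2.png

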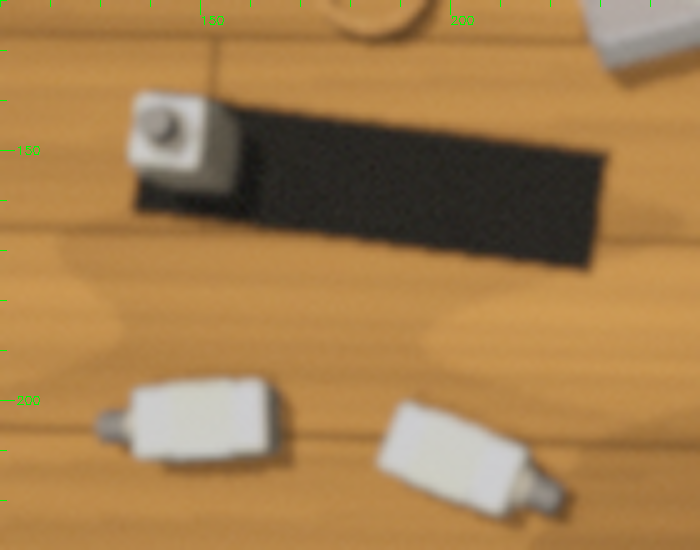

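View pics/s1.png

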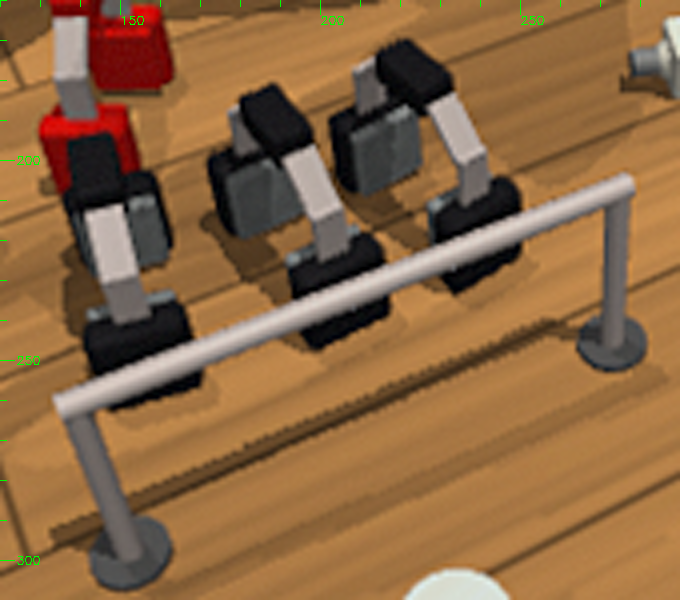

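```bash
python3 - <<'E'
from h import *
np.set_printoptions(precision=4,suppress=True)
c=cap("top")
A=lambda l:np.array(l,float)/5+[250,130]
B=lambda l:np.array(l,float)/5+[110,120]
r=px2w(c,A([(75,103),(621,130)]),.152); print("rail",r, r.mean(0), np.linalg.norm(r[0]-r[1]), "dir",np.degrees(np.arctan2(*(r[0]-r[1])[:2])))
for n,l in dict(L=[(148,333),(188,330),(197,412),(160,416)],M=[(304,338),(346,335),(350,420),(306,420)],R=[(490,360),(530,362),(521,445),(481,440)]).items():
    q=px2w(c,A(l),.153); e=(q[0]+q[1]-q[2]-q[3])/2
    print(n,q.mean(0),"len",np.linalg.norm(e[:2]),"w",np.linalg.norm(q[0]-q[1]),"yaw",np.degrees(np.arctan2(e[1],e[0])))
m=px2w(c,B([(607,154),(589,268),(136,209)]),.004); print("mat",m,(m[0]+m[2])/2,np.linalg.norm(m[0]-m[1]),np.linalg.norm(m[1]-m[2]),"yaw",np.degrees(np.arctan2(*(m[2]-m[1])[:2])))
for n,l,cap in (("bL",[(131,385),(267,379),(272,452),(135,461)],"l"),("bR",[(407,403),(528,448),(500,516),(378,465)],"r")):
    q=px2w(c,B(l),.05); e=(q[0]+q[3]-q[1]-q[2])/2
    print(n,q.mean(0),np.linalg.norm(e),np.linalg.norm(q[0]-q[3]),np.degrees(np.arctan2(e[1],e[0])))
q=px2w(c,B([(137,92),(210,97),(207,168),(129,163)]),.099); print("stand",q.mean(0),q)
q=px2w(c,np.array([(254.5,113),(325,116),(186,116)]),.04);print(q)
E
```

```text
rail [[ 0.5926 -0.0507  0.152 ]
 [ 0.5844 -0.4045  0.152 ]] [ 0.5885 -0.2276  0.152 ] 0.35389274322486564 dir 1.330187182455984
L [ 0.4205 -0.1172  0.153 ] len 0.05273437195645154 w 0.02547954009112853 yaw 8.411355760991862
M [ 0.4193 -0.2145  0.153 ] len 0.05302668010810365 w 0.02685844678700158 yaw 2.8145680841406384
R [ 0.407 -0.329  0.153] len 0.05222053105417263 w 0.02573932859237841 yaw -6.044084657456157
mat [[0.618  0.071  0.004 ]
 [0.5351 0.081  0.004 ]
 [0.5707 0.4127 0.004 ]] [0.5944 0.2418 0.004 ] 0.0835415170692481 0.3335976853527938 yaw 6.1269197572131535
bL [0.4171 0.3427 0.05  ] 0.09658027566095503 0.053001717831433176 94.69192792032588
bR [0.3953 0.1655 0.05  ] 0.09051662667595917 0.04690770944689543 70.24678401171606
stand [0.6104 0.3608 0.099 ] [[0.6363 0.3861 0.099 ]
 [0.6336 0.3349 0.099 ]
 [0.5846 0.334  0.099 ]
 [0.587  0.3884 0.099 ]]
[[ 0.7493 -0.0093  0.04  ]
 [ 0.7449 -0.2596  0.04  ]
 [ 0.7338  0.2345  0.04  ]]
```

```bash
cat >> h.py <<'E'
def down(yaw_jaw):  # tool x down, z (jaw) at heading yaw_jaw deg in world xy
    a=np.radians(yaw_jaw); z=np.array([np.cos(a),np.sin(a),0]); x=np.array([0,0,-1.]); y=np.cross(z,x)
    return np.c_[x,y,z]
def plan(pos,Rt):
    p,R0=wpose(); sh=R0.T@(np.array(pos)-p); w=R.from_matrix(R0.T@Rt).as_rotvec(degrees=True)
    print("shift mm",np.round(sh*1000,1),"turn",np.round(w,1),"|",round(np.linalg.norm(sh)*1000),round(np.linalg.norm(w),1))
def st():
    s=arm.state(); p,R0=wpose()
    print("t",round(s["t"],2),"p",p.round(4),"q",s["qpos"].round(3),"F",s["ft_force"].round(1),"grip mm",round(s["grip_width"]*87,1)); print(R0.round(3))
    import json; open("log.jsonl","a").write(json.dumps([s["qpos"].tolist(),s["position"].tolist(),s["ee_rot"].tolist()])+"\n")
E
python3 - <<'E'
from h import *
st()
p,R0=wpose()
for yj in (-82,98): plan((.41,-.33,.33),down(yj+(-6-8 if 0 else 0)))
plan((.407,-.329,.33),down(84)); plan((.407,-.329,.33),down(-96))
E
```

```text
t 0.3 p [ 0.2728 -0.5621  0.2078] q [-1.245  0.221  1.527 -0.     1.395 -0.126] F [-0.3 -0.5 -0.6] grip mm 87.2
[[-0.     0.9    0.437]
 [ 0.001  0.437 -0.9  ]
 [-1.     0.    -0.001]]
shift mm [-122.   224.8 -149. ] turn [17.9 -0.   0. ] | 296 17.9
shift mm [-122.   224.8 -149. ] turn [-1.621e+02 -0.000e+00 -1.000e-01] | 296 162.1
shift mm [-122.   222.5 -151.2] turn [-1.481e+02 -0.000e+00 -1.000e-01] | 295 148.1
shift mm [-122.   222.5 -151.2] turn [31.9 -0.   0. ] | 295 31.9
```

```bash
python3 - <<'E'
from h import *
plan((.407,-.329,.22),down(-96))
E
```

```text
shift mm [ -12.   222.5 -151.1] turn [31.9 -0.   0. ] | 269 31.9
```

>>> {"api": "arm_command", "payload": {"targets": [[-0.005, 0.03, -0.02, 4, 0, 0], [-0.012, 0.06, -0.04, 8, 0, 0], [-0.012, 0.09, -0.06, 12, 0, 0], [-0.012, 0.12, -0.08, 16, 0, 0], [-0.012, 0.15, -0.1, 20, 0, 0], [-0.012, 0.18, -0.12, 25, 0, 0], [-0.012, 0.205, -0.138, 29, 0, 0], [-0.012, 0.2225, -0.151, 32, 0, 0]], "claw": -1, "force": 25}}

```text
t: 1.3
position: [0.4076, -0.3278, 0.2201]
ee_rot: [1.289, 1.157, -1.288]
ft_force: [0.5, 0.2, 0.5]
grip_width: 0.997
```

```bash
python3 - <<'E'
from h import *
st(); c=cap("wrist"); crop(c,"w1.png",0,0,512,384,1)
print(w2px(c,[(.407,-.329,.153),(.4193,-.2145,.153),(.5885,-.2276,.158),(.586,-.333,.158)]))
c=cap("top"); crop(c,"t3.png",110,90,400,250,2)
E
```

```text
t 1.3 p [ 0.4076 -0.3278  0.2201] q [-0.828 -0.032  1.775  0.     1.399  0.85 ] F [0.5 0.2 0.5] grip mm 86.7
[[ 0.     0.994 -0.108]
 [ 0.001 -0.108 -0.994]
 [-1.    -0.    -0.001]]
[[256.14573363 195.09757394]
 [138.02189442 195.2269785 ]
 [101.75623727  -8.82952783]
 [236.39193594 -24.1699805 ]]
```

View pics/w1.png

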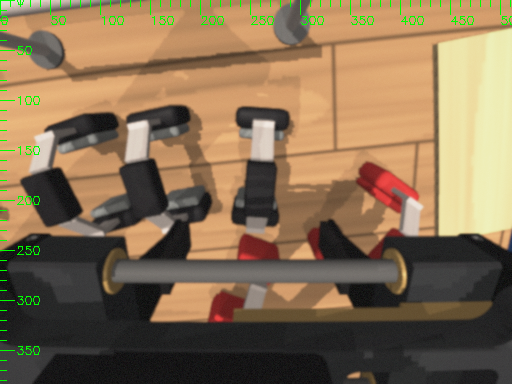

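```bash
python3 - <<'E'
from h import *
c=cap("wrist"); crop(c,"w2.png",0,90,310,250,2)
crop(c,"w2b.png",210,90,310,250,5)
E
```

```text
(no output)
```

View pics/w2b.png

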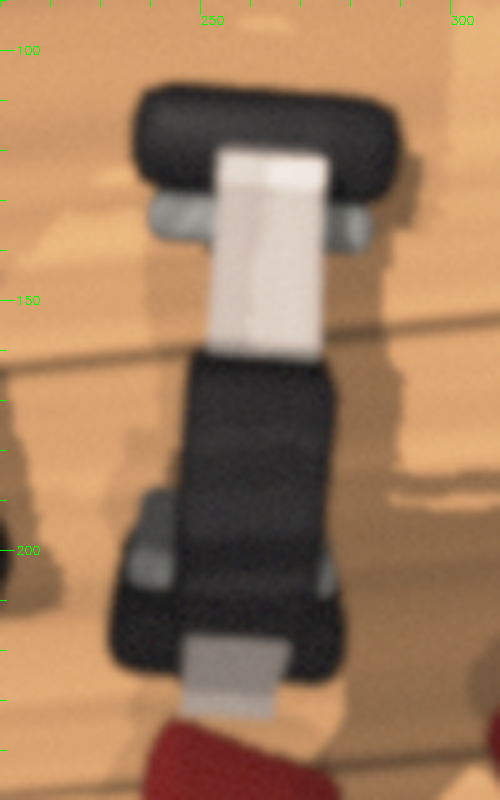

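View pics/w2.png

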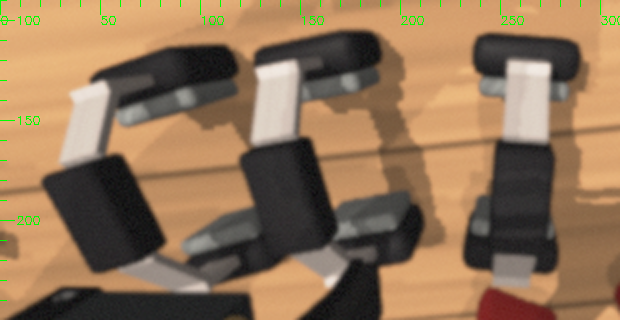

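```bash
python3 - <<'E'
from h import *
np.set_printoptions(precision=4,suppress=True)
c=cap("wrist"); print(c["C"])
for l in ([(248,160.5),(276.5,162),(275,217),(246,216)],[(122,167),(153,158.5),(167,205),(134,216)],[(22,178),(58,167),(80,212),(48,225)]):
    q=px2w(c,l,.153);e=(q[0]+q[1]-q[2]-q[3])/2; print(q,q.mean(0),np.linalg.norm(e),np.degrees(np.arctan2(e[1],e[0])))
E
```

```text
[ 0.4908 -0.3368  0.3966]
[[ 0.4414 -0.3257  0.153 ]
 [ 0.4372 -0.3519  0.153 ]
 [ 0.3818 -0.346   0.153 ]
 [ 0.3859 -0.3174  0.153 ]] [ 0.4116 -0.3353  0.153 ] 0.05592560069021411 -7.288137185389272
[[ 0.4479 -0.2066  0.153 ]
 [ 0.4527 -0.2378  0.153 ]
 [ 0.4057 -0.2414  0.153 ]
 [ 0.3975 -0.2059  0.153 ]] [ 0.4259 -0.2229  0.153 ] 0.04874088662943812 1.6729536018320075
[[ 0.4479 -0.1055  0.153 ]
 [ 0.4546 -0.145   0.153 ]
 [ 0.4073 -0.1523  0.153 ]
 [ 0.3967 -0.1143  0.153 ]] [ 0.4266 -0.1293  0.153 ] 0.04985364121145593 9.29927492318476
```

```bash
python3 - <<'E'
from h import *
plan((.411,-.334,.144),down(-97))
E
```

```text
shift mm [76.1  4.4  4.4] turn [ 1. -0.  0.] | 76 1.0
```

>>> {"api": "arm_command", "payload": {"targets": [[0.0, 0.004, 0.0045, 1, 0, 0], [0.015, 0.0044, 0.0045, 1, 0, 0], [0.03, 0.0044, 0.0045, 1, 0, 0], [0.045, 0.0044, 0.0045, 1, 0, 0], [0.06, 0.0044, 0.0045, 1, 0, 0], [0.07, 0.0044, 0.0045, 1, 0, 0], [0.076, 0.0044, 0.0045, 1, 0, 0], [0.076, 0.0044, 0.0045, 1, 0, 0]]}}

```text
t: 2.5
position: [0.4109, -0.3339, 0.1438]
ee_rot: [1.299, 1.15, -1.299]
ft_force: [0.2, -0.1, 0.0]
grip_width: 0.999
```

>>> {"api": "arm_command", "payload": {"targets": [[0, 0, 0, 0, 0, 0], [0, 0, 0, 0, 0, 0], [0, 0, 0, 0, 0, 0], [0, 0, 0, 0, 0, 0], [0, 0, 0, 0, 0, 0], [0, 0, 0, 0, 0, 0], [0, 0, 0, 0, 0, 0], [0, 0, 0, 0, 0, 0]], "claw": 1, "force": 30}}

```text
t: 3.5
position: [0.4109, -0.334, 0.1438]
ee_rot: [1.299, 1.15, -1.299]
ft_force: [-0.3, 0.7, 0.2]
grip_width: 0.171
```

```bash
python3 - <<'E'
from h import *
st(); c=cap("wrist"); crop(c,"w3.png",0,0,512,384,1)
E
```

```text
t 3.5 p [ 0.4109 -0.334   0.1438] q [-0.831  0.049  1.841 -0.     1.253  0.862] F [-0.3  0.7  0.2] grip mm 14.9
[[-0.001  0.993 -0.122]
 [ 0.    -0.122 -0.993]
 [-1.    -0.001 -0.   ]]
```

View pics/w3.png

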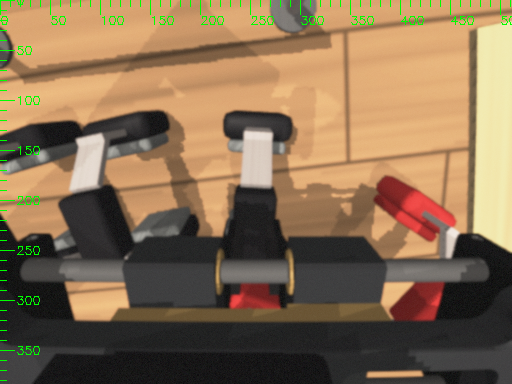

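>>> {"api": "arm_command", "payload": {"targets": [[0, 0, 0, 0, 0, 0], [0, 0, 0, 0, 0, 0], [0, 0, 0, 0, 0, 0], [0, 0, 0, 0, 0, 0], [0, 0, 0, 0, 0, 0], [0, 0, 0, 0, 0, 0], [0, 0, 0, 0, 0, 0], [0, 0, 0, 0, 0, 0]]}}

```text
t: 4.55
position: [0.4109, -0.334, 0.1438]
ee_rot: [1.299, 1.15, -1.299]
ft_force: [0.1, -0.6, 0.9]
grip_width: 0.006
```

```bash
python3 - <<'E'
from h import *
st(); c=cap("scene"); crop(c,"s3.png",60,100,260,280,4)
E
```

```text
t 4.55 p [ 0.4109 -0.334   0.1438] q [-0.831  0.049  1.841 -0.     1.253  0.862] F [ 0.1 -0.6  0.9] grip mm 0.5
[[-0.001  0.993 -0.122]
 [ 0.    -0.122 -0.993]
 [-1.    -0.001 -0.   ]]
```

View pics/s3.png

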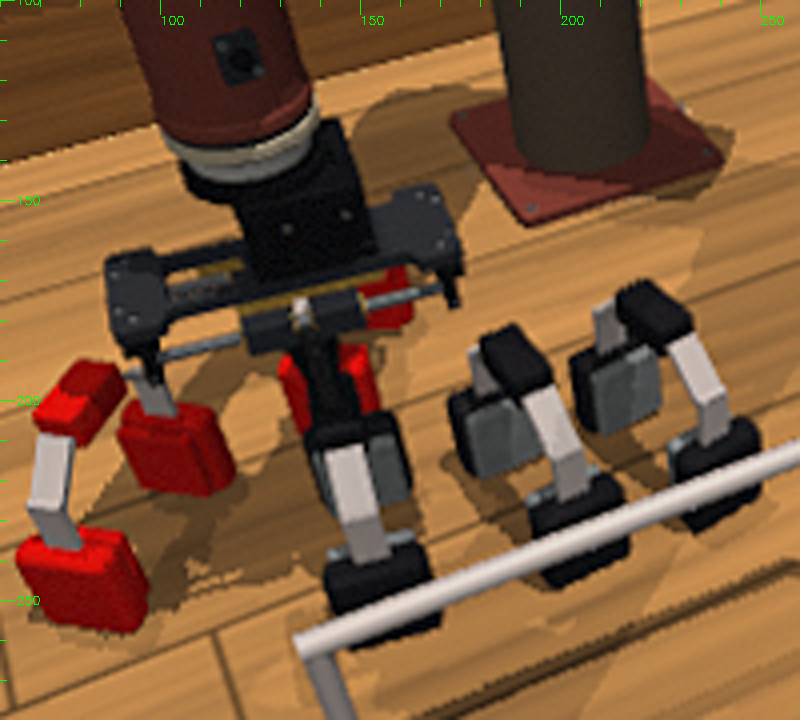

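```bash
python3 - <<'E'
from h import *
p,R0=wpose()
for n in("wrist","scene"):
    c=cap(n); print(w2px(c,[p,p+[0,0,-.014],p+[0,0,-.1438]]))
crop(c,"s4.png",110,160,180,270,7)
c=cap("wrist"); crop(c,"w4.png",180,150,330,310,5)
E
```

```text
[[255.00943012 224.54560409]
 [254.9666459  216.76049603]
 [254.73369026 174.45175473]]
[[142.64676811 203.00147314]
 [143.90750585 206.95676738]
 [154.41551242 239.9815292 ]]
```

View pics/s4.png

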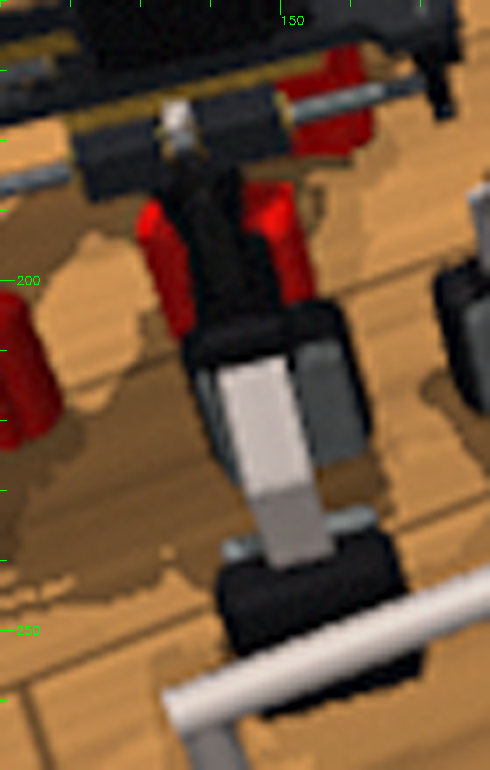

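View pics/w4.png

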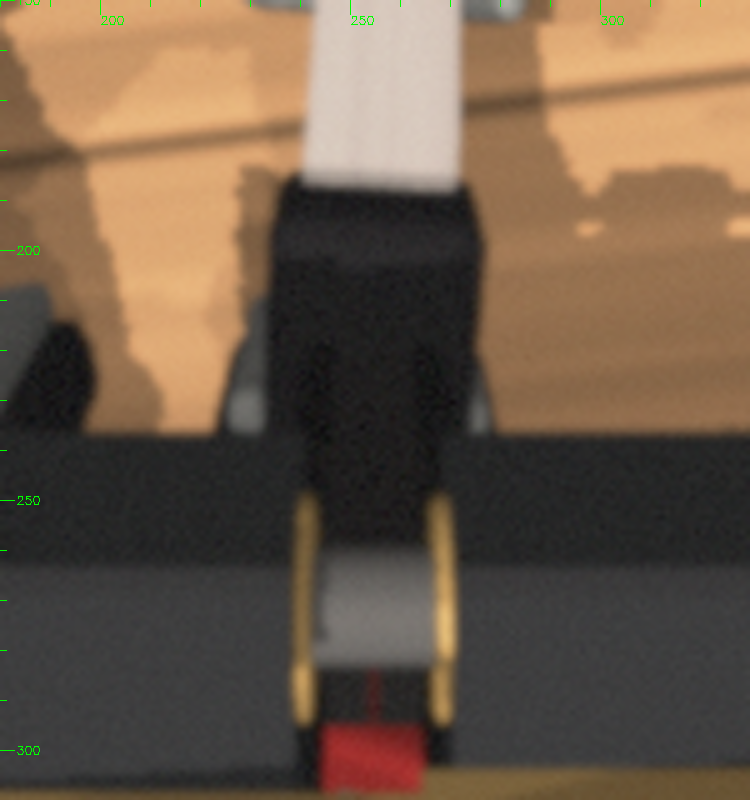

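```bash
cat >> h.py <<'E'
def box(c,cen,yaw,dx,dy,z0,z1):
    a=np.radians(yaw);ux=np.array([np.cos(a),np.sin(a),0]);uy=np.array([-np.sin(a),np.cos(a),0])
    P=[np.array([cen[0],cen[1],z])+sx*dx/2*ux+sy*dy/2*uy for z in(z0,z1) for sx,sy in((1,1),(1,-1),(-1,-1),(-1,1))]
    q=w2px(c,P); f=c["frame"]
    for i in range(4):
        for a_,b_ in((i,(i+1)%4),(4+i,4+(i+1)%4),(i,i+4)): cv2.line(f,tuple(np.int32(np.round(q[a_]*8))),tuple(np.int32(np.round(q[b_]*8))),(0,255,255),1,cv2.LINE_AA,3)
E
python3 - <<'E'
from h import *
p,R0=wpose()
ml=[((.411,-.334),-7),((.4225,-.219),2.5),((.4235,-.123),8.5)]
for n,b in(("scene",(110,150,270,270)),("wrist",(0,90,330,310))):
    c=cap(n); c["frame"]=cv2.resize(c["frame"],None,fx=1,fy=1).copy()
    for m,y in ml: box(c,m,y,.056,.030,.125,.153)
    x0,y0,x1,y1=b; crop(c,"o_%s.png"%n,x0,y0,x1,y1,5 if n=="scene" else 2)
E
```

```text
(no output)
```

View pics/o_scene.png

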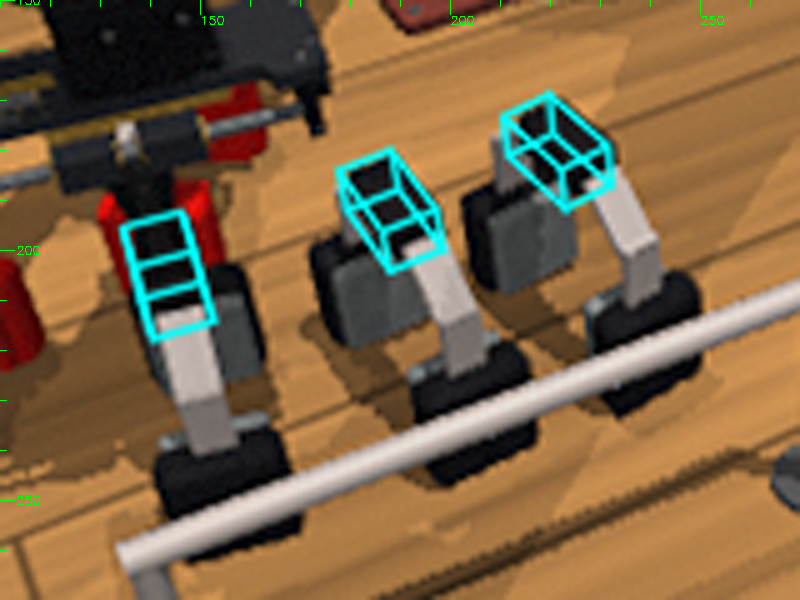

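View pics/o_wrist.png

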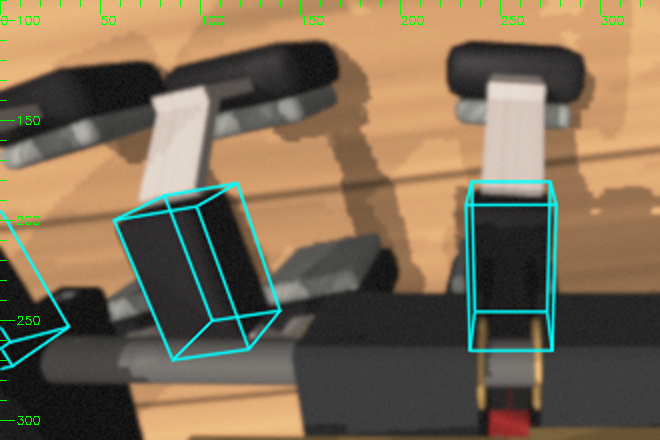

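>>> {"api": "arm_command", "payload": {"targets": [[-0.01, 0, 0, 0, 0, 0], [-0.02, 0, 0, 0, 0, 0], [-0.03, 0, 0, 0, 0, 0], [-0.04, 0, 0, 0, 0, 0], [-0.05, 0, 0, 0, 0, 0], [-0.06, 0, 0, 0, 0, 0], [-0.06, 0, 0, 0, 0, 0], [-0.06, 0, 0, 0, 0, 0]]}}

```text
t: 5.85
position: [0.4108, -0.3339, 0.2035]
ee_rot: [1.299, 1.15, -1.299]
ft_force: [-0.2, 0.4, 0.2]
grip_width: 0.002
```

```bash
python3 - <<'E'
from h import *
st(); p,R0=wpose()
for n,b in(("scene",(80,130,200,270)),("wrist",(100,80,400,330))):
    c=cap(n); print(w2px(c,[p,p+[0,0,-.014]]))
    x0,y0,x1,y1=b; crop(c,"p_%s.png"%n,x0,y0,x1,y1,5 if n=="scene" else 2)
E
```

```text
t 5.85 p [ 0.4108 -0.3339  0.2035] q [-0.831 -0.004  1.779 -0.     1.368  0.862] F [-0.2  0.4  0.2] grip mm 0.2
[[-0.001  0.993 -0.122]
 [ 0.001 -0.122 -0.993]
 [-1.    -0.001 -0.001]]
[[136.98219571 185.08369407]
 [138.36846828 189.42735405]]
[[255.14627118 224.5586737 ]
 [255.10517764 216.75135678]]
```

View pics/p_scene.png

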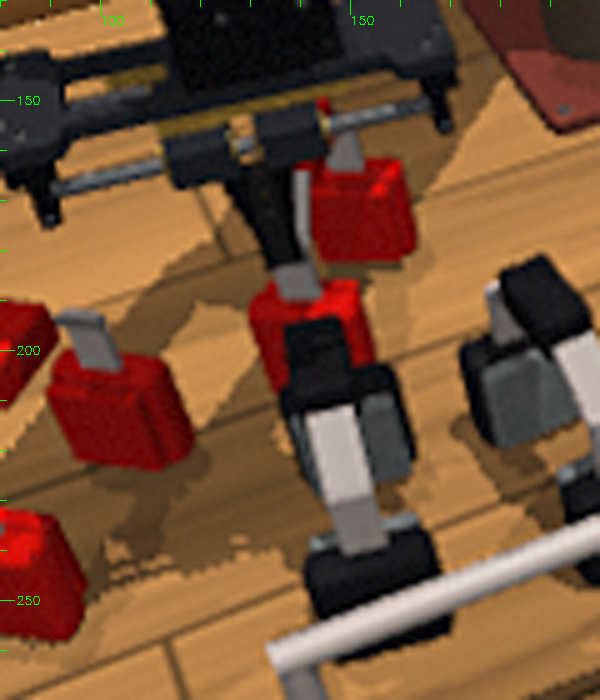

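View pics/p_wrist.png

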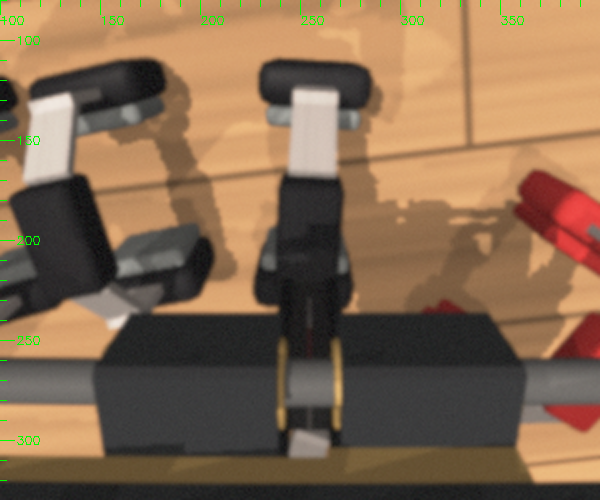

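```bash
cat >> h.py <<'E'
def ray(c,uv):
    u=cv2.undistortPoints(np.array(uv,float).reshape(-1,1,2),c["K"],c["d"]).reshape(2); r=c["Rcw"]@np.r_[u,1]; return c["C"],r/np.linalg.norm(r)
def tri(*obs):
    A=np.zeros((3,3));b=np.zeros(3)
    for c,uv in obs:
        C,r=ray(c,uv);P=np.eye(3)-np.outer(r,r);A+=P;b+=P@C
    X=np.linalg.solve(A,b); return X,[np.round(w2px(c,X)[0]-uv,1) for c,uv in obs]
E
python3 - <<'E'
from h import *
t=cap("top");s=cap("scene")
print(tri((t,(310.8,197.6)),(s,(198,192.5))));print(tri((t,(319.2,197)),(s,(191.3,197.5))))
print("cam",t["C"],s["C"])
crop(s,"s5.png",100,130,260,250,5)
crop(t,"t5.png",300,150,380,230,8)
E
```

```text
(array([ 0.44552164, -0.19978477,  0.1447235 ]), [array([-0.3, -0.1]), array([-0.4,  0. ])])
(array([ 0.44945206, -0.22398458,  0.14141788]), [array([-1.3, -0.5]), array([-1.7,  0.1])])
cam [ 0.34037773 -0.05946919  1.43998683] [ 1.10522621 -0.39621323  0.7564934 ]
```

View pics/t5.png

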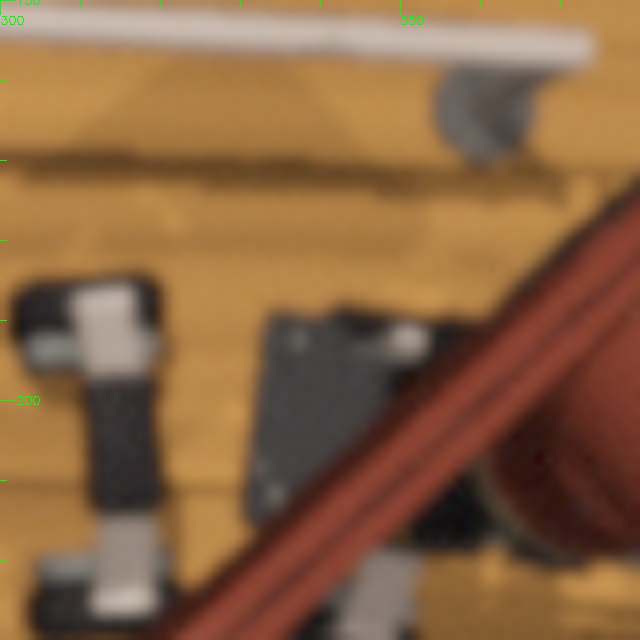

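View pics/s5.png

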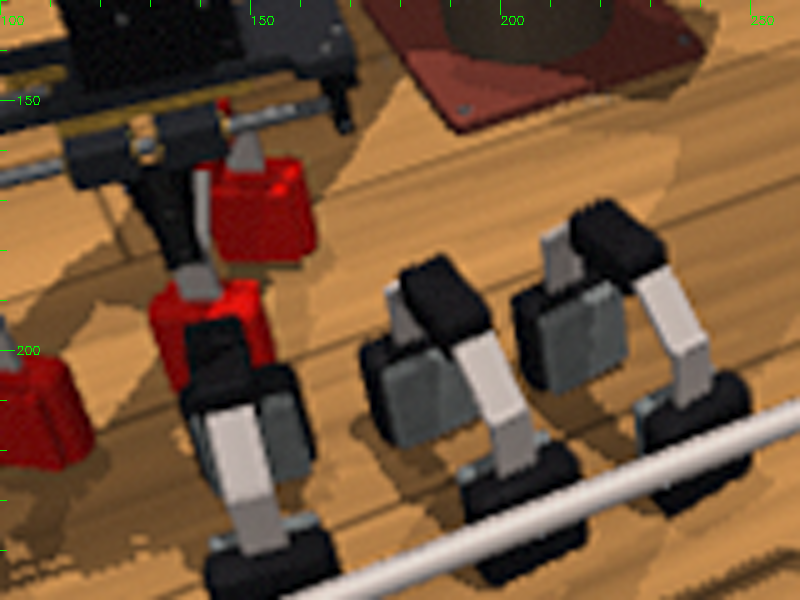

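```bash
python3 - <<'E'
from h import *
p,R0=wpose()
s=cap("scene");w=cap("wrist")
for v in (217,220,223): print(tri((s,(137,183)),(w,(255,v))))
print(p)
im=cv2.convertScaleAbs(w["frame"],alpha=2.5,beta=0); w["frame"]=im; crop(w,"w6.png",210,150,300,260,7)
im=cv2.convertScaleAbs(s["frame"],alpha=2.5,beta=0); s["frame"]=im; crop(s,"s6.png",110,140,170,220,9)
E
```

```text
(array([ 0.42405082, -0.33448006,  0.21991407]), [array([-0.4,  0.1]), array([-1.4,  0.1])])
(array([ 0.4207371 , -0.33412659,  0.21730021]), [array([-0.4,  0.1]), array([-1.3,  0.1])])
(array([ 0.41728649, -0.33375851,  0.21457855]), [array([-0.3,  0.1]), array([-1.2,  0.1])])
[ 0.41068206 -0.33374973  0.20318734]
```

View pics/w6.png

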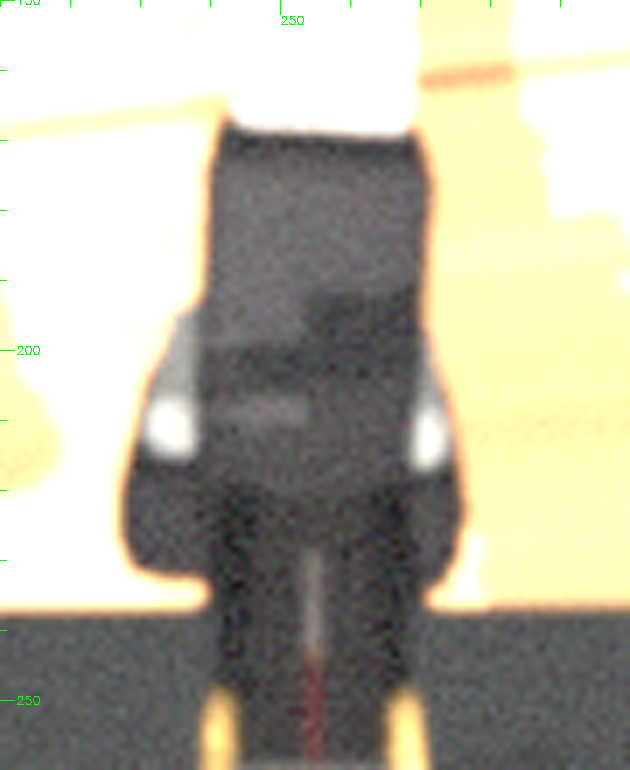

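View pics/s6.png

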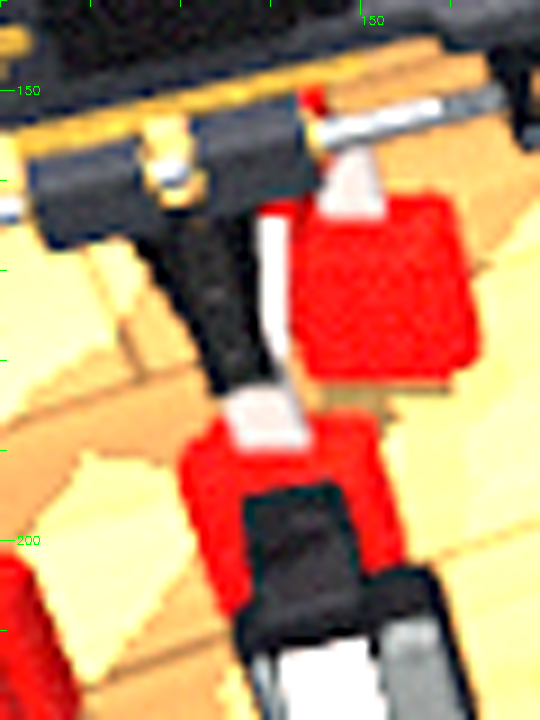

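>>> {"api": "arm_command", "payload": {"targets": [[0, 0, 0, 0, 0, 0], [0, 0, 0, 0, 0, 0], [0, 0, 0, 0, 0, 0], [0, 0, 0, 0, 0, 0], [0, 0, 0, 0, 0, 0], [0, 0, 0, 0, 0, 0], [0, 0, 0, 0, 0, 0], [0, 0, 0, 0, 0, 0]], "claw": -0.3}}

```text
t: 7.15
position: [0.4108, -0.3338, 0.2034]
ee_rot: [1.299, 1.15, -1.299]
ft_force: [0.2, 0.3, 0.4]
grip_width: 0.647
```

```bash
python3 - <<'E'
from h import *
st(); p,R0=wpose()
g=arm.state()["grip_width"]*.087
for n,b in(("scene",(80,130,200,250)),("wrist",(150,150,360,330))):
    c=cap(n); 
    for s in(-1,1): print(n,w2px(c,[p+R0@[.014,0,s*g/2],p+R0@[0,0,s*g/2],p+R0@[-.0115,0,s*g/2]]).round(1).tolist())
    c["frame"]=cv2.convertScaleAbs(c["frame"],alpha=2.)
    x0,y0,x1,y1=b; crop(c,"p2_%s.png"%n,x0,y0,x1,y1,6 if n=="scene" else 3)
E
```

```text
t 7.15 p [ 0.4108 -0.3338  0.2034] q [-0.831 -0.004  1.779 -0.     1.368  0.862] F [0.2 0.3 0.4] grip mm 56.3
[[-0.001  0.993 -0.122]
 [ 0.001 -0.122 -0.993]
 [-1.    -0.001 -0.001]]
scene [[150.1, 186.4], [148.8, 182.1], [147.8, 178.4]]
scene [[126.4, 192.6], [124.9, 188.2], [123.6, 184.6]]
wrist [[218.8, 216.8], [216.4, 224.6], [214.1, 231.8]]
wrist [[291.1, 216.7], [293.6, 224.5], [296.0, 231.7]]
```

View pics/p2_scene.png

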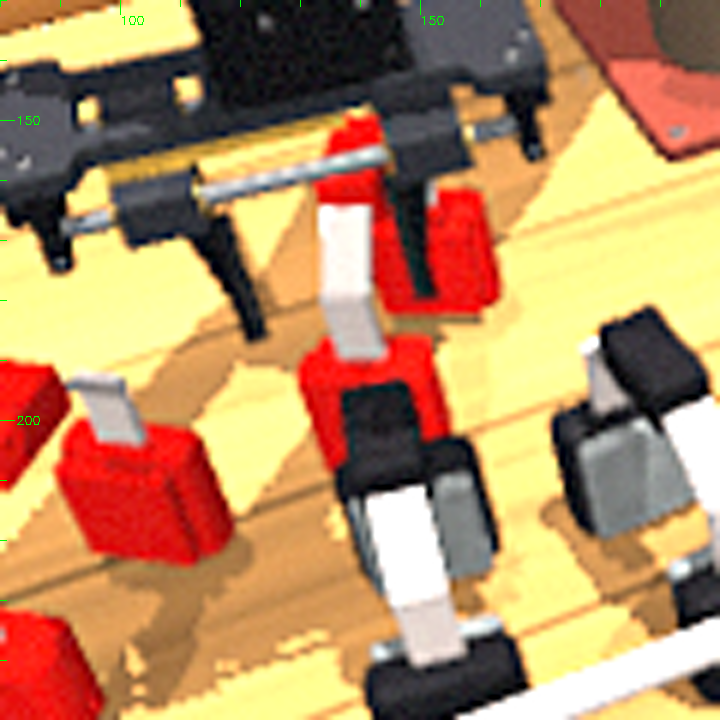

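View pics/p2_wrist.png

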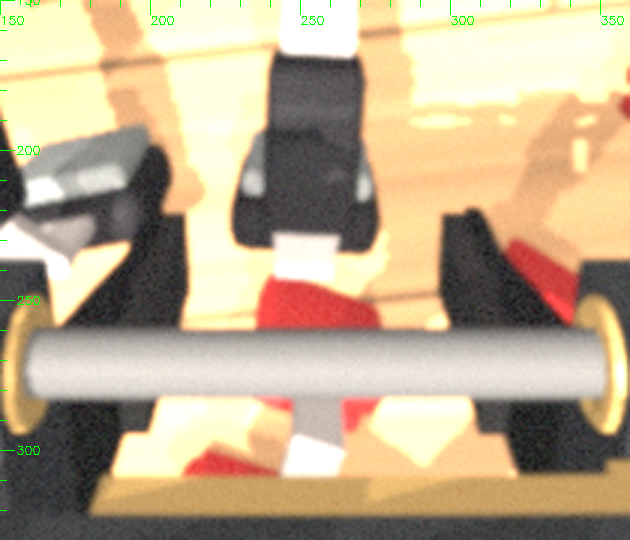

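>>> {"api": "arm_command", "payload": {"targets": [[0.015, 0, 0, 0, 0, 0], [0.03, 0, 0, 0, 0, 0], [0.045, 0, 0, 0, 0, 0], [0.06, 0, 0, 0, 0, 0], [0.07, 0, 0, 0, 0, 0], [0.078, 0, 0, 0, 0, 0], [0.083, 0, 0, 0, 0, 0], [0.083, 0, 0, 0, 0, 0]], "claw": -0.3}}

```text
t: 8.25
position: [0.4106, -0.3337, 0.1202]
ee_rot: [1.299, 1.151, -1.299]
ft_force: [-0.1, 0.2, -0.4]
grip_width: 0.652
```

```bash
python3 - <<'E'
from h import *
st(); p,R0=wpose()
for n,b in(("scene",(80,150,200,250)),("wrist",(150,150,360,330))):
    c=cap(n); 
    c["frame"]=cv2.convertScaleAbs(c["frame"],alpha=2.)
    x0,y0,x1,y1=b; crop(c,"p3_%s.png"%n,x0,y0,x1,y1,6 if n=="scene" else 3)
E
```

```text
t 8.25 p [ 0.4106 -0.3337  0.1202] q [-0.831  0.075  1.86  -0.     1.208  0.862] F [-0.1  0.2 -0.4] grip mm 56.7
[[-0.001  0.993 -0.122]
 [ 0.001 -0.122 -0.993]
 [-1.    -0.001 -0.001]]
```

View pics/p3_scene.png

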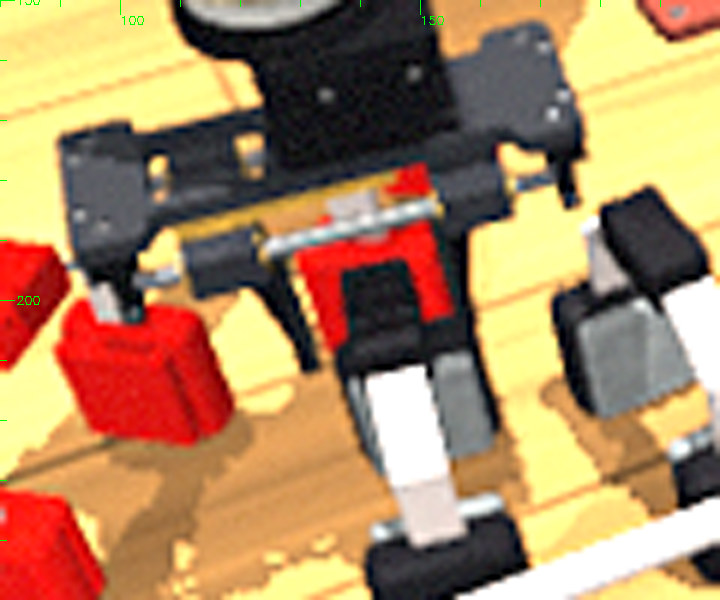

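View pics/p3_wrist.png

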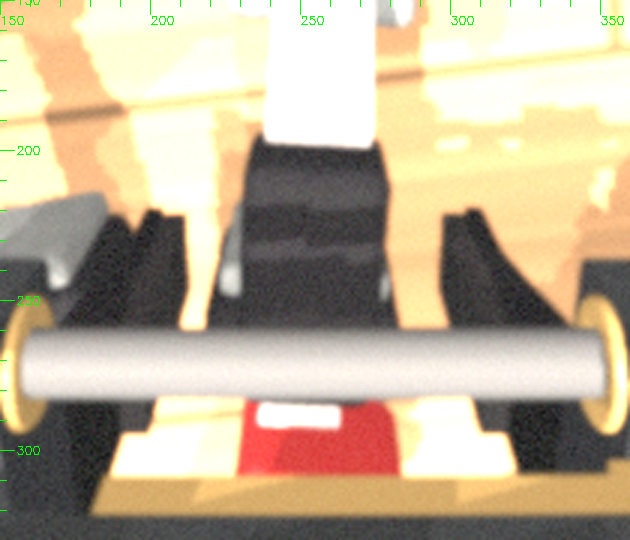

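>>> {"api": "arm_command", "payload": {"targets": [[0, 0, 0, 0, 0, 0], [0, 0, 0, 0, 0, 0], [0, 0, 0, 0, 0, 0], [0, 0, 0, 0, 0, 0], [0, 0, 0, 0, 0, 0], [0, 0, 0, 0, 0, 0], [0, 0, 0, 0, 0, 0], [0, 0, 0, 0, 0, 0]], "claw": 1, "force": 30}}

```text
t: 9.35
position: [0.411, -0.334, 0.1209]
ee_rot: [1.299, 1.149, -1.299]
ft_force: [-0.4, 0.4, 2.0]
grip_width: 0.35
```

```bash
python3 - <<'E'
from h import *
st(); p,R0=wpose()
for n,b in(("scene",(80,150,200,250)),("wrist",(150,150,360,330))):
    c=cap(n); 
    c["frame"]=cv2.convertScaleAbs(c["frame"],alpha=2.)
    x0,y0,x1,y1=b; crop(c,"p4_%s.png"%n,x0,y0,x1,y1,6 if n=="scene" else 3)
st()
E
```

```text
t 9.35 p [ 0.411  -0.334   0.1209] q [-0.831  0.075  1.86  -0.     1.208  0.862] F [-0.4  0.4  2. ] grip mm 30.4
[[-0.     0.993 -0.122]
 [ 0.    -0.122 -0.993]
 [-1.    -0.001 -0.   ]]
t 9.45 p [ 0.411  -0.334   0.1209] q [-0.831  0.075  1.86  -0.     1.208  0.862] F [0.1 0.6 1.5] grip mm 30.1
[[-0.     0.993 -0.122]
 [ 0.    -0.122 -0.993]
 [-1.    -0.001 -0.   ]]
```

View pics/p4_scene.png

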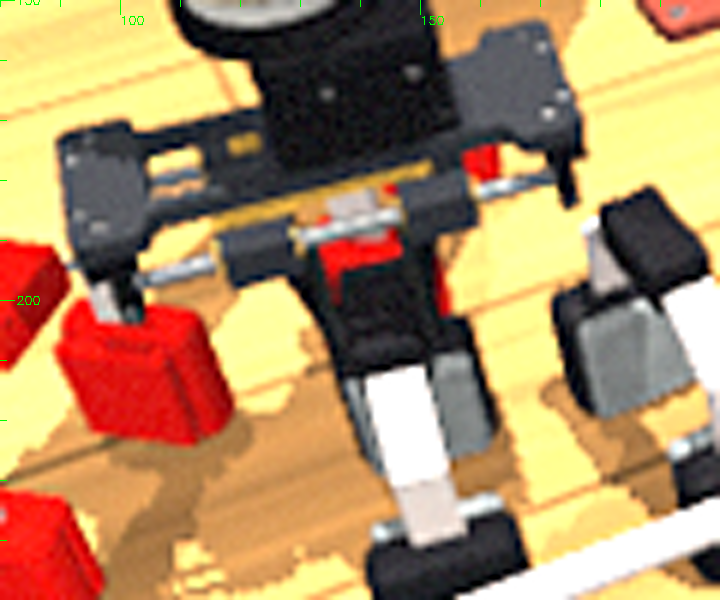

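View pics/p4_wrist.png

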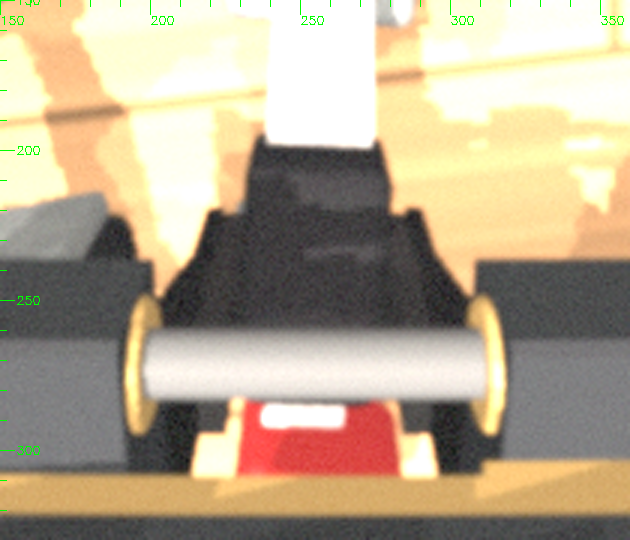

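>>> {"api": "arm_command", "payload": {"targets": [[-0.015, 0, 0, 0, 0, 0], [-0.04, 0, 0, 0, 0, 0], [-0.065, 0, 0, 0, 0, 0], [-0.09, 0, 0, 0, 0, 0], [-0.12, 0, 0, 0, 0, 0], [-0.15, 0, 0, 0, 0, 0], [-0.175, 0, 0, 0, 0, 0], [-0.19, 0, 0, 0, 0, 0]]}}

```text
t: 10.45
position: [0.4113, -0.3344, 0.3131]
ee_rot: [1.298, 1.147, -1.298]
ft_force: [0.0, -0.4, -1.9]
grip_width: 0.343
```

```bash
python3 - <<'E'
from h import *
st(); p,R0=wpose()
c=cap("scene"); crop(c,"p5_s.png",60,90,300,310,3)
c=cap("wrist"); crop(c,"p5_w.png",0,0,512,384,1)
print(w2px(c,[(.5926,-.0507,.150),(.5844,-.4045,.150)]))
E
```

```text
t 10.45 p [ 0.4113 -0.3344  0.3131] q [-0.831 -0.059  1.629 -0.     1.57   0.862] F [ 0.  -0.4 -1.9] grip mm 29.9
[[ 0.001  0.993 -0.122]
 [-0.001 -0.122 -0.993]
 [-1.     0.001  0.001]]
[[ -0.51440547  53.65840656]
 [296.74777239  16.04191959]]
```

View pics/p5_s.png

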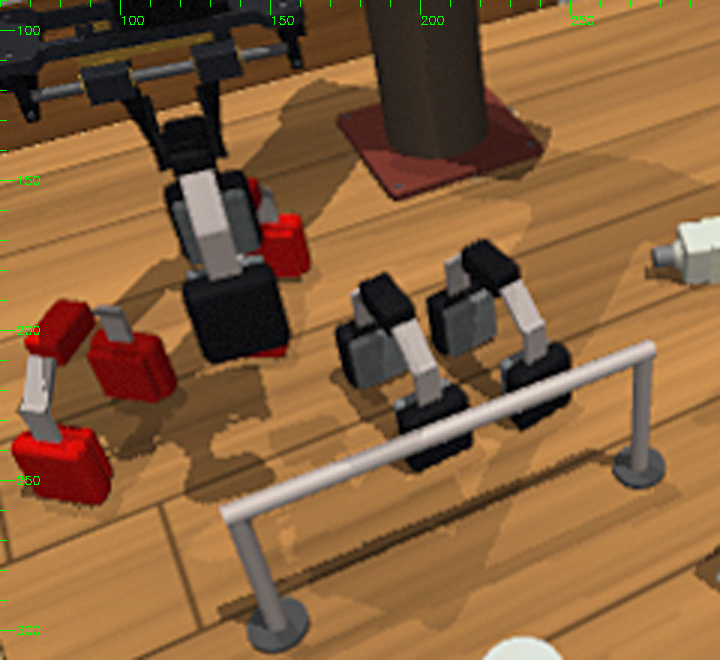

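View pics/p5_w.png

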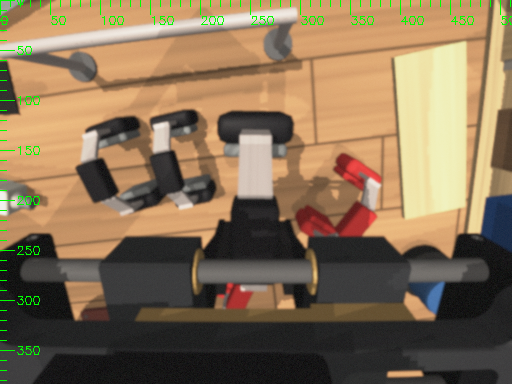

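```bash
python3 - <<'E'
from h import *
plan((.587,-.333,.318),down(-91.3))
E
```

```text
shift mm [ -4.6 173.9 -23.1] turn [-5.7  0.1 -0.1] | 175 5.7
```

>>> {"api": "arm_command", "payload": {"targets": [[-0.004, 0.015, -0.002, -0.5, 0, 0], [-0.0046, 0.04, -0.005, -1.2, 0, 0], [-0.0046, 0.065, -0.009, -2, 0, 0], [-0.0046, 0.09, -0.012, -3, 0, 0], [-0.0046, 0.115, -0.015, -4, 0, 0], [-0.0046, 0.14, -0.0185, -5, 0, 0], [-0.0046, 0.162, -0.0215, -5.5, 0, 0], [-0.0046, 0.174, -0.023, -5.7, 0, 0]]}}

```text
t: 11.55
position: [0.5883, -0.3322, 0.3159]
ee_rot: [1.225, 1.199, -1.225]
ft_force: [-0.4, -0.4, -2.1]
grip_width: 0.342
```

```bash
python3 - <<'E'
from h import *
st(); p,R0=wpose()
c=cap("scene"); crop(c,"p6_s.png",60,120,300,320,3)
c=cap("wrist"); crop(c,"p6_w.png",0,0,512,384,1)
print(w2px(c,[(.5926,-.0507,.150),(.5844,-.4045,.150)]))
E
```

```text
t 11.55 p [ 0.5883 -0.3322  0.3159] q [-0.63   0.3    1.232 -0.     1.609  0.962] F [-0.4 -0.4 -2.1] grip mm 29.8
[[-0.     1.    -0.021]
 [-0.    -0.021 -1.   ]
 [-1.    -0.     0.   ]]
[[ 46.01322871 172.67366555]
 [309.03646111 172.64803082]]
```

View pics/p6_s.png

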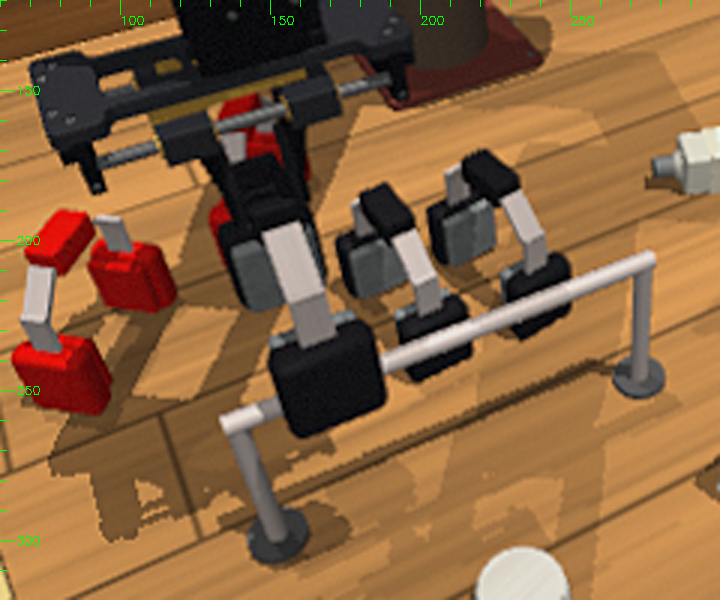

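View pics/p6_w.png

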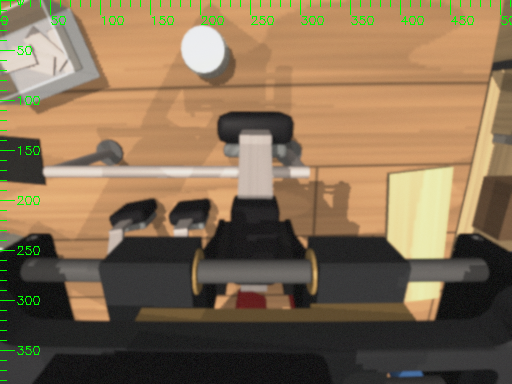

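>>> {"api": "arm_command", "payload": {"targets": [[0.015, 0, 0, 0, 0, 0], [0.04, 0, 0, 0, 0, 0], [0.065, 0, 0, 0, 0, 0], [0.09, 0, 0, 0, 0, 0], [0.115, 0, 0, 0, 0, 0], [0.135, 0, 0, 0, 0, 0], [0.15, 0, 0, 0, 0, 0], [0.154, 0, 0, 0, 0, 0]]}}

```text
t: 12.65
position: [0.5873, -0.3323, 0.161]
ee_rot: [1.225, 1.2, -1.226]
ft_force: [-0.5, 0.2, -1.5]
grip_width: 0.341
```

>>> {"api": "arm_command", "payload": {"targets": [[0.001, 0, 0, 0, 0, 0], [0.002, 0, 0, 0, 0, 0], [0.003, 0, 0, 0, 0, 0], [0.004, 0, 0, 0, 0, 0], [0.005, 0, 0, 0, 0, 0], [0.006, 0, 0, 0, 0, 0], [0.006, 0, 0, 0, 0, 0], [0.006, 0, 0, 0, 0, 0]]}}

```text
t: 13.65
position: [0.5873, -0.3322, 0.155]
ee_rot: [1.225, 1.2, -1.226]
ft_force: [-0.9, -0.6, -1.5]
grip_width: 0.34
```

```bash
python3 - <<'E'
from h import *
st(); p,R0=wpose()
c=cap("scene"); crop(c,"p7_s.png",90,150,270,310,4)
E
```

```text
t 13.65 p [ 0.5873 -0.3322  0.155 ] q [-6.310e-01  3.770e-01  1.436e+00 -1.000e-03  1.330e+00  9.610e-01] F [-0.9 -0.6 -1.5] grip mm 29.5
[[-0.001  1.    -0.022]
 [ 0.    -0.022 -1.   ]
 [-1.    -0.001 -0.   ]]
```

View pics/p7_s.png

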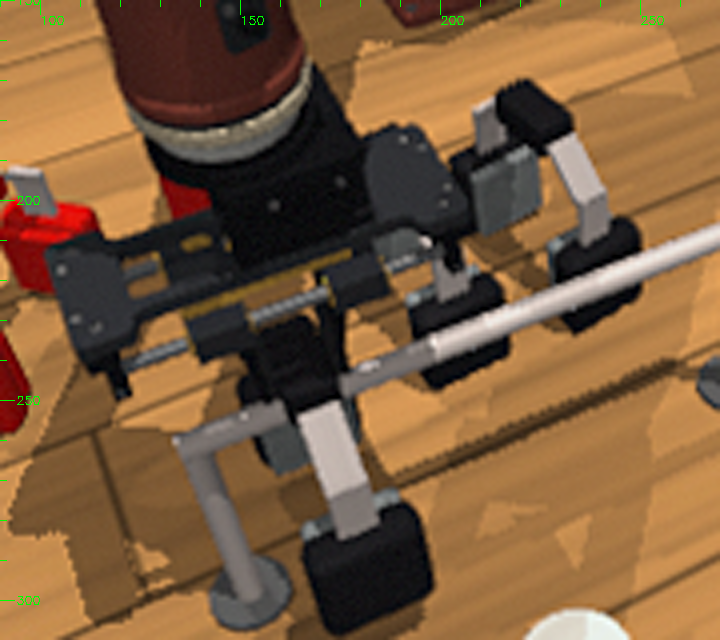

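>>> {"api": "arm_command", "payload": {"targets": [[0.001, 0, 0, 0, 0, 0], [0.001, 0, 0, 0, 0, 0], [0.002, 0, 0, 0, 0, 0], [0.002, 0, 0, 0, 0, 0], [0.003, 0, 0, 0, 0, 0], [0.003, 0, 0, 0, 0, 0], [0.003, 0, 0, 0, 0, 0], [0.003, 0, 0, 0, 0, 0]]}}

```text
t: 14.7
position: [0.5876, -0.3323, 0.1539]
ee_rot: [1.225, 1.199, -1.226]
ft_force: [-3.8, 2.6, 10.4]
grip_width: 0.342
```

Contact on the tube at z≈0.154, as predicted. Release and rise.

>>> {"api": "arm_command", "payload": {"targets": [[-0.001, 0, 0, 0, 0, 0], [-0.001, 0, 0, 0, 0, 0], [-0.001, 0, 0, 0, 0, 0], [-0.001, 0, 0, 0, 0, 0], [-0.001, 0, 0, 0, 0, 0], [-0.001, 0, 0, 0, 0, 0], [-0.001, 0, 0, 0, 0, 0], [-0.001, 0, 0, 0, 0, 0]], "claw": -0.3}}

```text
t: 15.7
position: [0.5876, -0.3323, 0.155]
ee_rot: [1.225, 1.199, -1.226]
ft_force: [-0.2, 0.2, -0.3]
grip_width: 0.649
```

>>> {"api": "arm_command", "payload": {"targets": [[-0.01, 0, 0, 0, 0, 0], [-0.03, 0, 0, 0, 0, 0], [-0.05, 0, 0, 0, 0, 0], [-0.07, 0, 0, 0, 0, 0], [-0.09, 0, 0, 0, 0, 0], [-0.1, 0, 0, 0, 0, 0], [-0.1, 0, 0, 0, 0, 0], [-0.1, 0, 0, 0, 0, 0]]}}

```text
t: 16.7
position: [0.5872, -0.332, 0.2539]
ee_rot: [1.225, 1.201, -1.226]
ft_force: [-0.5, 0.0, -1.0]
grip_width: 0.651
```

```bash
python3 - <<'E'
from h import *
st()
c=cap("scene"); crop(c,"p8_s.png",90,150,270,310,4)
plan((.423,-.219,.25),down(-87.5)); plan((.424,-.126,.25),down(-81.5))
E
```

```text
t 16.7 p [ 0.5872 -0.332   0.2539] q [-6.310e-01  3.160e-01  1.326e+00 -1.000e-03  1.501e+00  9.610e-01] F [-0.5  0.  -1. ] grip mm 56.7
[[-0.002  1.    -0.022]
 [ 0.001 -0.022 -1.   ]
 [-1.    -0.002 -0.001]]
shift mm [   4.  -166.5 -109.4] turn [-3.7 -0.   0.1] | 199 3.7
shift mm [   4.1 -167.5 -202.4] turn [-9.7 -0.1  0.1] | 263 9.7
```

View pics/p8_s.png

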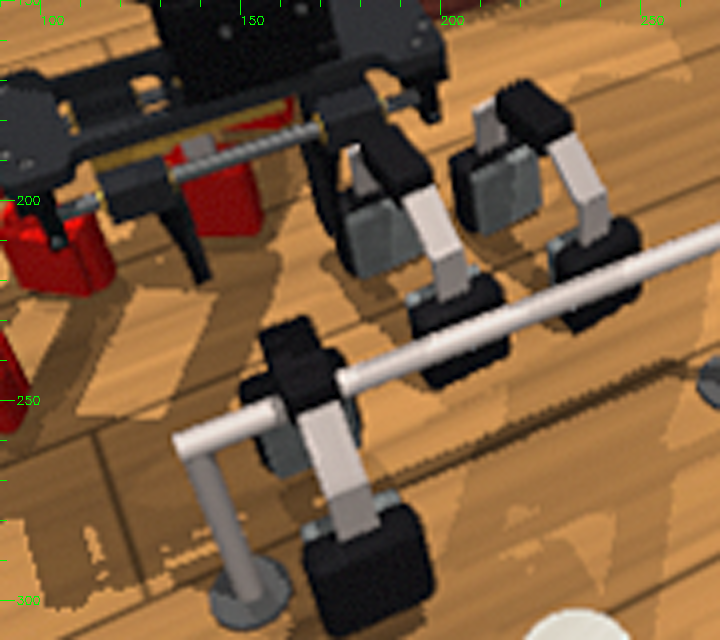

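>>> {"api": "arm_command", "payload": {"targets": [[0.0, -0.015, -0.01, -0.5, 0, 0], [0.004, -0.04, -0.026, -1, 0, 0], [0.004, -0.065, -0.043, -1.5, 0, 0], [0.004, -0.09, -0.06, -2, 0, 0], [0.01, -0.115, -0.075, -2.5, 0, 0], [0.025, -0.14, -0.092, -3, 0, 0], [0.04, -0.158, -0.104, -3.5, 0, 0], [0.05, -0.1665, -0.109, -3.7, 0, 0]]}}

```text
t: 17.75
position: [0.4217, -0.2184, 0.2026]
ee_rot: [1.177, 1.233, -1.179]
ft_force: [-0.3, 0.3, 0.1]
grip_width: 0.65
```

```bash
python3 - <<'E'
from h import *
st()
c=cap("wrist"); c["frame"]=cv2.convertScaleAbs(c["frame"],alpha=1.8); box(c,(.423,-.219),2.5,.056,.030,.125,.153);box(c,(.424,-.126),8.5,.056,.030,.125,.153); crop(c,"q1_w.png",0,130,380,330,2)
E
```

```text
t 17.75 p [ 0.4217 -0.2184  0.2026] q [-6.440e-01 -1.390e-01  1.907e+00 -1.000e-03  1.377e+00  8.840e-01] F [-0.3  0.3  0.1] grip mm 56.5
[[-0.004  0.999  0.043]
 [ 0.002  0.043 -0.999]
 [-1.    -0.004 -0.002]]
```

View pics/q1_w.png

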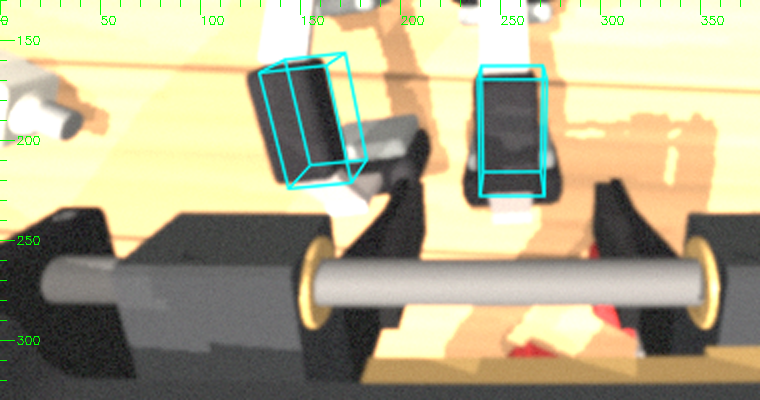

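>>> {"api": "arm_command", "payload": {"targets": [[0.01, 0.001, 0, 0, 0, 0], [0.025, 0.001, 0, 0, 0, 0], [0.04, 0.001, 0, 0, 0, 0], [0.055, 0.001, 0, 0, 0, 0], [0.067, 0.001, 0, 0, 0, 0], [0.077, 0.001, 0, 0, 0, 0], [0.0815, 0.001, 0, 0, 0, 0], [0.0815, 0.001, 0, 0, 0, 0]]}}

```text
t: 18.8
position: [0.4214, -0.2175, 0.1199]
ee_rot: [1.177, 1.236, -1.18]
ft_force: [0.0, -0.1, 0.2]
grip_width: 0.651
```

>>> {"api": "arm_command", "payload": {"targets": [[0, 0, 0, 0, 0, 0], [0, 0, 0, 0, 0, 0], [0, 0, 0, 0, 0, 0], [0, 0, 0, 0, 0, 0], [0, 0, 0, 0, 0, 0], [0, 0, 0, 0, 0, 0], [0, 0, 0, 0, 0, 0], [0, 0, 0, 0, 0, 0]], "claw": 1, "force": 35}}

```text
t: 19.8
position: [0.4215, -0.2176, 0.1201]
ee_rot: [1.177, 1.236, -1.179]
ft_force: [0.1, 0.8, 3.0]
grip_width: 0.342
```

```bash
python3 - <<'E'
from h import *
st()
plan((.5895,-.2276,.32),down(-91.3))
E
```

```text
t 19.8 p [ 0.4215 -0.2176  0.1201] q [-6.420e-01 -5.500e-02  1.992e+00 -1.000e-03  1.211e+00  8.850e-01] F [0.1 0.8 3. ] grip mm 29.8
[[-0.005  0.999  0.043]
 [ 0.003  0.043 -0.999]
 [-1.    -0.005 -0.003]]
shift mm [-200.8  166.4   16.6] turn [ 3.8 -0.2  0.3] | 261 3.8
```

>>> {"api": "arm_command", "payload": {"targets": [[-0.015, 0, 0, 0, 0, 0], [-0.04, 0, 0, 0, 0, 0], [-0.07, 0, 0, 0, 0, 0], [-0.1, 0, 0, 0, 0, 0], [-0.13, 0, 0, 0, 0, 0], [-0.16, 0, 0, 0, 0, 0], [-0.185, 0.01, 0.001, 0, 0, 0], [-0.2, 0.025, 0.003, 0.5, 0, 0]]}}

```text
t: 20.8
position: [0.448, -0.2203, 0.3223]
ee_rot: [1.184, 1.229, -1.186]
ft_force: [-0.2, 0.0, -1.9]
grip_width: 0.345
```

```bash
python3 - <<'E'
from h import *
st()
plan((.5895,-.2276,.32),down(-91.3))
E
```

```text
t 20.8 p [ 0.448  -0.2203  0.3223] q [-6.150e-01 -1.320e-01  1.680e+00 -1.000e-03  1.597e+00  9.220e-01] F [-0.2  0.  -1.9] grip mm 30.0
[[-0.003  0.999  0.034]
 [ 0.002  0.034 -0.999]
 [-1.    -0.003 -0.002]]
shift mm [  1.8 141.1  12.1] turn [ 3.3 -0.1  0.2] | 142 3.3
```

>>> {"api": "arm_command", "payload": {"targets": [[0, 0.015, 0.001, 0.5, 0, 0], [0, 0.035, 0.003, 1, 0, 0], [0, 0.06, 0.005, 1.5, 0, 0], [0, 0.085, 0.007, 2, 0, 0], [0, 0.105, 0.009, 2.5, 0, 0], [0, 0.125, 0.011, 3, 0, 0.1], [0, 0.137, 0.012, 3.3, -0.1, 0.2], [0, 0.141, 0.012, 3.3, -0.1, 0.2]]}}

```text
t: 21.8
position: [0.5895, -0.2272, 0.3208]
ee_rot: [1.226, 1.2, -1.227]
ft_force: [-1.2, -0.1, -2.0]
grip_width: 0.345
```

```bash
python3 - <<'E'
from h import *
st()
c=cap("scene"); crop(c,"q2_s.png",90,120,290,310,4)
E
```

```text
t 21.8 p [ 0.5895 -0.2272  0.3208] q [-0.493  0.192  1.351 -0.     1.6    1.101] F [-1.2 -0.1 -2. ] grip mm 30.0
[[-0.001  1.    -0.023]
 [ 0.001 -0.023 -1.   ]
 [-1.    -0.001 -0.001]]
```

View pics/q2_s.png

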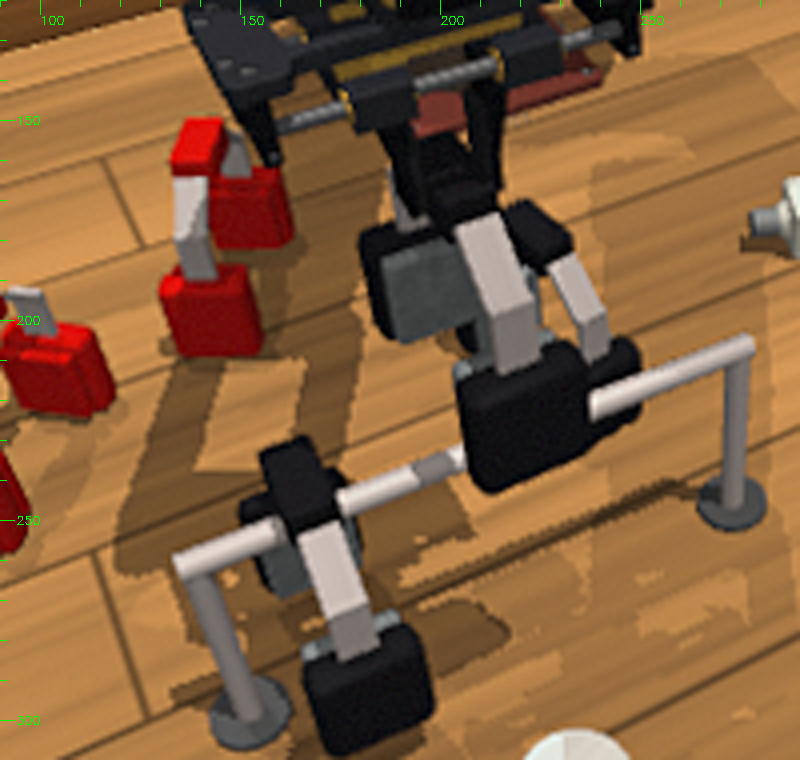

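>>> {"api": "arm_command", "payload": {"targets": [[0.015, 0, 0, 0, 0, 0], [0.04, 0, 0, 0, 0, 0], [0.065, 0, 0, 0, 0, 0], [0.09, 0, 0, 0, 0, 0], [0.115, 0, 0, 0, 0, 0], [0.14, 0, 0, 0, 0, 0], [0.155, 0, 0, 0, 0, 0], [0.16, 0, 0, 0, 0, 0]]}}

```text
t: 22.85
position: [0.5885, -0.2268, 0.1596]
ee_rot: [1.226, 1.201, -1.228]
ft_force: [-0.1, -0.2, -0.9]
grip_width: 0.346
```

>>> {"api": "arm_command", "payload": {"targets": [[0.001, 0, 0, 0, 0, 0], [0.002, 0, 0, 0, 0, 0], [0.003, 0, 0, 0, 0, 0], [0.004, 0, 0, 0, 0, 0], [0.005, 0, 0, 0, 0, 0], [0.0065, 0, 0, 0, 0, 0], [0.0075, 0, 0, 0, 0, 0], [0.0075, 0, 0, 0, 0, 0]]}}

```text
t: 23.85
position: [0.5886, -0.2268, 0.153]
ee_rot: [1.226, 1.201, -1.227]
ft_force: [-3.0, 0.7, 5.1]
grip_width: 0.344
```

>>> {"api": "arm_command", "payload": {"targets": [[0, 0, 0, 0, 0, 0], [0, 0, 0, 0, 0, 0], [0, 0, 0, 0, 0, 0], [0, 0, 0, 0, 0, 0], [0, 0, 0, 0, 0, 0], [0, 0, 0, 0, 0, 0], [0, 0, 0, 0, 0, 0], [0, 0, 0, 0, 0, 0]], "claw": -0.3}}

```text
t: 24.85
position: [0.5886, -0.2269, 0.153]
ee_rot: [1.226, 1.201, -1.227]
ft_force: [0.5, 0.3, -0.3]
grip_width: 0.653
```

>>> {"api": "arm_command", "payload": {"targets": [[-0.01, 0, 0, 0, 0, 0], [-0.03, 0, 0, 0, 0, 0], [-0.05, 0, 0, 0, 0, 0], [-0.07, 0, 0, 0, 0, 0], [-0.09, 0, 0, 0, 0, 0], [-0.1, 0, 0, 0, 0, 0], [-0.1, 0, 0, 0, 0, 0], [-0.1, 0, 0, 0, 0, 0]]}}

```text
t: 25.85
position: [0.5884, -0.2267, 0.2519]
ee_rot: [1.226, 1.203, -1.228]
ft_force: [-0.3, -0.0, 0.0]
grip_width: 0.648
```

```bash
python3 - <<'E'
from h import *
st()
c=cap("scene"); crop(c,"q3_s.png",90,120,290,310,4)
plan((.424,-.122,.20),down(-81.5))
E
```

```text
t 25.85 p [ 0.5884 -0.2267  0.2519] q [-0.493  0.213  1.453  0.     1.479  1.101] F [-0.3 -0.   0. ] grip mm 56.4
[[-0.004  1.    -0.023]
 [ 0.002 -0.023 -1.   ]
 [-1.    -0.004 -0.002]]
shift mm [  52.6 -166.5 -100.7] turn [-9.8 -0.1  0.2] | 202 9.8
```

View pics/q3_s.png

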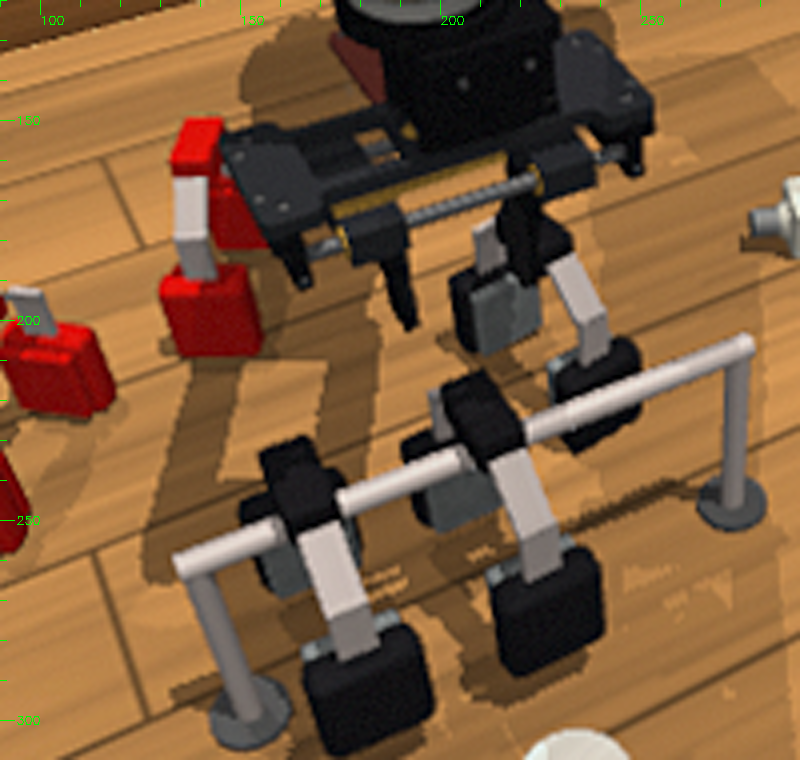

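>>> {"api": "arm_command", "payload": {"targets": [[0.0, -0.015, -0.01, -1, 0, 0], [0.004, -0.04, -0.025, -2, 0, 0], [0.004, -0.065, -0.04, -4, 0, 0], [0.004, -0.09, -0.055, -5, 0, 0], [0.01, -0.115, -0.07, -6.5, 0, 0], [0.025, -0.14, -0.085, -8, 0, 0], [0.04, -0.158, -0.096, -9, 0, 0.1], [0.052, -0.1665, -0.101, -9.8, 0, 0.2]]}}

```text
t: 26.9
position: [0.4226, -0.1208, 0.1991]
ee_rot: [1.101, 1.28, -1.099]
ft_force: [-0.6, 0.0, 0.7]
grip_width: 0.649
```

```bash
python3 - <<'E'
from h import *
st()
c=cap("wrist"); c["frame"]=cv2.convertScaleAbs(c["frame"],alpha=1.8); box(c,(.424,-.122),8.5,.056,.030,.125,.153); crop(c,"q4_w.png",0,130,380,330,2)
plan((.424,-.122,.12),down(-81.5))
E
```

```text
t 26.9 p [ 0.4226 -0.1208  0.1991] q [-0.46  -0.231  1.993  0.002  1.383  0.962] F [-0.6  0.   0.7] grip mm 56.5
[[-0.002  0.989  0.148]
 [ 0.003  0.148 -0.989]
 [-1.    -0.002 -0.004]]
shift mm [77.5  2.8  2.8] turn [ 0.1 -0.3  0.2] | 78 0.4
```

View pics/q4_w.png

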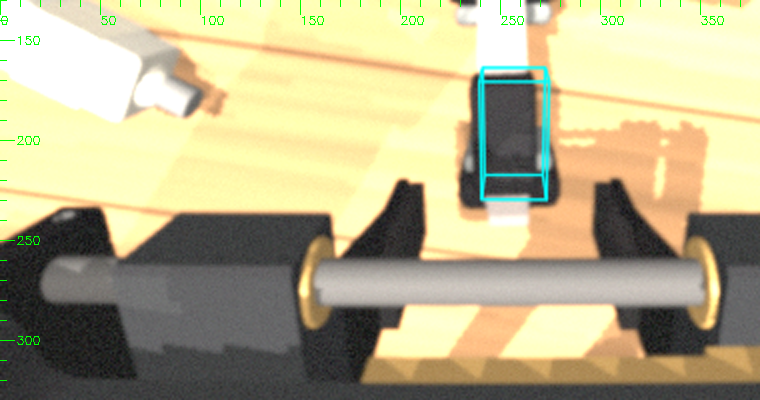

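>>> {"api": "arm_command", "payload": {"targets": [[0.01, 0.001, 0, 0, 0, 0], [0.025, 0.0015, 0, 0, 0, 0], [0.04, 0.0015, 0, 0, 0, 0], [0.055, 0.0015, 0, 0, -0.1, 0.1], [0.067, 0.0015, 0, 0, -0.2, 0.2], [0.075, 0.0015, 0, 0, -0.2, 0.2], [0.078, 0.0015, 0, 0, -0.2, 0.2], [0.078, 0.0015, 0, 0, -0.2, 0.2]]}}

```text
t: 27.95
position: [0.4224, -0.1195, 0.1196]
ee_rot: [1.099, 1.278, -1.098]
ft_force: [-0.2, 0.0, 0.9]
grip_width: 0.65
```

>>> {"api": "arm_command", "payload": {"targets": [[0, 0, 0, 0, 0, 0], [0, 0, 0, 0, 0, 0], [0, 0, 0, 0, 0, 0], [0, 0, 0, 0, 0, 0], [0, 0, 0, 0, 0, 0], [0, 0, 0, 0, 0, 0], [0, 0, 0, 0, 0, 0], [0, 0, 0, 0, 0, 0]], "claw": 1, "force": 35}}

```text
t: 28.95
position: [0.4225, -0.1195, 0.1197]
ee_rot: [1.1, 1.278, -1.098]
ft_force: [0.4, 0.8, 2.2]
grip_width: 0.342
```

>>> {"api": "arm_command", "payload": {"targets": [[-0.015, 0, 0, 0, 0, 0], [-0.04, 0, 0, 0, 0, 0], [-0.07, 0, 0, 0, 0, 0], [-0.1, 0, 0, 0, 0, 0], [-0.13, 0, 0, 0, 0, 0], [-0.16, 0, 0, 0, 0, 0], [-0.185, 0.0, 0.0, 0, 0, 0], [-0.2, 0.0, 0.0, 0, 0, 0]]}}

```text
t: 29.95
position: [0.4229, -0.12, 0.3217]
ee_rot: [1.1, 1.276, -1.097]
ft_force: [0.4, -1.0, -1.3]
grip_width: 0.341
```

```bash
python3 - <<'E'
from h import *
st()
plan((.5915,-.122,.32),down(-91.3))
E
```

```text
t 29.95 p [ 0.4229 -0.12    0.3217] q [-4.570e-01 -2.890e-01  1.814e+00  1.000e-03  1.617e+00  9.640e-01] F [ 0.4 -1.  -1.3] grip mm 29.6
[[ 0.001  0.989  0.149]
 [ 0.001  0.149 -0.989]
 [-1.     0.001 -0.001]]
shift mm [  1.8 166.4  27. ] turn [ 9.8 -0.  -0.1] | 169 9.8
```

>>> {"api": "arm_command", "payload": {"targets": [[0, 0.015, 0.002, 1, 0, 0], [0, 0.04, 0.006, 2.5, 0, 0], [0, 0.065, 0.01, 4, 0, 0], [0, 0.09, 0.014, 5.5, 0, 0], [0, 0.115, 0.018, 7, 0, 0], [0, 0.14, 0.022, 8.5, 0, 0], [0.001, 0.16, 0.026, 9.5, 0, 0], [0.0015, 0.1664, 0.027, 9.8, 0, 0]]}}

```text
t: 30.95
position: [0.5922, -0.1216, 0.3177]
ee_rot: [1.226, 1.202, -1.226]
ft_force: [0.2, 0.2, -1.6]
grip_width: 0.342
```

```bash
python3 - <<'E'
from h import *
st()
c=cap("scene"); crop(c,"q5_s.png",90,120,290,310,4)
c=cap("wrist"); crop(c,"q5_w.png",0,0,512,384,1)
E
```

```text
t 30.95 p [ 0.5922 -0.1216  0.3177] q [-3.340e-01  1.270e-01  1.430e+00  1.000e-03  1.588e+00  1.259e+00] F [ 0.2  0.2 -1.6] grip mm 29.8
[[-0.002  1.    -0.022]
 [ 0.002 -0.022 -1.   ]
 [-1.    -0.002 -0.002]]
```

View pics/q5_s.png

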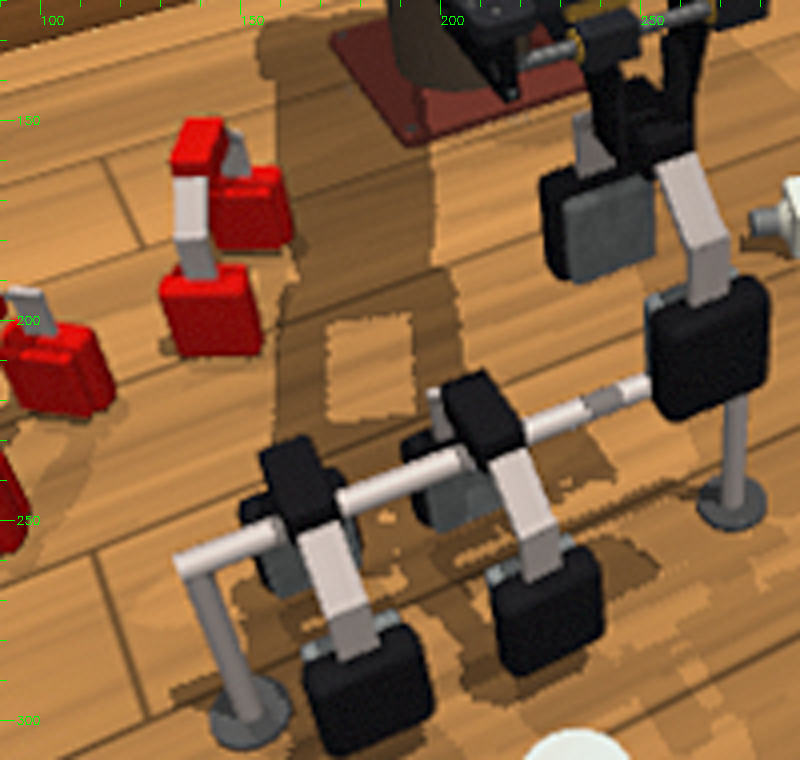

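View pics/q5_w.png

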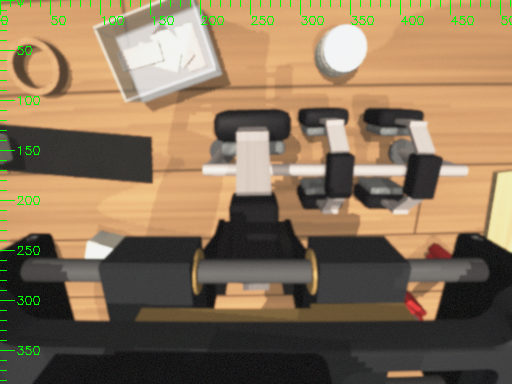

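>>> {"api": "arm_command", "payload": {"targets": [[0.015, 0, 0, 0, 0, 0], [0.04, 0, 0, 0, 0, 0], [0.065, 0, 0, 0, 0, 0], [0.09, 0, 0, 0, 0, 0], [0.115, 0, 0, 0, 0, 0], [0.14, 0, 0, 0, 0, 0], [0.152, 0, 0, 0, 0, 0], [0.157, 0, 0, 0, 0, 0]]}}

```text
t: 32.05
position: [0.5905, -0.1212, 0.1606]
ee_rot: [1.225, 1.203, -1.226]
ft_force: [-0.4, 0.3, -1.4]
grip_width: 0.343
```

>>> {"api": "arm_command", "payload": {"targets": [[0.001, 0, 0, 0, 0, 0], [0.002, 0, 0, 0, 0, 0], [0.003, 0, 0, 0, 0, 0], [0.004, 0, 0, 0, 0, 0], [0.005, 0, 0, 0, 0, 0], [0.0065, 0, 0, 0, 0, 0], [0.0075, 0, 0, 0, 0, 0], [0.0075, 0, 0, 0, 0, 0]]}}

```text
t: 33.05
position: [0.5904, -0.1212, 0.1529]
ee_rot: [1.225, 1.203, -1.227]
ft_force: [-0.1, -0.1, -0.8]
grip_width: 0.342
```

>>> {"api": "arm_command", "payload": {"targets": [[0.001, 0, 0, 0, 0, 0], [0.001, 0, 0, 0, 0, 0], [0.002, 0, 0, 0, 0, 0], [0.002, 0, 0, 0, 0, 0], [0.002, 0, 0, 0, 0, 0], [0.002, 0, 0, 0, 0, 0], [0.002, 0, 0, 0, 0, 0], [0.002, 0, 0, 0, 0, 0]]}}

```text
t: 34.05
position: [0.5907, -0.1213, 0.1524]
ee_rot: [1.225, 1.202, -1.226]
ft_force: [-3.4, 1.5, 7.4]
grip_width: 0.342
```

>>> {"api": "arm_command", "payload": {"targets": [[0, 0, 0, 0, 0, 0], [0, 0, 0, 0, 0, 0], [0, 0, 0, 0, 0, 0], [0, 0, 0, 0, 0, 0], [0, 0, 0, 0, 0, 0], [0, 0, 0, 0, 0, 0], [0, 0, 0, 0, 0, 0], [0, 0, 0, 0, 0, 0]], "claw": -0.3}}

```text
t: 35.05
position: [0.5907, -0.1213, 0.1525]
ee_rot: [1.225, 1.202, -1.226]
ft_force: [0.1, -0.3, 0.0]
grip_width: 0.646
```

>>> {"api": "arm_command", "payload": {"targets": [[-0.01, 0, 0, 0, 0, 0], [-0.03, 0, 0, 0, 0, 0], [-0.05, 0, 0, 0, 0, 0], [-0.075, 0, 0, 0, 0, 0], [-0.1, 0, 0, 0, 0, 0], [-0.12, 0, 0, 0, 0, 0], [-0.14, 0, 0, 0, 0, 0], [-0.15, 0, 0, 0, 0, 0]]}}

```text
t: 36.05
position: [0.5914, -0.1217, 0.3043]
ee_rot: [1.226, 1.2, -1.225]
ft_force: [-0.2, -0.1, -0.2]
grip_width: 0.651
```

```bash
python3 - <<'E'
from h import *
st()
c=cap("scene"); crop(c,"q6_s.png",90,120,290,310,4)
c=cap("wrist"); crop(c,"q6_w.png",0,0,512,384,1)
crop(cap("top"),"q6_t.png",110,90,400,250,2)
E
```

```text
t 36.05 p [ 0.5914 -0.1217  0.3043] q [-3.340e-01  1.260e-01  1.455e+00  1.000e-03  1.561e+00  1.258e+00] F [-0.2 -0.1 -0.2] grip mm 56.6
[[-0.     1.    -0.022]
 [ 0.001 -0.022 -1.   ]
 [-1.    -0.    -0.001]]
```

View pics/q6_s.png

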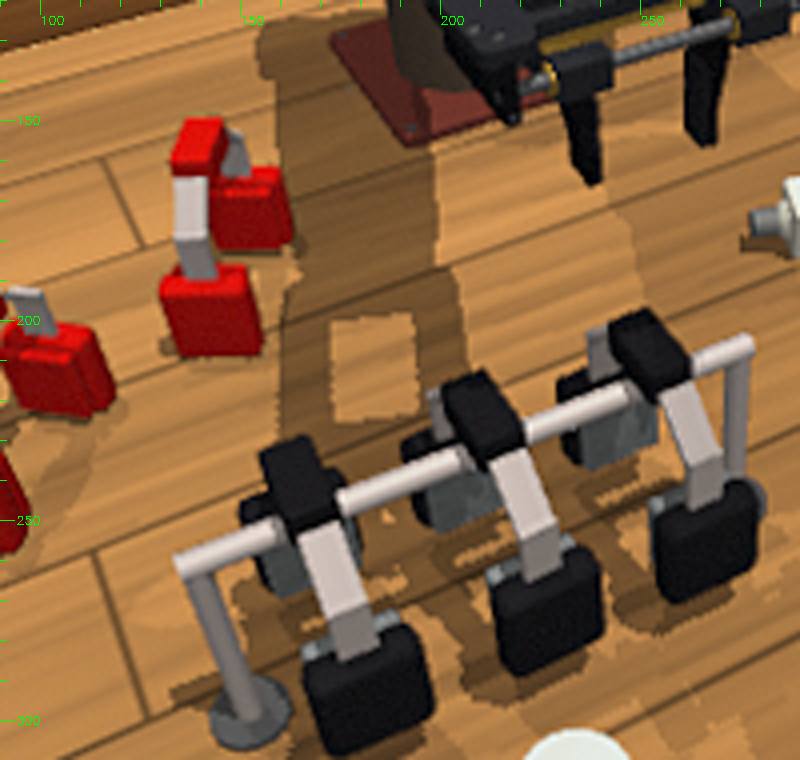

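View pics/q6_t.png

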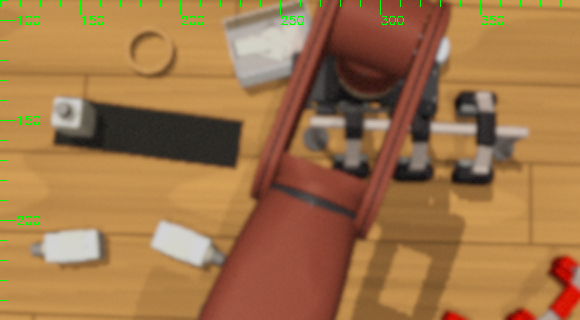

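>>> {"api": "arm_command", "payload": {"targets": [[0, -0.012, -0.018, -10, 0, 0], [0, -0.024, -0.036, -20, 0, 0], [0, -0.036, -0.054, -30, 0, 0], [0, -0.048, -0.072, -40, 0, 0], [0, -0.06, -0.09, -50, 0, 0], [0, -0.072, -0.108, -60, 0, 0], [0, -0.084, -0.126, -70, 0, 0], [0, -0.095, -0.142, -80, 0, 0]]}}

```text
t: 37.2
position: [0.4982, 0.0231, 0.3016]
ee_rot: [0.151, 1.57, -0.148]
ft_force: [-0.2, 0.2, 0.1]
grip_width: 0.653
```

```bash
python3 - <<'E'
from h import *
st()
plan((.42,.16,.25),down(75))
E
```

```text
t 37.2 p [0.4982 0.0231 0.3016] q [-0.113 -0.129  1.715  0.002  1.56   0.077] F [-0.2  0.2  0.1] grip mm 56.8
[[-0.004  0.189  0.982]
 [ 0.002  0.982 -0.189]
 [-1.     0.001 -0.005]]
shift mm [  52.2  119.5 -102.4] turn [-85.9  -0.2  -0.2] | 166 85.9
```

>>> {"api": "arm_command", "payload": {"targets": [[0.005, 0.015, -0.013, -10, 0, 0], [0.012, 0.03, -0.026, -20, 0, 0], [0.018, 0.045, -0.039, -30, 0, 0], [0.025, 0.06, -0.052, -40, 0, 0], [0.032, 0.075, -0.065, -50, 0, 0], [0.04, 0.09, -0.078, -60, 0, 0], [0.046, 0.105, -0.09, -70, 0, 0], [0.052, 0.12, -0.102, -80, 0, 0]], "claw": -1}}

```text
t: 38.2
position: [0.4194, 0.1608, 0.2487]
ee_rot: [-0.937, 1.363, 0.945]
ft_force: [0.1, 0.5, -0.3]
grip_width: 1.0
```

```bash
cat >> h.py <<'E'
def tool(c_head,phi,yaw=None):
    """pick frame: cap heading deg, tilt phi deg: x=-z cos - c sin, y toward cap, z jaw"""
    a=np.radians(c_head);c=np.array([np.cos(a),np.sin(a),0]);k=np.array([0,0,1.]);f=np.radians(phi)
    x=-k*np.cos(f)-c*np.sin(f); z=np.cross(-k,c); return np.c_[x,np.cross(z,x),z]
def place(az,phi):
    """final: tool pointing heading az, phi below horizontal, camera up"""
    a=np.radians(az);c=np.array([np.cos(a),np.sin(a),0]);k=np.array([0,0,1.]);f=np.radians(phi)
    x=c*np.cos(f)-k*np.sin(f); z=np.cross(-k,c); return np.c_[x,np.cross(z,x),z]
E
python3 - <<'E'
from h import *
st()
plan((.40,.163,.20),tool(-110,20))
E
```

```text
t 38.2 p [0.4194 0.1608 0.2487] q [ 0.188 -0.235  1.904  0.003  1.479 -1.024] F [ 0.1  0.5 -0.3] grip mm 87.0
[[-0.007 -0.936  0.352]
 [ 0.002  0.352  0.936]
 [-1.     0.007 -0.001]]
shift mm [48.8 18.6 -4.7] turn [-89.6 -15.5 -16. ] | 52 92.4
```

>>> {"api": "arm_command", "payload": {"targets": [[0, 0.002, 0, -10, -1.7, -1.8], [0, 0.004, 0, -20, -3.5, -3.6], [0, 0.006, 0, -30, -5.2, -5.4], [0, 0.008, 0, -40, -6.9, -7.1], [0, 0.01, 0, -50, -8.6, -8.9], [0, 0.012, 0, -60, -10.4, -10.7], [0, 0.015, -0.003, -70, -12.1, -12.5], [0, 0.018, -0.005, -80, -13.8, -14.3]]}}

```text
t: 39.2
position: [0.3996, 0.1669, 0.2485]
ee_rot: [-1.849, 0.197, 1.747]
ft_force: [2.2, -0.1, -0.3]
grip_width: 1.003
```

```bash
cat > kin.py <<'E'
import json,numpy as np
from scipy.optimize import least_squares
from scipy.spatial.transform import Rotation as R
def rz(a):return R.from_rotvec([0,0,a]).as_matrix()
def ry(a):return R.from_rotvec([0,a,0]).as_matrix()
def fk(q,p,s4=1,s6=1):
    h,a1,L2,a3,L3,d6,rollo=p
    P=np.array([0,0,h]);M=rz(q[0]); P=P+M@[a1,0,0]
    M=M@ry(q[1]);P=P+M@[0,0,L2]
    M=M@ry(q[2]);P=P+M@[a3,0,L3]
    M=M@rz(s4*q[3])@ry(q[4]); M=M@rz(s6*q[5]+rollo); P=P+M@[0,0,d6]
    T=np.c_[M[:,2],M[:,0],M[:,1]]  # tool x=local z, y=local x, z=local y
    return P,T
def load(): return [tuple(map(np.array,json.loads(l))) for l in open("log.jsonl")]
def fit():
    D=load(); best=None
    for s4 in(1,-1):
      for s6 in(1,-1):
        def res(p):
            o=[]
            for q,pos,rv in D:
                P,T=fk(q,p,s4,s6); o+=list((P-pos)*20)+list((R.from_matrix(T).inv()*R.from_rotvec(rv)).as_rotvec())
            return np.array(o)
        for r0 in(0,np.pi/2,np.pi,-np.pi/2):
            r=least_squares(res,[.35,0.05,.4,0,.4,.25,r0])
            if best is None or r.cost<best[0]: best=(r.cost,r.x,s4,s6,np.abs(r.fun).max())
    return best
E
python3 - <<'E'
from h import *
st()
from kin import *
b=fit(); print(b,len(load()))
np.save("kin.npy",np.r_[b[1],b[2],b[3]])
E
```

```text
t 39.2 p [0.3996 0.1669 0.2485] q [-0.032 -0.488  2.121  0.292  1.388 -2.681] F [ 2.2 -0.1 -0.3] grip mm 87.2
[[ 0.131 -0.483 -0.866]
 [ 0.279 -0.82   0.5  ]
 [-0.951 -0.307  0.027]]
(np.float64(29.783497805939987), array([5.36570268e-01, 3.62280625e-04, 4.26790259e-01, 4.95820295e-02,
       5.45908307e-01, 6.00814370e-01, 1.57079633e+00]), 1, 1, np.float64(1.5537915299095426)) 25
```

```bash
python3 - <<'E'
from kin import *
b=np.load("kin.npy")
for q,pos,rv in load()[::4]+load()[-1:]:
    P,T=fk(q,b[:7],1,1); print(q.round(2),(P-pos).round(3),(R.from_matrix(T).inv()*R.from_rotvec(rv)).as_rotvec().round(2))
E
```

```text
[-1.25  0.22  1.53 -0.    1.39 -0.13] [-0.074 -0.027 -0.   ] [-0. -0.  0.]
[-0.83 -0.    1.78 -0.    1.37  0.86] [-0.059 -0.052 -0.   ] [-0. -0.  0.]
[-0.83  0.07  1.86 -0.    1.21  0.86] [-0.058 -0.053  0.   ] [-0.  0.  0.]
[-0.63  0.32  1.33 -0.    1.5   0.96] [-0.044 -0.065 -0.001] [-0.  0.  0.]
[-0.49  0.19  1.35 -0.    1.6   1.1 ] [-0.036 -0.07  -0.001] [-0.  0.  0.]
[-0.33  0.13  1.43  0.    1.59  1.26] [-0.026 -0.074 -0.001] [-0.  0. -0.]
[-0.03 -0.49  2.12  0.29  1.39 -2.68] [ 0.021 -0.01   0.01 ] [-0. -0. -0.]
[-0.03 -0.49  2.12  0.29  1.39 -2.68] [ 0.021 -0.01   0.01 ] [-0. -0. -0.]
```

```bash
sed -i 's/h,a1,L2,a3,L3,d6,rollo=p/h,a1,L2,a3,L3,d6,rollo,by,ex,ey,wx,tx,ty=p/; s/P=P+M@\[a1,0,0\]/P=P+M@[a1,by,0]/; s/P=P+M@\[a3,0,L3\]/P=P+M@[a3,0,L3]/; s/M=M@rz(s4\*q\[3\])@ry(q\[4\]);/M=M@rz(s4*q[3]); P=P+M@[ex,ey,0]; M=M@ry(q[4]); P=P+M@[wx,0,0];/; s/P=P+M@\[0,0,d6\]/P=P+M@[tx,ty,d6]/; s/.25,r0\]/.25,r0,.08,0,0,0,0,0]/' kin.py
python3 - <<'E'
from kin import *
b=fit(); print(b)
np.save("kin.npy",np.r_[b[1],b[2],b[3]])
E
```

```text
(np.float64(2.6062674808126497e-28), array([ 3.11100000e-01,  9.65655483e-15,  4.11600000e-01,  5.24000000e-02,
        5.47700000e-01,  3.56962000e-01,  1.57079633e+00,  7.86000000e-02,
        6.62224481e-16,  4.25679708e-15,  9.86110392e-15, -2.66113712e-17,
        8.58819665e-17]), 1, 1, np.float64(8.326672684688674e-15))
```

```bash
cat >> kin.py <<'E'
KP=np.load("kin.npy")[:13]
LO=np.array([-2.98,-.91,.09,-1.24,.2,-2.68]);HI=np.array([2.98,2.08,2.57,4.39,2.65,2.68])
def ik(P,T,q0):
    def res(q):
        p,M=fk(q,KP); return np.r_[(p-P)*5,(R.from_matrix(M).inv()*R.from_matrix(T)).as_rotvec()]
    r=least_squares(res,np.clip(q0,LO+.01,HI-.01),bounds=(LO+.03,HI-.03)); return r.x,np.abs(r.fun).max()
def iks(P,T,n=0):
    out=[]
    az=np.arctan2(P[1],P[0])
    for q4 in(0,1.5,3,-1,4.2):
        for q6 in(-2,0,2):
            q,e=ik(P,T,[az,.2,1.6,q4,1.2,q6])
            if e<1e-4 and not any(np.abs(q-o).max()<.02 for o in out): out.append(q)
    return out
E
python3 - <<'E'
import numpy as np
from kin import *
from h import place,tool
np.set_printoptions(precision=2,suppress=True,linewidth=150)
flip=np.diag([1,-1,-1.])
def rep(name,pad,T):
    for nm,F in(("camA",np.eye(3)),("camB",flip)):
        TT=T@F
        for q in iks(pad+.02*T[:,0],TT):
            marg=np.minimum(q-LO,HI-q); P,_=fk(q,KP); wc=P-.357*T[:,0]
            print(name,nm,q,"marg",marg.min().round(2),"wristz",wc[2].round(3))
for phi in(0,30):
    rep(f"pickR phi{phi}",np.array([.395,.163,.03]),tool(-110,phi))
    rep(f"pickL phi{phi}",np.array([.417,.34,.03]),tool(94.7,phi))
for spot,xy in(("A0",(.594,.242)),("B-",(.5815,.1225))):
  for phi in (15,30):
    for az in(-110,-60,-30,0,30,60,90,110):
        rep(f"{spot} az{az} phi{phi}",np.array([*xy,.055]),place(az,phi))
E
```

```text
pickR phi0 camA [ 0.21  0.    2.18 -0.    0.96 -2.59] marg 0.09 wristz 0.367
pickR phi0 camB [ 0.21  0.    2.18 -0.    0.96  0.56] marg 0.39 wristz 0.367
pickL phi0 camA [0.54 0.25 1.9  0.   0.99 0.46] marg 0.67 wristz 0.367
pickR phi30 camB [-0.22 -0.13  2.41  0.68  0.91 -0.31] marg 0.16 wristz 0.322
pickL phi30 camA [ 0.78  0.54  1.6  -0.4   1.37  0.85] marg 0.84 wristz 0.322
pickL phi30 camB [ 0.78  0.54  1.6  -0.4   1.37 -2.29] marg 0.39 wristz 0.322
A0 az-110 phi15 camA [ 0.57  1.36  0.6  -0.83  2.23 -2.36] marg 0.32 wristz 0.142
A0 az-110 phi15 camB [ 0.57  1.36  0.6  -0.83  2.23  0.78] marg 0.41 wristz 0.142
A0 az0 phi15 camA [ 0.51  0.51  2.26  3.75  0.99 -1.79] marg 0.31 wristz 0.142
A0 az0 phi15 camB [0.51 0.51 2.26 3.75 0.99 1.35] marg 0.31 wristz 0.142
A0 az30 phi15 camA [ 0.    0.47  2.35  2.55  1.03 -1.38] marg 0.22 wristz 0.142
A0 az30 phi15 camB [0.   0.47 2.35 2.55 1.03 1.76] marg 0.22 wristz 0.142
A0 az60 phi15 camA [-0.27  0.58  2.09  1.67  1.23 -1.09] marg 0.48 wristz 0.142
A0 az60 phi15 camB [-0.27  0.58  2.09  1.67  1.23  2.05] marg 0.48 wristz 0.142
A0 az90 phi
[... 2801 characters left out ...]
amB [0.15 0.15 2.44 3.41 0.51 1.41] marg 0.13 wristz 0.223
B- az30 phi30 camA [-0.31  0.18  2.4   1.91  0.75 -0.96] marg 0.17 wristz 0.223
B- az30 phi30 camB [-0.31  0.18  2.4   1.91  0.75  2.18] marg 0.17 wristz 0.224
B- az60 phi30 camA [-0.46  0.39  2.1   1.28  1.13 -0.84] marg 0.47 wristz 0.223
B- az60 phi30 camB [-0.46  0.39  2.1   1.28  1.13  2.3 ] marg 0.38 wristz 0.223
B- az90 phi30 camA [-0.41  0.63  1.71  0.92  1.47 -0.85] marg 0.86 wristz 0.224
B- az90 phi30 camB [-0.41  0.63  1.71  0.92  1.47  2.29] marg 0.39 wristz 0.223
B- az110 phi30 camA [-0.33  0.79  1.44  0.75  1.7  -0.9 ] marg 0.95 wristz 0.223
B- az110 phi30 camB [-0.33  0.79  1.44  0.75  1.7   2.24] marg 0.44 wristz 0.223
```

```bash
python3 - <<'E'
from h import *
plan((.40,.22,.27),down(80))
E
```

```text
shift mm [ -5.6 -50.4  26.8] turn [69.1 12.3 14.6] | 57 71.7
```

>>> {"api": "arm_command", "payload": {"targets": [[0, -0.006, 0.003, 9, 1.6, 1.9], [0, -0.012, 0.006, 18, 3.2, 3.8], [0, -0.018, 0.01, 27, 4.8, 5.7], [0, -0.025, 0.013, 36, 6.4, 7.6], [-0.003, -0.032, 0.017, 45, 8, 9.5], [-0.003, -0.04, 0.02, 54, 9.6, 11.4], [-0.005, -0.045, 0.024, 62, 11, 13.1], [-0.006, -0.05, 0.027, 69, 12.3, 14.6]]}}

```text
t: 40.2
position: [0.3988, 0.2199, 0.2691]
ee_rot: [-1.079, 1.29, 1.079]
ft_force: [-0.2, -0.9, 0.2]
grip_width: 0.999
```

```bash
python3 - <<'E'
from h import *
st()
plan((.41,.30,.26),down(5))
crop(cap("top"),"r1_t.png",110,120,250,230,5)
E
```

```text
t 40.2 p [0.3988 0.2199 0.2691] q [ 3.310e-01 -2.300e-01  1.862e+00 -1.000e-03  1.512e+00 -1.063e+00] F [-0.2 -0.9  0.2] grip mm 86.9
[[-0.002 -0.985  0.175]
 [-0.002  0.175  0.985]
 [-1.     0.002 -0.002]]
shift mm [ 8.9  3.  80.9] turn [74.9 -0.2  0. ] | 81 74.9
```

>>> {"api": "arm_command", "payload": {"targets": [[0.001, 0.0, 0.01, 9.5, 0, 0], [0.002, 0.001, 0.02, 19, 0, 0], [0.003, 0.001, 0.03, 28.5, 0, 0], [0.004, 0.002, 0.04, 38, 0, 0], [0.005, 0.002, 0.05, 47.5, 0, 0], [0.006, 0.003, 0.06, 57, 0, 0], [0.008, 0.003, 0.071, 66, 0, 0], [0.009, 0.003, 0.081, 75, 0, 0]]}}

```text
t: 41.25
position: [0.4103, 0.3005, 0.2587]
ee_rot: [-0.063, 1.574, 0.059]
ft_force: [0.5, 0.3, 0.1]
grip_width: 1.0
```

```bash
python3 - <<'E'
from h import *
st()
c=cap("wrist"); box(c,(.417,.3427),94.7,.095,.05,0,.05); crop(c,"r2_w.png",100,40,420,340,2)
E
```

```text
t 41.25 p [0.4103 0.3005 0.2587] q [ 4.770e-01 -8.700e-02  1.755e+00 -1.000e-03  1.478e+00  3.990e-01] F [0.5 0.3 0.1] grip mm 87.0
[[-0.004 -0.078  0.997]
 [-0.003  0.997  0.078]
 [-1.    -0.002 -0.004]]
```

View pics/r2_w.png

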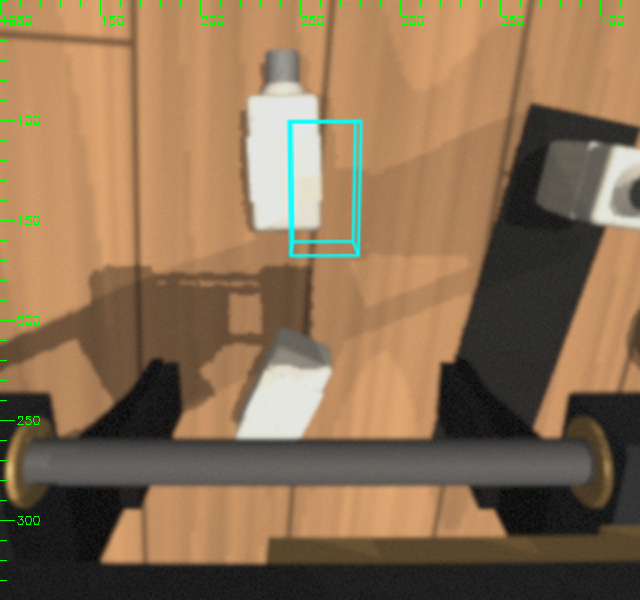

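```bash
python3 - <<'E'
from h import *
c=cap("wrist"); print(c["C"]); crop(c,"r3_w.png",205,55,285,165,7)
crop(cap("top"),"r1_t.png",110,120,250,230,5)
E
```

```text
[0.40523655 0.38564113 0.43501749]
```

View pics/r3_w.png

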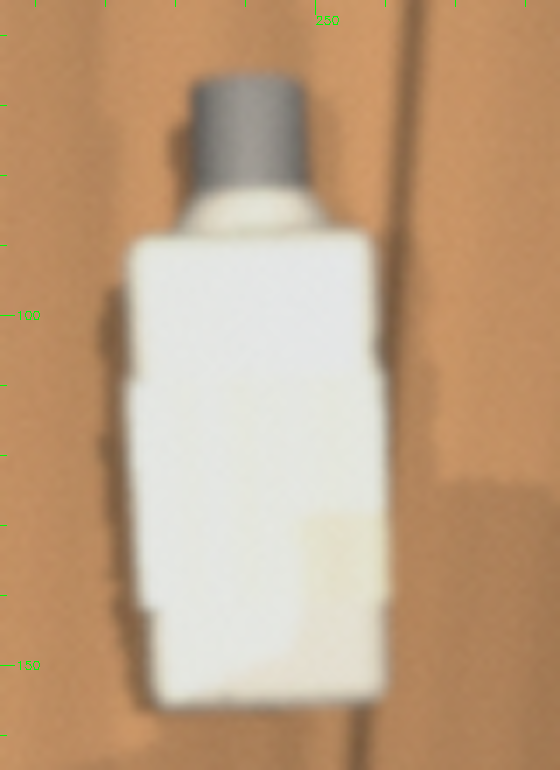

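View pics/r1_t.png

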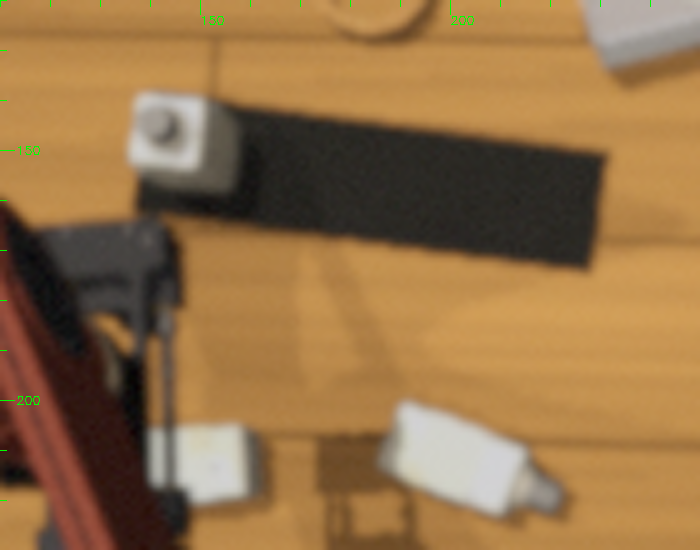

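```bash
python3 - <<'E'
from h import *
c=cap("wrist")
l=[(223.6,89),(258.1,88.1),(260,154.6),(227.4,155.7)]
q=px2w(c,l,.05); e=(q[0]+q[1]-q[2]-q[3])/2
print(q.round(4),q.mean(0),np.linalg.norm(e),np.linalg.norm(q[0]-q[1]),np.degrees(np.arctan2(e[1],e[0])))
t=px2w(c,[((192+305)/14+205,75/7+55)],.025);print(t)
s=cap("scene"); 
box(s,q.mean(0),np.degrees(np.arctan2(e[1],e[0])),.095,.05,0,.05); crop(s,"r4_s.png",240,120,440,240,4)
E
```

```text
[[0.3589 0.3998 0.05  ]
 [0.4057 0.4049 0.05  ]
 [0.4166 0.3139 0.05  ]
 [0.3692 0.3082 0.05  ]] [0.38759639 0.35671246 0.05      ] 0.09191933803677353 0.04710349436475994 96.62238230484992
[[0.37825435 0.43402551 0.025     ]]
```

View pics/r4_s.png

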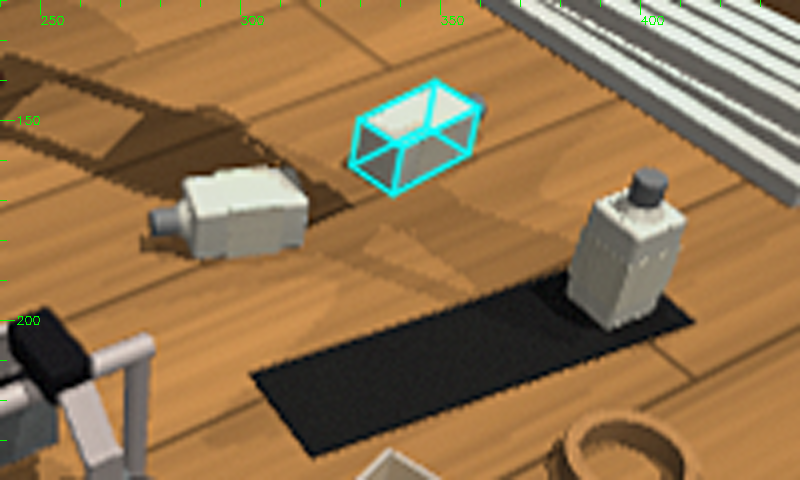

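```bash
cat >> h.py <<'E'
def cv(h): a=np.radians(h); return np.array([np.cos(a),np.sin(a),0])
E
python3 - <<'E'
from h import *
from kin import ik,fk,LO,HI
T=tool(97,30); pad=np.array([.3876,.357,.027]); tcp=pad+.021*T[:,0]
pre=tcp-.10*T[:,0]
plan(pre,T); print("tcp",tcp)
q=arm.state()["qpos"]
for P in(pre,tcp): q,e=ik(P,T,q); print(q.round(2),e)
E
```

```text
shift mm [163.9  98.4 -18.8] turn [ -2.   -0.8 -29.9] | 192 29.9
tcp [0.38887963 0.34657827 0.00881347]
[ 0.89  0.49  1.5  -0.37  1.54  0.85] 1.6653345369377348e-15
[ 0.84  0.53  1.63 -0.4   1.36  0.87] 1.011179279197805e-09
```

>>> {"api": "arm_command", "payload": {"targets": [[0.01, 0.015, -0.003, 0, 0, -4], [0.03, 0.03, -0.006, -0.5, -0.2, -8], [0.05, 0.045, -0.009, -0.8, -0.3, -12], [0.075, 0.06, -0.012, -1, -0.4, -16], [0.1, 0.075, -0.015, -1.3, -0.5, -20], [0.125, 0.09, -0.017, -1.6, -0.6, -24], [0.15, 0.097, -0.0185, -1.9, -0.7, -28], [0.164, 0.0985, -0.019, -2, -0.8, -30]]}}

```text
t: 42.5
position: [0.3816, 0.3959, 0.0932]
ee_rot: [-0.509, 1.499, -0.316]
ft_force: [0.8, -0.6, 0.2]
grip_width: 0.998
```

```bash
python3 - <<'E'
from h import *
st()
T=tool(97,30); pad=np.array([.3876,.357,.027]); tcp=pad+.021*T[:,0]; plan(tcp,T)
c=cap("wrist"); box(c,(.3876,.3567),97,.095,.05,0,.05); crop(c,"r5_w.png",0,0,512,384,1)
s=cap("scene"); crop(s,"r5_s.png",240,80,440,240,4)
E
```

```text
t 42.5 p [0.3816 0.3959 0.0932] q [ 0.895  0.495  1.498 -0.369  1.54   0.854] F [ 0.8 -0.6  0.2] grip mm 86.8
[[ 0.061 -0.11   0.992]
 [-0.501  0.856  0.125]
 [-0.863 -0.505 -0.003]]
shift mm [98.  -0.4  1.3] turn [ 0.3 -0.1  0.3] | 98 0.4
```

View pics/r5_w.png

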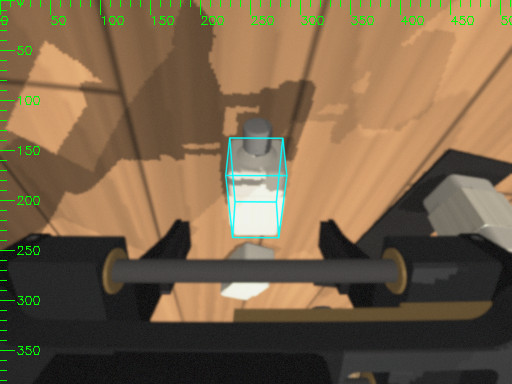

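View pics/r5_s.png

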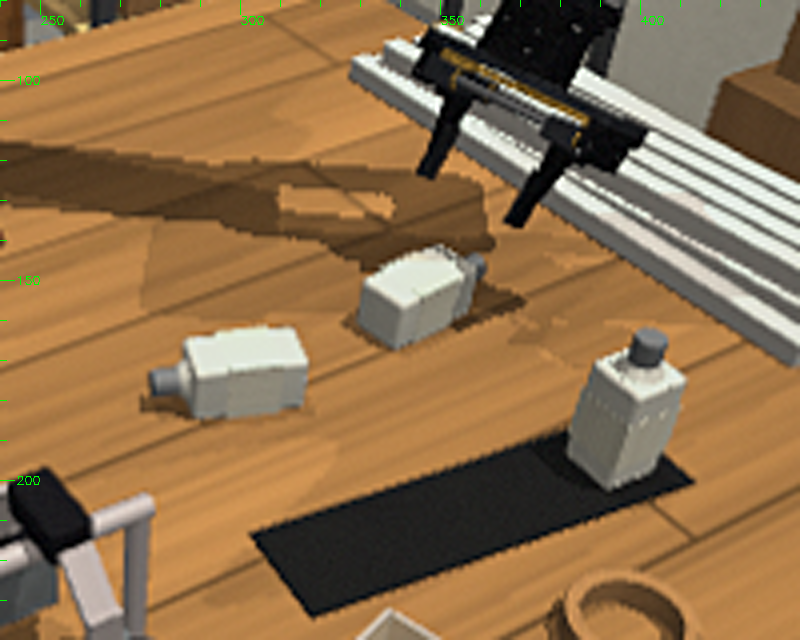

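```bash
python3 - <<'E'
from h import *
p,R0=wpose(); s=cap("scene")
for d in (.014,0,-.01,-.02): print(d,[w2px(s,p+R0@[d,0,k*.05])[0].round(1).tolist() for k in(1,-1)])
E
```

```text
0.014 [[363.2, 143.7], [341.0, 130.7]]
0 [[365.4, 139.9], [342.9, 127.0]]
-0.01 [[366.9, 137.2], [344.3, 124.4]]
-0.02 [[368.5, 134.5], [345.7, 121.8]]
```

>>> {"api": "arm_command", "payload": {"targets": [[0.012, 0, 0.001, 0, 0, 0], [0.025, 0, 0.001, 0, 0, 0], [0.04, 0, 0.001, 0, 0, 0.1], [0.055, 0, 0.001, 0.2, 0, 0.2], [0.07, 0, 0.001, 0.2, 0, 0.2], [0.084, 0, 0.001, 0.2, 0, 0.2], [0.094, 0, 0.001, 0.2, 0, 0.2], [0.098, 0, 0.001, 0.2, 0, 0.2]]}}

```text
t: 43.65
position: [0.3886, 0.3461, 0.0087]
ee_rot: [-0.502, 1.5, -0.317]
ft_force: [-1.3, 0.6, 0.5]
grip_width: 1.002
```

```bash
python3 - <<'E'
from h import *
st()
c=cap("wrist"); crop(c,"r6_w.png",100,100,420,340,2)
s=cap("scene"); crop(s,"r6_s.png",240,80,440,240,4)
E
```

```text
t 43.65 p [0.3886 0.3461 0.0087] q [ 0.836  0.532  1.628 -0.396  1.362  0.873] F [-1.3  0.6  0.5] grip mm 87.2
[[ 0.059 -0.105  0.993]
 [-0.498  0.859  0.121]
 [-0.865 -0.501 -0.002]]
```

View pics/r6_s.png

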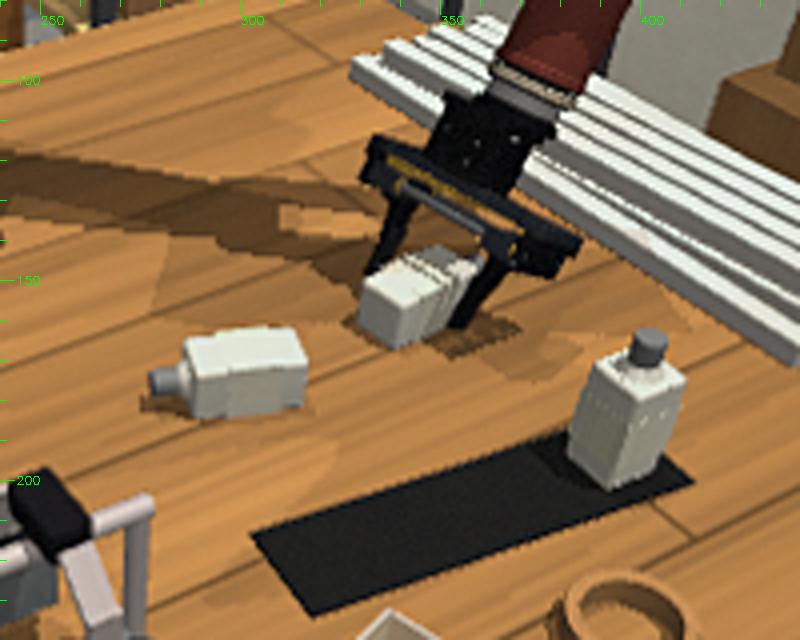

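View pics/r6_w.png

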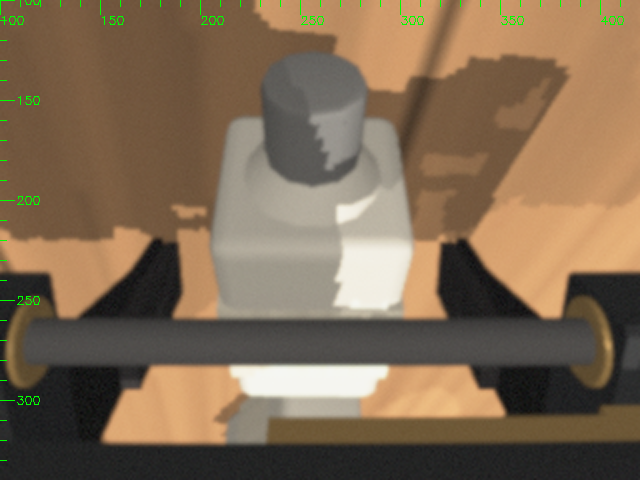

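>>> {"api": "arm_command", "payload": {"targets": [[0, 0, 0, 0, 0, 0], [0, 0, 0, 0, 0, 0], [0, 0, 0, 0, 0, 0], [0, 0, 0, 0, 0, 0], [0, 0, 0, 0, 0, 0], [0, 0, 0, 0, 0, 0], [0, 0, 0, 0, 0, 0], [0, 0, 0, 0, 0, 0]], "claw": 1, "force": 45}}

```text
t: 44.75
position: [0.3888, 0.3466, 0.0092]
ee_rot: [-0.501, 1.499, -0.316]
ft_force: [-0.6, -0.0, 0.4]
grip_width: 0.567
```

```bash
python3 - <<'E'
from h import *
st()
from kin import ik
# after lift: upright pose az 97 phi 30
q=arm.state()["qpos"]; p,R0=wpose()
up=p+[.02,0,.10]
for z in (.10,.14):
  for f in (0,.25,.5,.75,1):
    T=R0@R.from_rotvec([0,0,90*f],degrees=True).as_matrix()
    qq,e=ik(p+[.02,0,z],T,q); print(z,f,qq.round(2),round(e,4), T[:,0].round(2))
    q=qq
E
```

```text
t 44.75 p [0.3888 0.3466 0.0092] q [ 0.836  0.532  1.627 -0.396  1.362  0.873] F [-0.6 -0.   0.4] grip mm 49.3
[[ 0.059 -0.105  0.993]
 [-0.497  0.859  0.121]
 [-0.866 -0.501 -0.001]]
0.1 0 [ 0.81  0.42  1.57 -0.4   1.51  0.79] 0.0 [ 0.06 -0.5  -0.87]
0.1 0.25 [ 0.63  0.17  1.78 -0.12  1.25  0.55] 0.0 [ 0.01 -0.13 -0.99]
0.1 0.5 [0.39 0.01 1.97 0.28 1.1  0.14] 0.0 [-0.03  0.26 -0.97]
0.1 0.75 [ 0.12  0.02  2.1   0.73  1.15 -0.36] 0.0 [-0.07  0.6  -0.79]
0.1 1 [-0.09  0.22  2.13  1.05  1.34 -0.78] 0.0 [-0.11  0.86 -0.5 ]
0.14 0 [ 0.81  0.37  1.55 -0.39  1.58  0.76] 0.0 [ 0.06 -0.5  -0.87]
0.14 0.25 [ 0.63  0.13  1.75 -0.12  1.33  0.54] 0.0 [ 0.01 -0.13 -0.99]
0.14 0.5 [ 0.39 -0.04  1.94  0.27  1.18  0.17] 0.0 [-0.03  0.26 -0.97]
0.14 0.75 [ 0.12 -0.05  2.08  0.71  1.21 -0.29] 0.0 [-0.07  0.6  -0.79]
0.14 1 [-0.09  0.13  2.13  1.04  1.39 -0.7 ] 0.0 [-0.11  0.86 -0.5 ]
```

>>> {"api": "arm_command", "payload": {"targets": [[-0.01, -0.006, 0, 0, 0, 0], [-0.025, -0.0145, 0, 0, 0, 0], [-0.04, -0.023, 0, 0, 0, 0], [-0.055, -0.032, 0, 0, 0, 0], [-0.07, -0.0405, 0, 0, 0, 0], [-0.085, -0.049, 0.005, 0, 0, 0], [-0.098, -0.057, 0.01, 0, 0, 0], [-0.104, -0.06, 0.015, 0, 0, 0]]}}

```text
t: 45.75
position: [0.4046, 0.3489, 0.1306]
ee_rot: [-0.5, 1.498, -0.316]
ft_force: [-0.3, -0.8, -2.5]
grip_width: 0.573
```

>>> {"api": "arm_command", "payload": {"targets": [[0, 0, 0.002, 0, 0, 7], [0, 0, 0.004, 0, 0, 16], [0, 0, 0.006, 0, 0, 26], [0, 0, 0.008, 0, 0, 36], [0, 0, 0.01, 0, 0, 46], [0, 0, 0.012, 0, 0, 55], [0, 0, 0.014, 0, 0, 63], [0, 0, 0.015, 0, 0, 69]]}}

```text
t: 46.75
position: [0.4199, 0.3496, 0.1304]
ee_rot: [0.447, 1.542, 0.628]
ft_force: [0.1, 0.0, -2.9]
grip_width: 0.569
```

```bash
python3 - <<'E'
from h import *
st()
p,_=wpose(); plan(p,place(97,30))
c=cap("wrist"); crop(c,"r7_w.png",100,100,420,340,2)
s=cap("scene"); crop(s,"r7_s.png",240,60,440,240,4)
E
```

```text
t 46.75 p [0.4199 0.3496 0.1304] q [ 0.104  0.016  2.07   0.749  1.188 -0.355] F [ 0.1  0.  -2.9] grip mm 49.5
[[-0.075 -0.093  0.993]
 [ 0.627  0.77   0.12 ]
 [-0.775  0.632  0.001]]
shift mm [0. 0. 0.] turn [-0.1  0.1 20.8] | 0 20.8
```

View pics/r7_s.png

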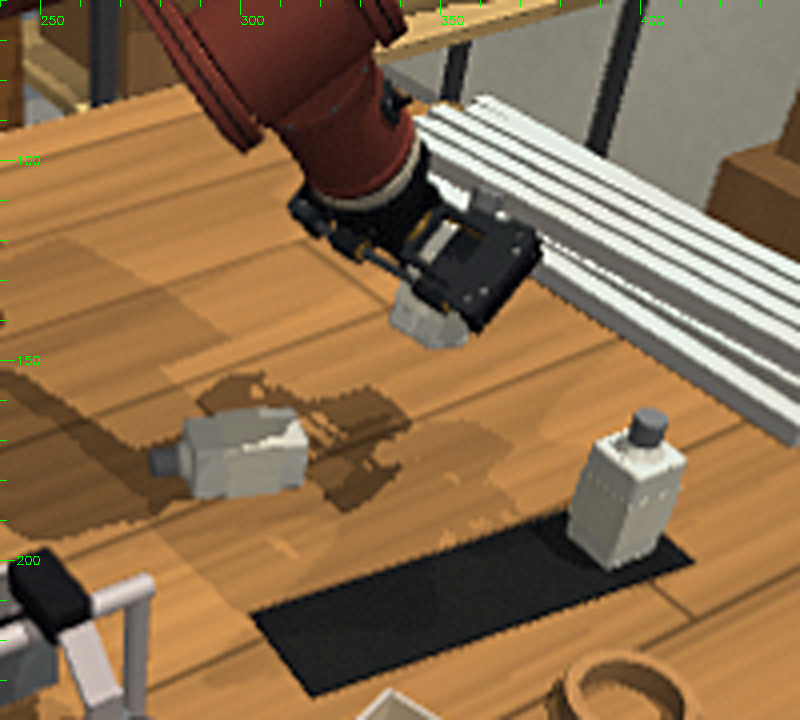

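View pics/r7_w.png

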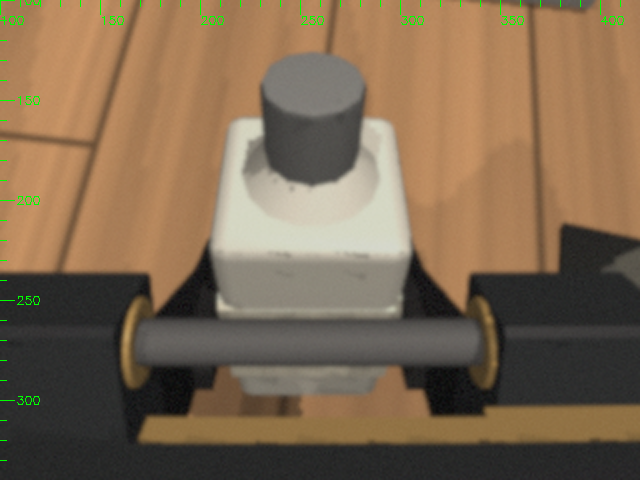

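>>> {"api": "arm_command", "payload": {"targets": [[0, 0, 0, 0, 0, 5], [0, 0, 0, 0, 0, 10], [0, 0, 0, 0, 0, 15], [0, 0, 0, 0, 0, 19], [0, 0, 0, 0, 0, 20.8], [0, 0, 0, 0, 0, 20.8], [0, 0, 0, 0, 0, 20.8], [0, 0, 0, 0, 0, 20.8]]}}

```text
t: 47.85
position: [0.4192, 0.3488, 0.1289]
ee_rot: [0.735, 1.475, 0.902]
ft_force: [1.0, -0.2, -2.5]
grip_width: 0.569
```

```bash
python3 - <<'E'
from h import *
st()
p,R0=wpose(); plan([.42,.35,.048],place(97,30))
s=cap("scene"); crop(s,"r8_s.png",240,60,440,240,4)
E
```

```text
t 47.85 p [0.4192 0.3488 0.1289] q [-0.079  0.196  2.11   1.048  1.359 -0.729] F [ 1.  -0.2 -2.5] grip mm 49.5
[[-0.104 -0.057  0.993]
 [ 0.858  0.5    0.119]
 [-0.504  0.864 -0.003]]
shift mm [ 41.7 -69.4   1.2] turn [-0.2  0.1  0.2] | 81 0.3
```

View pics/r8_s.png

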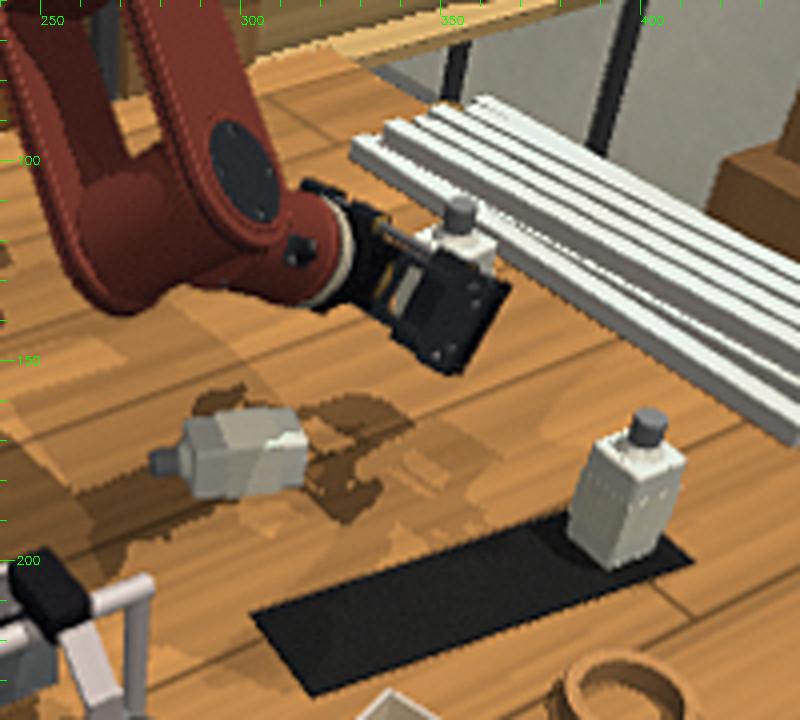

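>>> {"api": "arm_command", "payload": {"targets": [[0.005, -0.008, 0, 0, 0, 0], [0.01, -0.017, 0, 0, 0, 0], [0.017, -0.028, 0.001, 0, 0, 0.1], [0.024, -0.04, 0.001, 0, 0, 0.2], [0.031, -0.051, 0.001, 0, 0, 0.2], [0.037, -0.061, 0.001, 0, 0, 0.2], [0.04, -0.067, 0.001, 0, 0, 0.2], [0.0417, -0.0694, 0.001, 0, 0, 0.2]]}}

```text
t: 48.9
position: [0.4197, 0.3499, 0.0475]
ee_rot: [0.738, 1.475, 0.904]
ft_force: [-0.0, 0.1, -2.0]
grip_width: 0.575
```

```bash
python3 - <<'E'
from h import *
st()
p,R0=wpose(); plan(p-[0,0,.01],place(97,30))
s=cap("scene"); crop(s,"r9_s.png",240,60,440,240,4)
E
```

```text
t 48.9 p [0.4197 0.3499 0.0475] q [-0.078  0.394  2.088  1.091  1.276 -0.888] F [-0.   0.1 -2. ] grip mm 50.0
[[-0.104 -0.056  0.993]
 [ 0.86   0.497  0.118]
 [-0.5    0.866 -0.003]]
shift mm [ 5.  -8.7  0. ] turn [-0.3  0.1  0. ] | 10 0.3
```

View pics/r9_s.png

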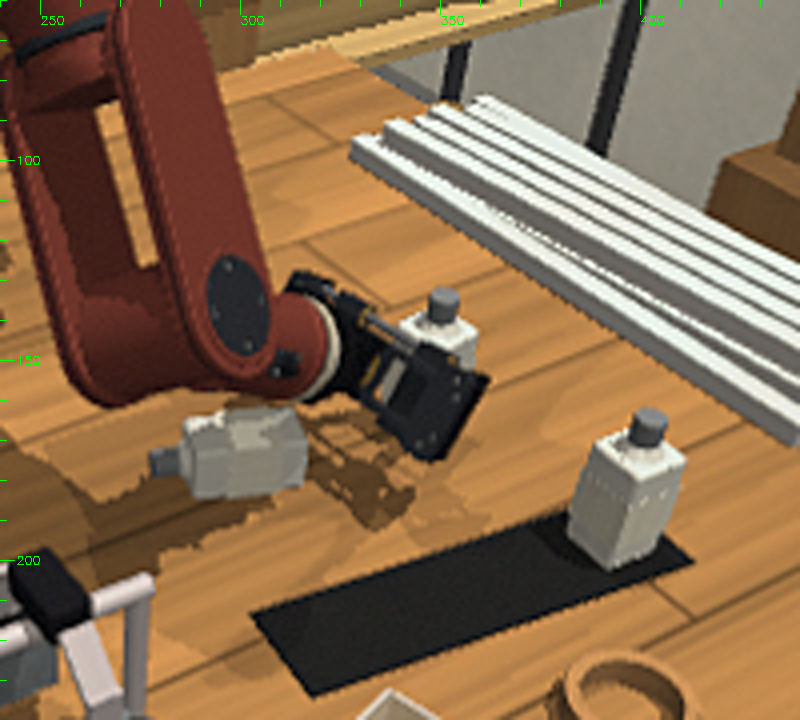

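>>> {"api": "arm_command", "payload": {"targets": [[0.0005, -0.0009, 0, 0, 0, 0], [0.001, -0.0018, 0, 0, 0, 0], [0.0016, -0.0028, 0, 0, 0, 0], [0.0022, -0.0038, 0, 0, 0, 0], [0.0028, -0.0048, 0, 0, 0, 0], [0.0034, -0.0058, 0, 0, 0, 0], [0.004, -0.0068, 0, 0, 0, 0], [0.004, -0.0068, 0, 0, 0, 0]]}}

```text
t: 49.95
position: [0.4196, 0.35, 0.0395]
ee_rot: [0.738, 1.475, 0.904]
ft_force: [-0.4, 1.2, -3.0]
grip_width: 0.572
```

>>> {"api": "arm_command", "payload": {"targets": [[0.0005, -0.0009, 0, 0, 0, 0], [0.001, -0.0018, 0, 0, 0, 0], [0.001, -0.0018, 0, 0, 0, 0], [0.001, -0.0018, 0, 0, 0, 0], [0.001, -0.0018, 0, 0, 0, 0], [0.001, -0.0018, 0, 0, 0, 0], [0.001, -0.0018, 0, 0, 0, 0], [0.001, -0.0018, 0, 0, 0, 0]]}}

```text
t: 50.95
position: [0.4196, 0.35, 0.0374]
ee_rot: [0.738, 1.475, 0.904]
ft_force: [0.3, 0.4, -2.4]
grip_width: 0.566
```

>>> {"api": "arm_command", "payload": {"targets": [[0.0005, -0.0009, 0, 0, 0, 0], [0.001, -0.0018, 0, 0, 0, 0], [0.0015, -0.0026, 0, 0, 0, 0], [0.0015, -0.0026, 0, 0, 0, 0], [0.0015, -0.0026, 0, 0, 0, 0], [0.0015, -0.0026, 0, 0, 0, 0], [0.0015, -0.0026, 0, 0, 0, 0], [0.0015, -0.0026, 0, 0, 0, 0]]}}

```text
t: 51.95
position: [0.4198, 0.3503, 0.0367]
ee_rot: [0.74, 1.474, 0.909]
ft_force: [-4.9, -6.3, 13.4]
grip_width: 0.575
```

>>> {"api": "arm_command", "payload": {"targets": [[-0.0005, 0.001, 0, 0, 0, 0], [-0.0005, 0.001, 0, 0, 0, 0], [-0.0005, 0.001, 0, 0, 0, 0], [-0.0005, 0.001, 0, 0, 0, 0], [-0.0005, 0.001, 0, 0, 0, 0], [-0.0005, 0.001, 0, 0, 0, 0], [-0.0005, 0.001, 0, 0, 0, 0], [-0.0005, 0.001, 0, 0, 0, 0]], "claw": -1}}

```text
t: 52.95
position: [0.4198, 0.3504, 0.0378]
ee_rot: [0.74, 1.474, 0.909]
ft_force: [0.7, 0.0, -1.1]
grip_width: 0.999
```

>>> {"api": "arm_command", "payload": {"targets": [[-0.01, 0, 0, 0, 0, 0], [-0.025, 0, 0, 0, 0, 0], [-0.045, 0, 0, 0, 0, 0], [-0.065, 0, 0, 0, 0, 0], [-0.08, 0, 0, 0, 0, 0], [-0.095, 0, 0, 0, 0, 0], [-0.105, 0, 0, 0, 0, 0], [-0.11, 0, 0, 0, 0, 0]]}}

```text
t: 53.95
position: [0.4316, 0.2551, 0.0928]
ee_rot: [0.74, 1.473, 0.909]
ft_force: [0.4, 0.4, 0.9]
grip_width: 1.003
```

```bash
python3 - <<'E'
from h import *
st()
c=cap("wrist"); crop(c,"s1_w.png",0,0,512,384,1)
s=cap("scene"); crop(s,"s1_s.png",240,60,440,240,4)
E
```

```text
t 53.95 p [0.4316 0.2551 0.0928] q [-0.279  0.31   2.071  0.937  1.443 -0.873] F [0.4 0.4 0.9] grip mm 87.3
[[-0.105 -0.057  0.993]
 [ 0.861  0.494  0.119]
 [-0.497  0.868 -0.002]]
```

View pics/s1_s.png

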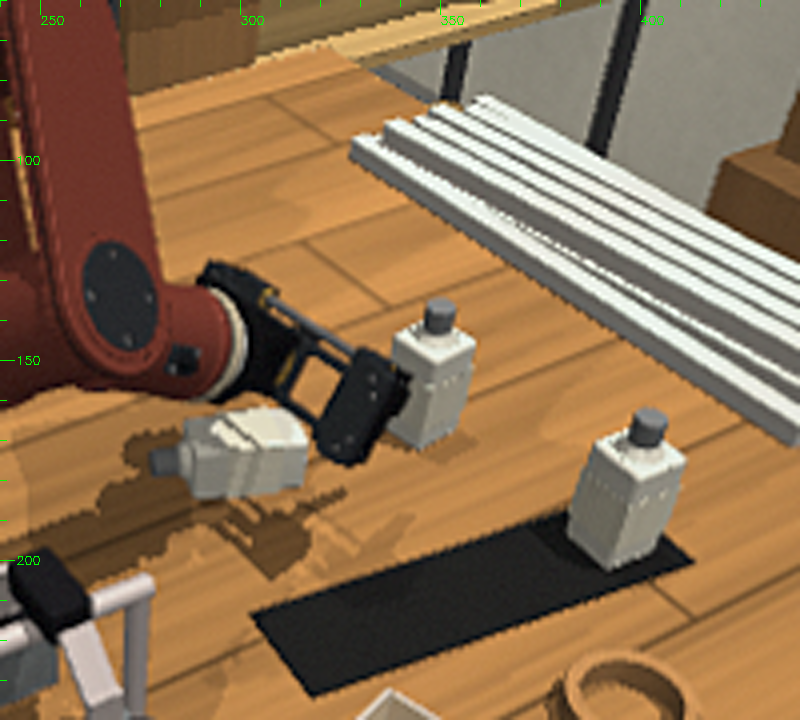

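View pics/s1_w.png

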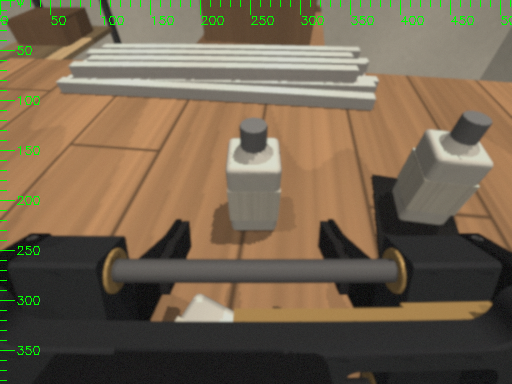

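```bash
python3 - <<'E'
from h import *
plan([.42,.26,.28],down(7))
E
```

```text
shift mm [-87.9 165.6 -11.3] turn [ -0.2  -0.  -60.2] | 188 60.2
```

>>> {"api": "arm_command", "payload": {"targets": [[-0.015, 0.022, -0.001, 0, 0, -3], [-0.03, 0.045, -0.003, 0, 0, -8], [-0.045, 0.07, -0.005, 0, 0, -15], [-0.06, 0.095, -0.006, 0, 0, -23], [-0.072, 0.12, -0.008, 0, 0, -32], [-0.08, 0.14, -0.009, 0, 0, -42], [-0.085, 0.155, -0.01, 0, 0, -51], [-0.088, 0.1656, -0.011, -0.2, 0, -60]]}}

```text
t: 55.05
position: [0.4204, 0.2607, 0.2818]
ee_rot: [-0.097, 1.566, 0.096]
ft_force: [-1.1, -0.4, -1.6]
grip_width: 0.999
```

```bash
python3 - <<'E'
from h import *
st()
c=cap("wrist"); box(c,(.422,.332),97,.05,.05,0,.095); crop(c,"s2_w.png",100,0,420,260,2)
plan([.422,.332,.28],down(7))
E
```

```text
t 55.05 p [0.4204 0.2607 0.2818] q [ 3.970e-01 -1.380e-01  1.760e+00 -1.000e-03  1.518e+00  2.730e-01] F [-1.1 -0.4 -1.6] grip mm 86.9
[[ 0.003 -0.123  0.992]
 [-0.     0.992  0.123]
 [-1.    -0.001  0.003]]
shift mm [ 2.9 67.5 10.8] turn [0.3 0.2 0.2] | 68 0.4
```

View pics/s2_w.png

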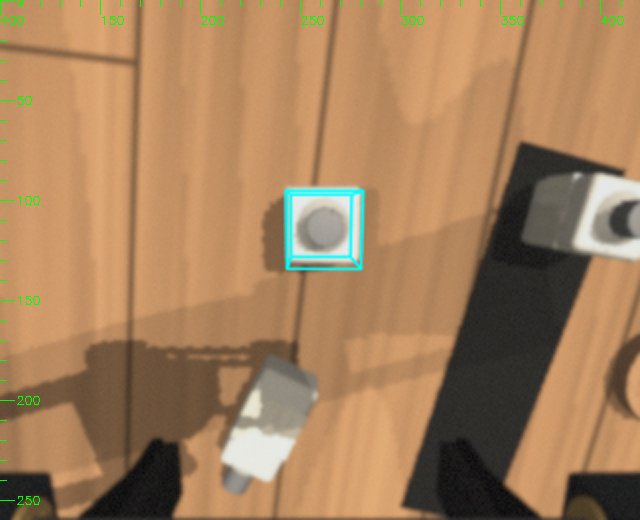

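>>> {"api": "arm_command", "payload": {"targets": [[0.003, 0.01, 0.002, 0, 0, 0], [0.003, 0.022, 0.004, 0, 0, 0], [0.003, 0.035, 0.006, 0, 0, 0], [0.003, 0.048, 0.008, 0, 0, 0], [0.003, 0.058, 0.0095, 0.1, 0, 0], [0.003, 0.0645, 0.0105, 0.2, 0.1, 0.1], [0.02, 0.0675, 0.0108, 0.3, 0.2, 0.2], [0.04, 0.0675, 0.0108, 0.3, 0.2, 0.2]]}}

```text
t: 56.1
position: [0.4221, 0.3318, 0.2415]
ee_rot: [-0.096, 1.568, 0.095]
ft_force: [-0.0, 0.9, -0.7]
grip_width: 1.0
```

```bash
python3 - <<'E'
from h import *
st()
plan([.422,.332,.064],down(7))
E
```

```text
t 56.1 p [0.4221 0.3318 0.2415] q [ 5.200e-01 -1.200e-02  1.715e+00 -1.000e-03  1.438e+00  3.980e-01] F [-0.   0.9 -0.7] grip mm 87.0
[[ 0.001 -0.121  0.993]
 [-0.     0.993  0.121]
 [-1.    -0.     0.001]]
shift mm [177.5   0.2  -0.2] turn [-0.  0.  0.] | 177 0.1
```

>>> {"api": "arm_command", "payload": {"targets": [[0.015, 0, 0, 0, 0, 0], [0.04, 0, 0, 0, 0, 0], [0.07, 0, 0, 0, 0, 0], [0.1, 0, 0, 0, 0, 0], [0.125, 0, 0, 0, 0, 0], [0.15, 0, 0, 0, 0, 0], [0.168, 0, 0, 0, 0, 0], [0.1775, 0, 0, 0, 0, 0]]}}

```text
t: 57.1
position: [0.4214, 0.3312, 0.0624]
ee_rot: [-0.096, 1.57, 0.095]
ft_force: [1.0, 0.3, 0.5]
grip_width: 1.0
```

>>> {"api": "arm_command", "payload": {"targets": [[0, 0, 0, 0, 0, 0], [0, 0, 0, 0, 0, 0], [0, 0, 0, 0, 0, 0], [0, 0, 0, 0, 0, 0], [0, 0, 0, 0, 0, 0], [0, 0, 0, 0, 0, 0], [0, 0, 0, 0, 0, 0], [0, 0, 0, 0, 0, 0]], "claw": 1, "force": 40}}

```text
t: 58.1
position: [0.4217, 0.3314, 0.0629]
ee_rot: [-0.096, 1.569, 0.095]
ft_force: [-0.8, -0.5, 6.0]
grip_width: 0.573
```

```bash
python3 - <<'E'
from h import *
st()
s=cap("scene"); crop(s,"s3_s.png",240,60,440,240,4)
plan([.594,.242,.19],down(-6))
E
```

```text
t 58.1 p [0.4217 0.3314 0.0629] q [ 5.190e-01  1.660e-01  1.880e+00 -1.000e-03  1.096e+00  3.980e-01] F [-0.8 -0.5  6. ] grip mm 49.8
[[-0.    -0.121  0.993]
 [-0.001  0.993  0.121]
 [-1.    -0.001 -0.001]]
shift mm [-127.1 -109.7  160.1] turn [13.  -0.   0.1] | 232 13.0
```

View pics/s3_s.png

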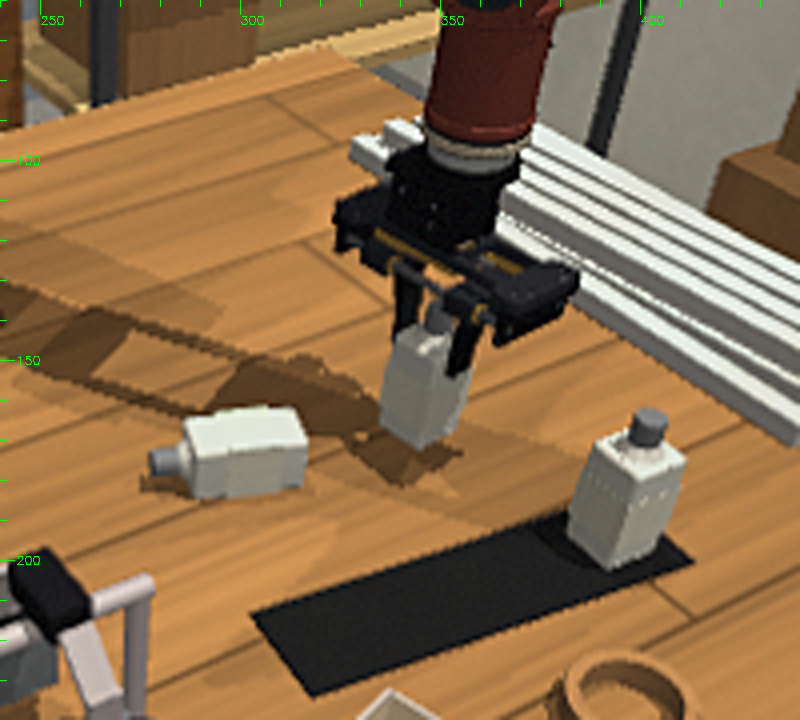

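>>> {"api": "arm_command", "payload": {"targets": [[-0.02, 0, 0, 0, 0, 0], [-0.05, 0, 0, 0, 0, 0], [-0.08, -0.01, 0.015, 1, 0, 0], [-0.105, -0.03, 0.045, 4, 0, 0], [-0.125, -0.055, 0.08, 7, 0, 0], [-0.127, -0.08, 0.115, 10, 0, 0], [-0.127, -0.1, 0.145, 12, 0, 0], [-0.127, -0.1097, 0.16, 13, 0, 0]]}}

```text
t: 59.15
position: [0.5946, 0.2407, 0.1884]
ee_rot: [0.083, 1.572, -0.086]
ft_force: [0.2, -0.0, -2.3]
grip_width: 0.57
```

```bash
python3 - <<'E'
from h import *
st()
c=cap("wrist"); box(c,(.594,.242),-6.1,.09,.34,0,.004); box(c,(.6095,.3605),-3,.05,.05,.004,.099); crop(c,"s4_w.png",0,0,512,384,1)
s=cap("scene");box(s,(.594,.242),-6.1,.09,.34,0,.004);box(s,(.6095,.3605),-3,.05,.05,.004,.099); crop(s,"s4_s.png",240,60,440,240,4)
t=cap("top");box(t,(.594,.242),-6.1,.09,.34,0,.004);box(t,(.6095,.3605),-3,.05,.05,.004,.099); crop(t,"s4_t.png",110,120,250,230,5)
E
```

```text
t 59.15 p [0.5946 0.2407 0.1884] q [ 2.620e-01  2.750e-01  1.499e+00 -1.000e-03  1.370e+00  3.700e-01] F [ 0.2 -0.  -2.3] grip mm 49.6
[[-0.002  0.107  0.994]
 [-0.002  0.994 -0.107]
 [-1.    -0.002 -0.002]]
```

View pics/s4_w.png

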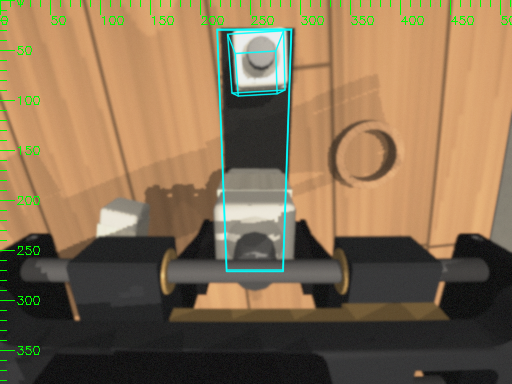

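View pics/s4_s.png

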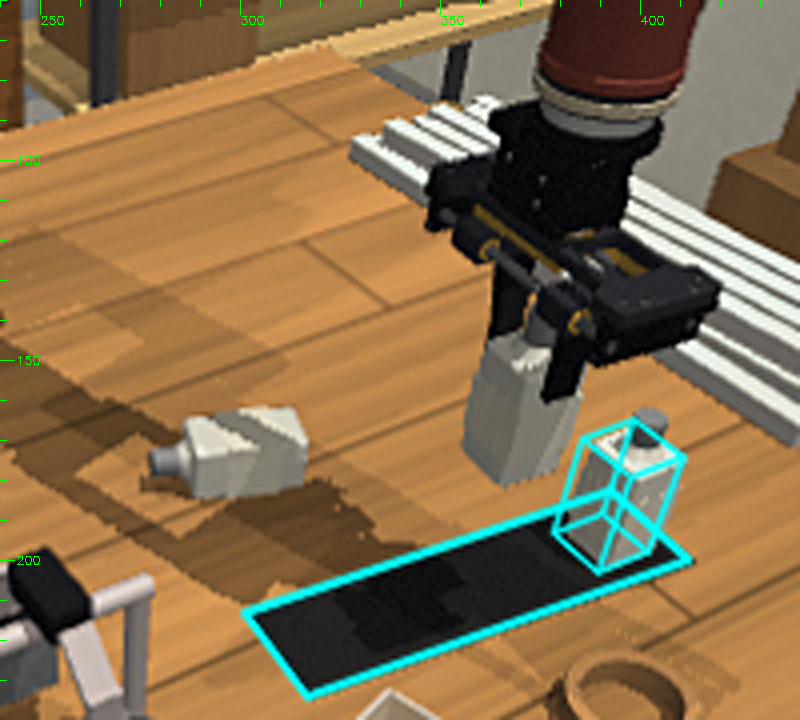

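View pics/s4_t.png

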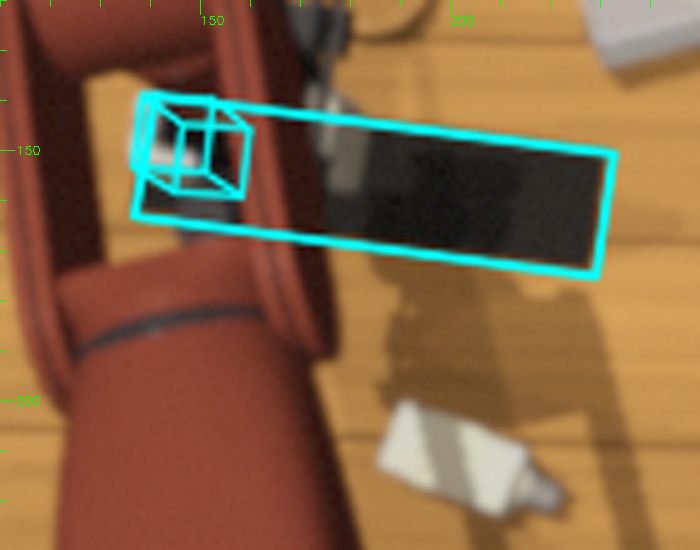

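>>> {"api": "arm_command", "payload": {"targets": [[0.012, 0.001, -0.0005, 0, 0, 0], [0.03, 0.001, -0.0005, 0, 0, 0], [0.05, 0.001, -0.0005, 0, 0, 0], [0.07, 0.001, -0.0005, 0, 0, 0], [0.09, 0.001, -0.0005, 0, 0, 0], [0.105, 0.001, -0.0005, 0, 0, 0], [0.114, 0.001, -0.0005, 0, 0, 0], [0.117, 0.001, -0.0005, 0, 0, 0]]}}

```text
t: 60.3
position: [0.5925, 0.2426, 0.071]
ee_rot: [0.082, 1.572, -0.084]
ft_force: [0.3, 0.4, -2.8]
grip_width: 0.567
```

>>> {"api": "arm_command", "payload": {"targets": [[0.0005, 0, 0, 0, 0, 0], [0.001, 0, 0, 0, 0, 0], [0.0015, 0, 0, 0, 0, 0], [0.002, 0, 0, 0, 0, 0], [0.0025, 0, 0, 0, 0, 0], [0.003, 0, 0, 0, 0, 0], [0.0035, 0, 0, 0, 0, 0], [0.0035, 0, 0, 0, 0, 0]]}}

```text
t: 61.3
position: [0.5924, 0.2426, 0.0675]
ee_rot: [0.082, 1.573, -0.084]
ft_force: [-0.2, -0.6, -2.8]
grip_width: 0.568
```

>>> {"api": "arm_command", "payload": {"targets": [[0.0005, 0, 0, 0, 0, 0], [0.001, 0, 0, 0, 0, 0], [0.0015, 0, 0, 0, 0, 0], [0.0015, 0, 0, 0, 0, 0], [0.0015, 0, 0, 0, 0, 0], [0.0015, 0, 0, 0, 0, 0], [0.0015, 0, 0, 0, 0, 0], [0.0015, 0, 0, 0, 0, 0]]}}

```text
t: 62.3
position: [0.5925, 0.2426, 0.0669]
ee_rot: [0.082, 1.572, -0.084]
ft_force: [-3.4, -1.0, 5.3]
grip_width: 0.57
```

Contact at 0.0669, just as predicted. Release and rise.

>>> {"api": "arm_command", "payload": {"targets": [[0, 0, 0, 0, 0, 0], [0, 0, 0, 0, 0, 0], [0, 0, 0, 0, 0, 0], [0, 0, 0, 0, 0, 0], [0, 0, 0, 0, 0, 0], [0, 0, 0, 0, 0, 0], [0, 0, 0, 0, 0, 0], [0, 0, 0, 0, 0, 0]], "claw": -1}}

```text
t: 63.3
position: [0.5925, 0.2426, 0.067]
ee_rot: [0.082, 1.572, -0.084]
ft_force: [-0.8, 0.3, -0.1]
grip_width: 1.0
```

>>> {"api": "arm_command", "payload": {"targets": [[-0.01, 0, 0, 0, 0, 0], [-0.03, 0, 0, 0, 0, 0], [-0.055, 0, 0, 0, 0, 0], [-0.085, 0, 0, 0, 0, 0], [-0.115, 0, 0, 0, 0, 0], [-0.145, 0, 0, 0, 0, 0], [-0.17, 0, 0, 0, 0, 0], [-0.18, 0, 0, 0, 0, 0]]}}

```text
t: 64.3
position: [0.5943, 0.2432, 0.251]
ee_rot: [0.083, 1.567, -0.083]
ft_force: [-0.3, -0.1, -0.1]
grip_width: 0.999
```

```bash
python3 - <<'E'
from h import *
st()
s=cap("scene"); crop(s,"s5_s.png",240,60,440,240,4)
plan([.40,.18,.28],down(-20))
E
```

```text
t 64.3 p [0.5943 0.2432 0.251 ] q [ 0.266  0.236  1.428 -0.     1.475  0.372] F [-0.3 -0.1 -0.1] grip mm 86.9
[[ 0.002  0.106  0.994]
 [ 0.     0.994 -0.106]
 [-1.     0.     0.002]]
shift mm [ -29.3  -83.4 -186.6] turn [13.9  0.1 -0. ] | 206 13.9
```

View pics/s5_s.png

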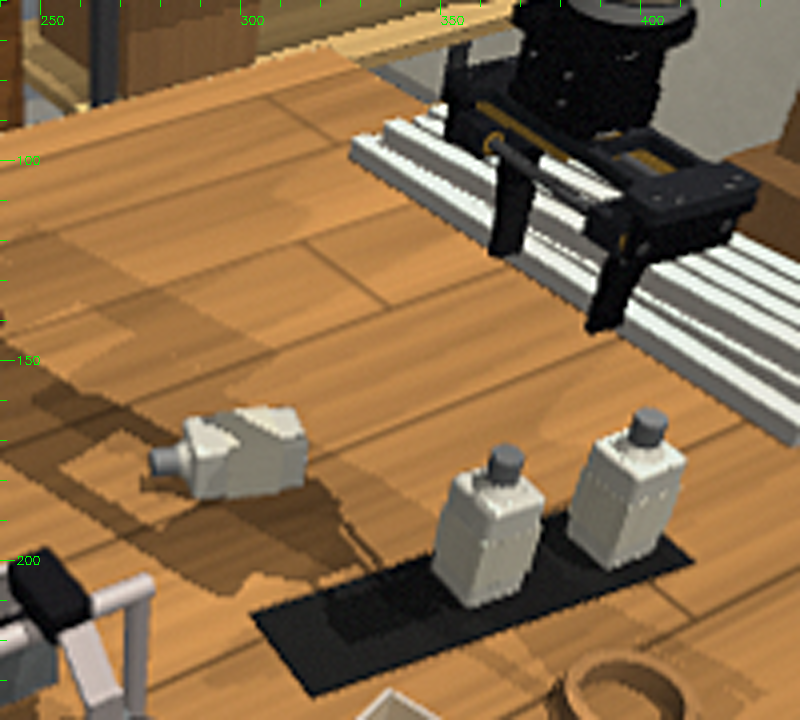

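```bash
python3 - <<'E'
from h import *
plan([.385,.12,.28],down(-20))
E
```

```text
shift mm [ -29.3 -144.6 -195.1] turn [13.9  0.1 -0. ] | 245 13.9
```

>>> {"api": "arm_command", "payload": {"targets": [[-0.01, -0.015, -0.02, 1, 0, 0], [-0.02, -0.033, -0.045, 3, 0, 0], [-0.029, -0.052, -0.07, 5, 0, 0], [-0.029, -0.071, -0.096, 7, 0, 0], [-0.029, -0.09, -0.122, 9, 0, 0], [-0.029, -0.11, -0.148, 11, 0, 0], [-0.029, -0.13, -0.175, 13, 0, 0], [-0.029, -0.1446, -0.195, 14, 0, 0]]}}

```text
t: 65.35
position: [0.3836, 0.1195, 0.2789]
ee_rot: [0.276, 1.552, -0.275]
ft_force: [-0.5, -0.7, 1.2]
grip_width: 0.997
```

```bash
python3 - <<'E'
from h import *
st()
c=cap("wrist"); crop(c,"u1_w.png",180,40,320,220,5 if 0 else 4)
E
```

```text
t 65.35 p [0.3836 0.1195 0.2789] q [ 0.105 -0.382  1.962 -0.     1.561  0.456] F [-0.5 -0.7  1.2] grip mm 86.8
[[ 0.001  0.344  0.939]
 [-0.     0.939 -0.344]
 [-1.     0.     0.001]]
```

View pics/u1_w.png

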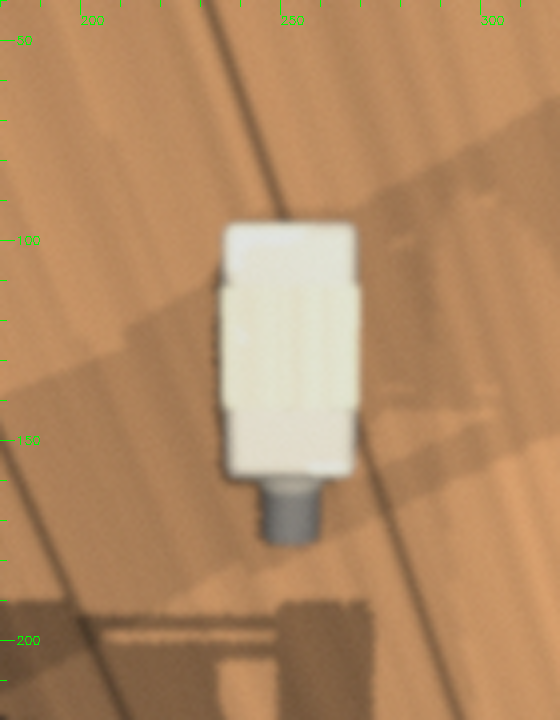

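```bash
python3 - <<'E'
from h import *
from kin import ik,fk
c=cap("wrist")
q=px2w(c,[(236,95.5),(269,95.5),(269,159),(236.2,159.5)],.05); e=(q[2]+q[3]-q[0]-q[1])/2
m=q.mean(0); h=np.degrees(np.arctan2(e[1],e[0])); print(m,np.linalg.norm(e),np.linalg.norm(q[0]-q[1]),h)
s=cap("scene"); box(s,m,h,.095,.05,0,.05); crop(s,"u2_s.png",240,120,400,240,4)
F=np.diag([1,-1,-1.])
for phi in(20,25,30):
    T=tool(h,phi)@F; pad=np.array([m[0],m[1],.027])+.008*cv(h); tcp=pad+.021*T[:,0]; pre=tcp-.1*T[:,0]
    plan(pre,T); qq=arm.state()["qpos"]
    for P in(pre,tcp): qq,er=ik(P,T,qq); print(phi,P.round(4),qq.round(2),round(er,5))
    for f in(.3,.6,1.):
        for st_ in(0,):
            T2=T@R.from_rotvec([0,0,-90*f],degrees=True).as_matrix(); qq,er=ik(tcp+[.06*f,-.04*f*0,.13],T2,qq); print("  rot",f,qq.round(2),round(er,5))
    qq,er=ik(tcp+[.06,0,.04],T2,qq); print("  low",qq.round(2),round(er,5))
E
```

```text
[0.39647977 0.16571587 0.05      ] 0.09357054517581638 0.047693343674462894 -110.21627389937706
shift mm [178.3  11.9  -5.3] turn [ 0.1  0.1 19.9] | 179 19.9
20 [0.3844 0.1329 0.1012] [-0.18 -0.38  2.34  0.38  1.15  0.02] 0.0
20 [0.3962 0.1649 0.0073] [-0.08 -0.13  2.36  0.45  0.87 -0.01] 0.0
  rot 0.3 [ 0.28 -0.07  1.98 -0.1   1.31  0.66] 0.0
  rot 0.6 [ 0.48  0.32  1.67 -0.38  1.62  0.91] 0.0
  rot 1.0 [ 0.59  0.83  1.29 -0.67  2.06  0.97] 0.0
  low [ 0.59  0.97  1.25 -0.64  1.98  1.04] 0.0
shift mm [180.9   5.5  -5.3] turn [ 0.1  0.1 24.9] | 181 24.9
25 [0.3822 0.1269 0.0986] [-0.28 -0.4   2.38  0.48  1.17 -0.12] 0.0
25 [0.3968 0.1665 0.008 ] [-0.16 -0.13  2.39  0.57  0.88 -0.17] 0.0
  rot 0.3 [ 0.23 -0.13  2.03 -0.03  1.27  0.59] 0.0
  rot 0.6 [ 0.46  0.25  1.72 -0.34  1.56  0.88] 0.0
  rot 1.0 [ 0.58  0.77  1.33 -0.63  2.01  0.97] 0.0
  low [ 0.58  0.9   1.3  -0.61  1.92  1.04] 0.0
shift mm [184.1  -0.6  -5.3] turn [ 0.2  0.1 29.9] | 184 29.9
30 [0.3801 0.1211 0.0954] [-0.39 -0.39  2.42  0.57  1.2  -0.27] 0.0
30 [0.3973 0.1681 0.0088] [-0.23 -0.12  2.41  0.68  0.91 -0.33] 0.0
  rot 0.3 [ 0.17 -0.18  2.07  0.05  1.23  0.51] 0.0
  rot 0.6 [ 0.42  0.19  1.76 -0.3   1.5   0.84] 0.0
  rot 1.0 [ 0.57  0.7   1.36 -0.59  1.95  0.97] 0.0
  low [ 0.57  0.84  1.35 -0.57  1.85  1.04] 0.0
```

View pics/u2_s.png

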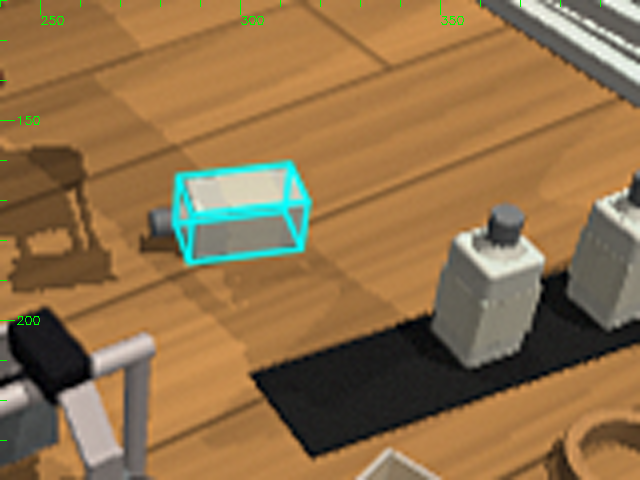

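```bash
python3 - <<'E'
from h import *
from kin import ik,fk
F=np.diag([1,-1,-1.]); m=np.array([.3965,.1657]); h=-110
T=tool(h,30)@F; tcp=np.array([.3973,.1681,.0088]); qq=arm.state()["qpos"]
for f in(0,.3,.6,.8,1.):
    T2=T@R.from_rotvec([0,0,-90*f],degrees=True).as_matrix(); qq,er=ik(tcp+[0,-.02*f,.13],T2,qq); print("  rot",f,qq.round(2),round(er,5),T2[:,0].round(2),T2[:,1].round(2))
qq,er=ik(tcp+[0,-.02,.04],T2,qq); print("  low",qq.round(2),round(er,5))
plan([.3801,.1211,.0954],T)
E
```

```text
rot 0 [-0.23 -0.42  2.35  0.56  1.21 -0.09] 0.0 [ 0.17  0.47 -0.87] [0.3  0.81 0.5 ]
  rot 0.3 [ 0.16 -0.24  2.12  0.05  1.24  0.5 ] 0.0 [ 0.02  0.05 -1.  ] [0.34 0.94 0.05]
  rot 0.6 [ 0.43  0.1   1.86 -0.29  1.49  0.85] 0.0 [-0.14 -0.38 -0.91] [ 0.31  0.86 -0.41]
  rot 0.8 [ 0.54  0.35  1.69 -0.44  1.7   0.97] 0.0 [-0.23 -0.63 -0.74] [ 0.25  0.7  -0.67]
  rot 1.0 [ 0.6   0.59  1.55 -0.56  1.9   1.02] 0.0 [-0.3  -0.81 -0.5 ] [ 0.17  0.47 -0.87]
  low [ 0.6   0.73  1.53 -0.54  1.79  1.09] 0.0
shift mm [184.1  -0.6  -5.3] turn [-0.1  0.2 29.9] | 184 29.9
```

>>> {"api": "arm_command", "payload": {"targets": [[0.012, 0, -0.001, 0, 0, 4], [0.035, 0, -0.001, 0, 0, 8], [0.06, 0, -0.002, 0, 0, 12], [0.085, 0, -0.003, 0, 0, 16], [0.11, 0, -0.004, 0, 0, 20], [0.14, 0, -0.005, 0, 0.1, 24], [0.167, 0, -0.0053, 0, 0.2, 28], [0.184, -0.0006, -0.0053, -0.1, 0.2, 30]]}}

```text
t: 66.5
position: [0.3797, 0.1211, 0.0938]
ee_rot: [0.668, 1.427, 0.139]
ft_force: [0.7, -0.5, 0.3]
grip_width: 0.997
```

```bash
python3 - <<'E'
from h import *
st()
F=np.diag([1,-1,-1.]); T=tool(-110,30)@F; plan([.3973,.1681,.0088],T)
c=cap("wrist"); crop(c,"u3_w.png",0,0,512,384,1)
s=cap("scene"); crop(s,"u3_s.png",200,60,400,240,4)
E
```

```text
t 66.5 p [0.3797 0.1211 0.0938] q [-0.394 -0.385  2.416  0.568  1.201 -0.279] F [ 0.7 -0.5  0.3] grip mm 86.7
[[ 0.17   0.297  0.94 ]
 [ 0.473  0.812 -0.342]
 [-0.865  0.502 -0.003]]
shift mm [98.7  0.8  0.7] turn [-0.1 -0.1 -0.1] | 99 0.2
```

View pics/u3_w.png

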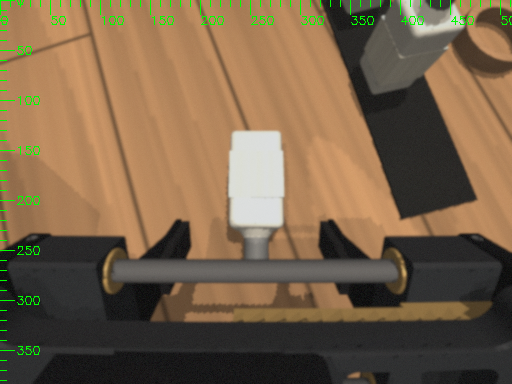

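View pics/u3_s.png

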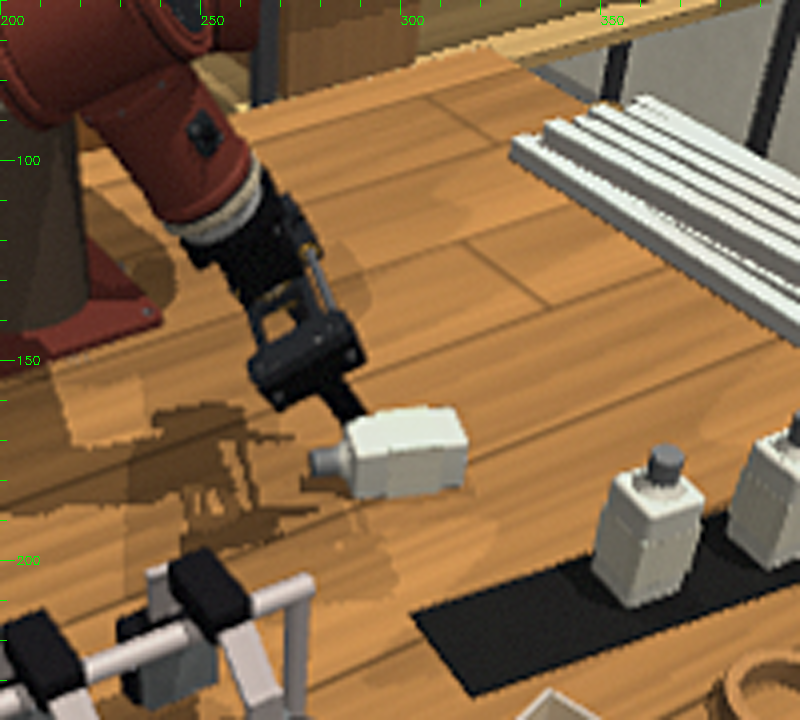

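>>> {"api": "arm_command", "payload": {"targets": [[0.012, 0, 0, 0, 0, 0], [0.025, 0, 0, 0, 0, 0], [0.04, 0, 0.001, 0, 0, 0], [0.055, 0, 0.001, 0, 0, 0], [0.07, 0, 0.001, 0, 0, 0], [0.084, 0, 0.001, 0, 0, 0], [0.094, 0, 0.001, 0, 0, 0], [0.0985, 0.0005, 0.001, 0, 0, 0]]}}

```text
t: 67.6
position: [0.3961, 0.1685, 0.0078]
ee_rot: [0.668, 1.431, 0.138]
ft_force: [-0.1, 0.1, 0.1]
grip_width: 1.003
```

```bash
python3 - <<'E'
from h import *
st()
c=cap("wrist"); crop(c,"u4_w.png",100,100,420,340,2)
s=cap("scene"); crop(s,"u4_s.png",200,60,400,240,4)
E
```

```text
t 67.6 p [0.3961 0.1685 0.0078] q [-0.236 -0.114  2.412  0.683  0.911 -0.333] F [-0.1  0.1  0.1] grip mm 87.3
[[ 0.166  0.299  0.94 ]
 [ 0.473  0.812 -0.342]
 [-0.865  0.501 -0.007]]
```

View pics/u4_s.png

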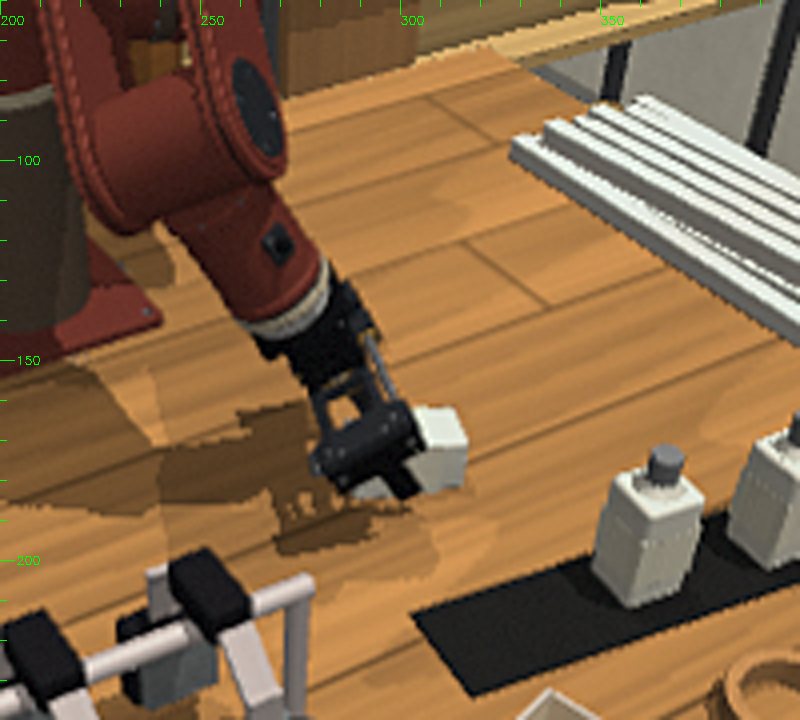

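View pics/u4_w.png

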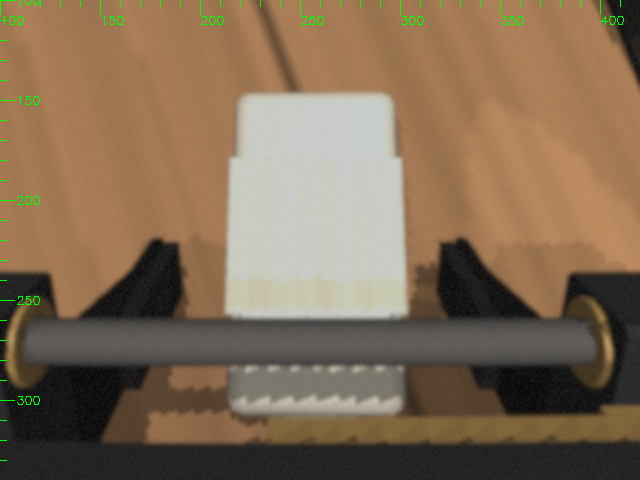

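Fingers flank the body a little cap-side of its middle. Close.

>>> {"api": "arm_command", "payload": {"targets": [[0, 0, 0, 0, 0, 0], [0, 0, 0, 0, 0, 0], [0, 0, 0, 0, 0, 0], [0, 0, 0, 0, 0, 0], [0, 0, 0, 0, 0, 0], [0, 0, 0, 0, 0, 0], [0, 0, 0, 0, 0, 0], [0, 0, 0, 0, 0, 0]], "claw": 1, "force": 45}}

```text
t: 68.7
position: [0.3963, 0.1681, 0.0081]
ee_rot: [0.668, 1.43, 0.137]
ft_force: [-0.0, -2.1, 2.5]
grip_width: 0.569
```

```bash
python3 - <<'E'
from h import *
st()
p,R0=wpose(); plan(p+[0,0,.13],R0)
E
```

```text
t 68.7 p [0.3963 0.1681 0.0081] q [-0.237 -0.115  2.412  0.682  0.911 -0.333] F [-0.  -2.1  2.5] grip mm 49.5
[[ 0.166  0.299  0.94 ]
 [ 0.472  0.812 -0.342]
 [-0.865  0.501 -0.006]]
shift mm [-112.5   65.1   -0.8] turn [0. 0. 0.] | 130 0.0
```

>>> {"api": "arm_command", "payload": {"targets": [[-0.01, 0.006, 0, 0, 0, 0], [-0.025, 0.0145, 0, 0, 0, 0], [-0.042, 0.024, 0, 0, 0, 0], [-0.059, 0.034, 0, 0, 0, 0], [-0.076, 0.044, 0, 0, 0, 0], [-0.093, 0.054, 0, 0, 0, 0], [-0.106, 0.061, -0.001, 0, 0, 0], [-0.1125, 0.065, -0.001, 0, 0, 0]]}}

```text
t: 69.7
position: [0.3961, 0.168, 0.1389]
ee_rot: [0.667, 1.43, 0.138]
ft_force: [-0.5, 1.2, -2.3]
grip_width: 0.575
```

>>> {"api": "arm_command", "payload": {"targets": [[0, 0, 0, 0, 0, -7], [0, 0, 0, 0, 0, -16], [0, 0, 0, 0, 0, -26], [0, 0, 0, 0, 0, -36], [0, 0, 0, 0, 0, -46], [0, 0, 0, 0, 0, -55], [0, 0, 0, 0, 0, -63], [0, 0, 0, 0, 0, -69]]}}

```text
t: 70.7
position: [0.3957, 0.1688, 0.138]
ee_rot: [-0.273, 1.613, -0.802]
ft_force: [-0.4, -0.4, -2.1]
grip_width: 0.571
```

```bash
python3 - <<'E'
from h import *
st()
F=np.diag([1,-1,-1.]); p,_=wpose(); plan(p,place(-110,30)@F)
c=cap("wrist"); crop(c,"u5_w.png",100,100,420,340,2)
s=cap("scene"); crop(s,"u5_s.png",200,40,420,240,3)
E
```

```text
t 70.7 p [0.3957 0.1688 0.138 ] q [ 0.546  0.329  1.694 -0.405  1.679  0.965] F [-0.4 -0.4 -2.1] grip mm 49.6
[[-0.22   0.261  0.94 ]
 [-0.592  0.73  -0.341]
 [-0.775 -0.632 -0.006]]
shift mm [0. 0. 0.] turn [  0.3  -0.2 -20.8] | 0 20.8
```

View pics/u5_s.png

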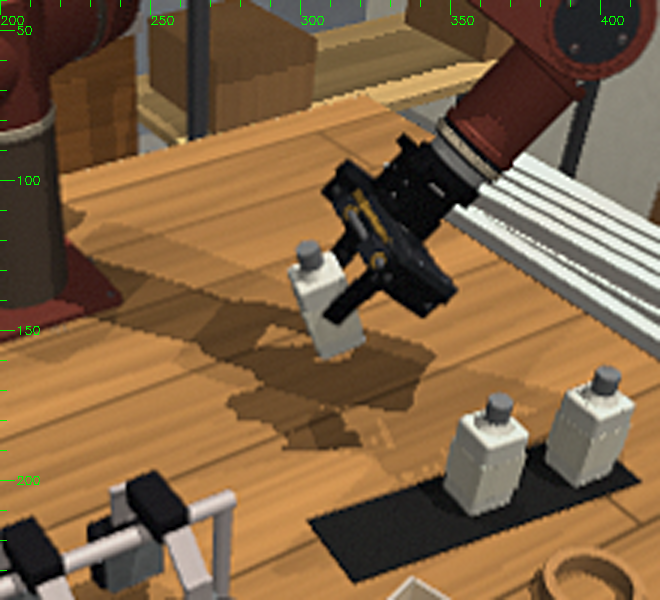

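View pics/u5_w.png

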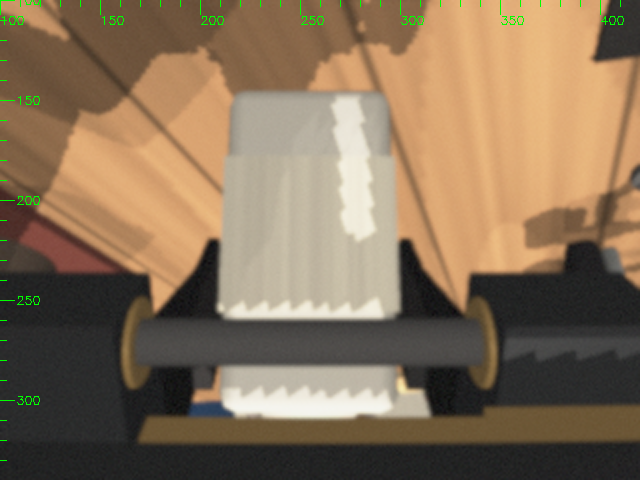

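>>> {"api": "arm_command", "payload": {"targets": [[0, 0, 0, 0, 0, -5], [0, 0, 0, 0, 0, -10], [0, 0, 0, 0, 0, -15], [0, 0, 0, 0, 0, -19], [0, 0, 0, 0.2, -0.1, -20.8], [0, 0, 0, 0.3, -0.2, -20.8], [0, 0, 0, 0.3, -0.2, -20.8], [0, 0, 0, 0.3, -0.2, -20.8]]}}

```text
t: 71.8
position: [0.3951, 0.1688, 0.1367]
ee_rot: [-0.574, 1.581, -1.077]
ft_force: [-0.1, -0.0, -1.7]
grip_width: 0.571
```

```bash
python3 - <<'E'
from h import *
st()
F=np.diag([1,-1,-1.]); p,_=wpose(); plan([.396,.165,.055],place(-110,30)@F)
s=cap("scene"); crop(s,"u6_s.png",200,40,420,240,3)
E
```

```text
t 71.8 p [0.3951 0.1688 0.1367] q [ 0.626  0.612  1.512 -0.543  1.924  1.035] F [-0.1 -0.  -1.7] grip mm 49.7
[[-0.297  0.169  0.94 ]
 [-0.813  0.472 -0.341]
 [-0.501 -0.865 -0.002]]
shift mm [43.8 69.   2.3] turn [ 0.1 -0.  -0.1] | 82 0.2
```

View pics/u6_s.png

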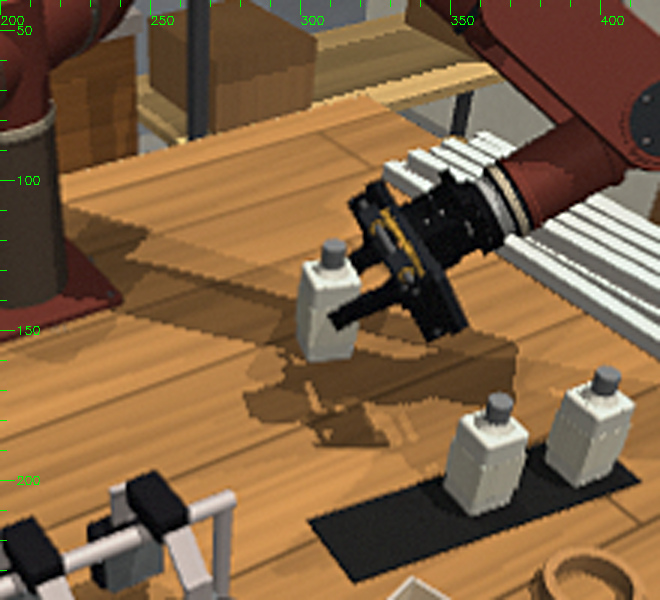

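>>> {"api": "arm_command", "payload": {"targets": [[0.005, 0.008, 0, 0, 0, 0], [0.011, 0.017, 0, 0, 0, 0], [0.018, 0.028, 0.001, 0, 0, 0], [0.025, 0.04, 0.001, 0, 0, 0], [0.032, 0.051, 0.002, 0, 0, 0], [0.038, 0.06, 0.002, 0, 0, 0], [0.042, 0.066, 0.0023, 0, 0, 0], [0.0438, 0.069, 0.0023, 0, 0, 0]]}}

```text
t: 72.85
position: [0.3959, 0.1649, 0.0546]
ee_rot: [-0.575, 1.581, -1.077]
ft_force: [-0.4, -0.0, -2.1]
grip_width: 0.569
```

```bash
python3 - <<'E'
from h import *
st()
F=np.diag([1,-1,-1.]); p,_=wpose(); plan(p-[0,0,.01],place(-110,30)@F)
s=cap("scene"); crop(s,"u7_s.png",200,40,420,240,3)
E
```

```text
t 72.85 p [0.3959 0.1649 0.0546] q [ 0.62   0.738  1.505 -0.529  1.82   1.094] F [-0.4 -0.  -2.1] grip mm 49.5
[[-0.297  0.169  0.94 ]
 [-0.813  0.472 -0.341]
 [-0.501 -0.866 -0.003]]
shift mm [5.  8.7 0. ] turn [ 0.1 -0.  -0.1] | 10 0.2
```

View pics/u7_s.png

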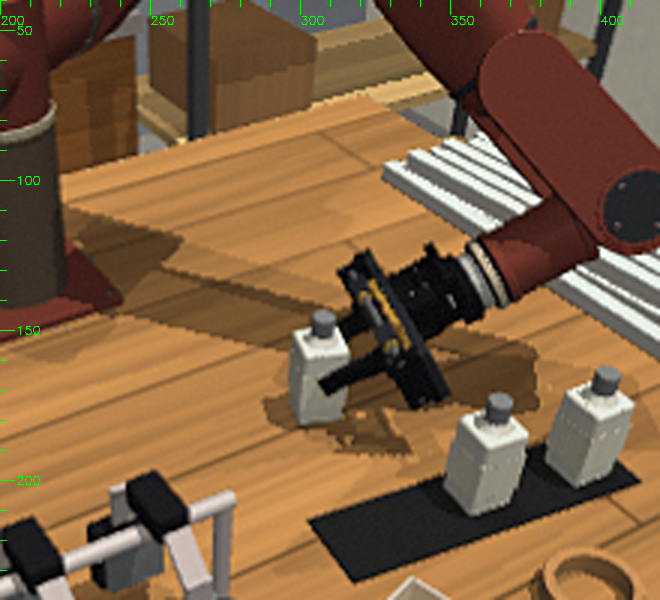

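>>> {"api": "arm_command", "payload": {"targets": [[0.0005, 0.0009, 0, 0, 0, 0], [0.001, 0.0018, 0, 0, 0, 0], [0.0016, 0.0028, 0, 0, 0, 0], [0.0022, 0.0038, 0, 0, 0, 0], [0.0028, 0.0048, 0, 0, 0, 0], [0.0034, 0.0058, 0, 0, 0, 0], [0.004, 0.0068, 0, 0, 0, 0], [0.004, 0.0068, 0, 0, 0, 0]]}}

```text
t: 73.9
position: [0.3958, 0.1648, 0.0468]
ee_rot: [-0.575, 1.581, -1.078]
ft_force: [-0.7, -0.1, -0.2]
grip_width: 0.572
```

>>> {"api": "arm_command", "payload": {"targets": [[0.0005, 0.0009, 0, 0, 0, 0], [0.001, 0.0018, 0, 0, 0, 0], [0.001, 0.0018, 0, 0, 0, 0], [0.001, 0.0018, 0, 0, 0, 0], [0.001, 0.0018, 0, 0, 0, 0], [0.001, 0.0018, 0, 0, 0, 0], [0.001, 0.0018, 0, 0, 0, 0], [0.001, 0.0018, 0, 0, 0, 0]]}}

```text
t: 74.9
position: [0.3958, 0.1648, 0.0468]
ee_rot: [-0.576, 1.58, -1.08]
ft_force: [-1.7, 0.8, 10.4]
grip_width: 0.574
```

>>> {"api": "arm_command", "payload": {"targets": [[0, 0, 0, 0, 0, 0], [0, 0, 0, 0, 0, 0], [0, 0, 0, 0, 0, 0], [0, 0, 0, 0, 0, 0], [0, 0, 0, 0, 0, 0], [0, 0, 0, 0, 0, 0], [0, 0, 0, 0, 0, 0], [0, 0, 0, 0, 0, 0]], "claw": -1}}

```text
t: 75.9
position: [0.3958, 0.1648, 0.0468]
ee_rot: [-0.576, 1.58, -1.08]
ft_force: [0.4, -0.7, -0.2]
grip_width: 1.002
```

>>> {"api": "arm_command", "payload": {"targets": [[-0.01, 0, 0, 0, 0, 0], [-0.025, 0, 0, 0, 0, 0], [-0.045, 0, 0, 0, 0, 0], [-0.065, 0, 0, 0, 0, 0], [-0.08, 0, 0, 0, 0, 0], [-0.095, 0, 0, 0, 0, 0], [-0.105, 0, 0, 0, 0, 0], [-0.11, 0, 0, 0, 0, 0]]}}

```text
t: 76.9
position: [0.4287, 0.255, 0.1019]
ee_rot: [-0.576, 1.58, -1.08]
ft_force: [-0.6, -0.4, -0.3]
grip_width: 1.002
```

```bash
python3 - <<'E'
from h import *
st()
plan([.40,.19,.29],down(-20))
s=cap("scene"); crop(s,"u8_s.png",200,40,420,240,3)
E
```

```text
t 76.9 p [0.4287 0.255  0.1019] q [ 0.692  0.832  1.238 -0.502  2.002  1.06 ] F [-0.6 -0.4 -0.3] grip mm 87.2
[[-0.297  0.169  0.94 ]
 [-0.814  0.469 -0.342]
 [-0.499 -0.867 -0.002]]
shift mm [ -32.4 -198.4   -5.1] turn [ 0.1 -0.1 60.1] | 201 60.1
```

View pics/u8_s.png

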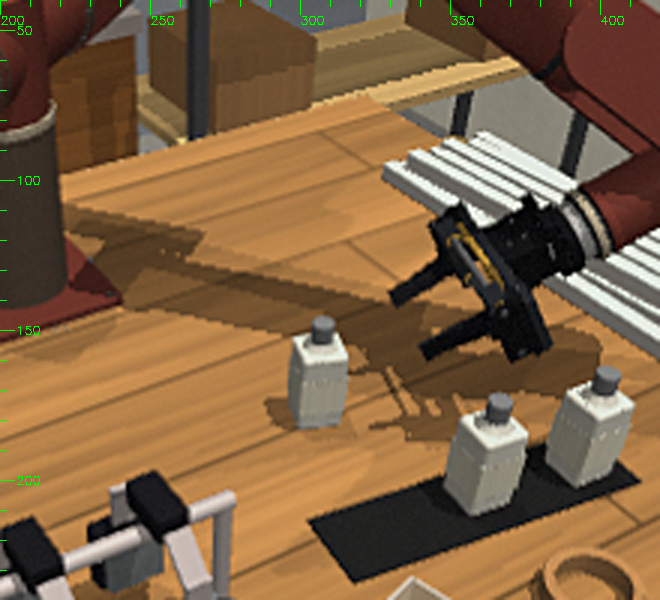

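```bash
python3 - <<'E'
from h import *
plan([.429,.255,.29],down(-20)); plan([.385,.13,.29],down(-20))
E
```

```text
shift mm [-9.380e+01 -1.629e+02 -1.000e-01] turn [ 0.1 -0.1 60.1] | 188 60.1
shift mm [  21.  -229.     1.3] turn [ 0.1 -0.1 60.1] | 230 60.1
```

>>> {"api": "arm_command", "payload": {"targets": [[-0.015, -0.026, 0, 0, 0, 4], [-0.035, -0.06, 0, 0, 0, 10], [-0.055, -0.095, 0, 0, 0, 18], [-0.075, -0.13, 0, 0, 0, 27], [-0.08, -0.16, 0, 0, 0, 36], [-0.055, -0.185, 0, 0, 0, 45], [-0.02, -0.205, 0, 0, 0, 53], [0.015, -0.225, 0, 0, 0, 60]]}}

```text
t: 77.95
position: [0.3856, 0.1363, 0.2901]
ee_rot: [0.275, 1.552, -0.271]
ft_force: [-0.5, -1.8, 0.8]
grip_width: 1.004
```

```bash
python3 - <<'E'
from h import *
st()
c=cap("wrist"); box(c,(.402,.182),-110,.05,.05,0,.095); crop(c,"v2_w.png",100,0,420,260,2)
plan([.402,.182,.25],down(-20))
E
```

```text
t 77.95 p [0.3856 0.1363 0.2901] q [ 0.144 -0.367  1.931  0.002  1.576  0.492] F [-0.5 -1.8  0.8] grip mm 87.4
[[ 0.002  0.341  0.94 ]
 [ 0.003  0.94  -0.341]
 [-1.     0.003  0.001]]
shift mm [39.7 54.6 -0.8] turn [-0.3  0.1 -0.2] | 68 0.4
```

View pics/v2_w.png

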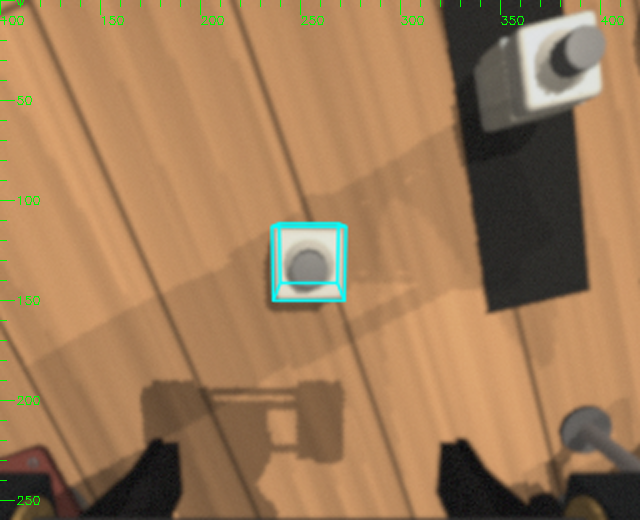

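>>> {"api": "arm_command", "payload": {"targets": [[0.0, 0.008, 0, 0, 0, 0], [0.0, 0.02, -0.0005, 0, 0, 0], [0.0, 0.032, -0.0008, 0, 0, 0], [0.005, 0.043, -0.0008, 0, 0, 0], [0.015, 0.051, -0.0008, -0.2, 0.1, -0.1], [0.025, 0.0546, -0.0008, -0.3, 0.1, -0.2], [0.04, 0.0546, -0.0008, -0.3, 0.1, -0.2], [0.06, 0.0546, -0.0008, -0.3, 0.1, -0.2]]}}

```text
t: 79.0
position: [0.402, 0.1818, 0.2286]
ee_rot: [0.274, 1.553, -0.275]
ft_force: [0.2, 0.4, -0.9]
grip_width: 0.998
```

```bash
python3 - <<'E'
from h import *
st()
plan([.402,.182,.064],down(-20))
E
```

```text
t 79.0 p [0.402  0.1818 0.2286] q [ 0.246 -0.25   1.953 -0.     1.438  0.596] F [ 0.2  0.4 -0.9] grip mm 86.9
[[ 0.     0.343  0.939]
 [-0.     0.939 -0.343]
 [-1.    -0.     0.   ]]
shift mm [ 1.646e+02  2.000e-01 -1.000e-01] turn [-0.  0.  0.] | 165 0.0
```

>>> {"api": "arm_command", "payload": {"targets": [[0.015, 0, 0, 0, 0, 0], [0.04, 0, 0, 0, 0, 0], [0.065, 0, 0, 0, 0, 0], [0.09, 0, 0, 0, 0, 0], [0.115, 0, 0, 0, 0, 0], [0.14, 0, 0, 0, 0, 0], [0.157, 0, 0, 0, 0, 0], [0.1645, 0, 0, 0, 0, 0]]}}

```text
t: 80.0
position: [0.401, 0.1813, 0.0626]
ee_rot: [0.274, 1.555, -0.276]
ft_force: [0.1, 0.5, 0.5]
grip_width: 0.999
```

>>> {"api": "arm_command", "payload": {"targets": [[0, 0, 0, 0, 0, 0], [0, 0, 0, 0, 0, 0], [0, 0, 0, 0, 0, 0], [0, 0, 0, 0, 0, 0], [0, 0, 0, 0, 0, 0], [0, 0, 0, 0, 0, 0], [0, 0, 0, 0, 0, 0], [0, 0, 0, 0, 0, 0]], "claw": 1, "force": 40}}

```text
t: 81.0
position: [0.4013, 0.1813, 0.063]
ee_rot: [0.274, 1.554, -0.276]
ft_force: [-0.1, -0.1, 4.2]
grip_width: 0.569
```

```bash
python3 - <<'E'
from h import *
st()
print(np.array([.594,.242])-.117*cv(83.9)[:2])
plan([.5815,.1255,.19],down(-6))
E
```

```text
t 81.0 p [0.4013 0.1813 0.063 ] q [ 2.450e-01 -6.300e-02  2.120e+00 -1.000e-03  1.087e+00  5.960e-01] F [-0.1 -0.1  4.2] grip mm 49.5
[[-0.001  0.343  0.939]
 [-0.001  0.939 -0.343]
 [-1.    -0.001 -0.001]]
[0.5815671  0.12566246]
shift mm [-127.2    9.2  188.3] turn [-14.1  -0.1   0.1] | 227 14.1
```

>>> {"api": "arm_command", "payload": {"targets": [[-0.02, 0, 0, 0, 0, 0], [-0.05, 0, 0, 0, 0, 0], [-0.08, 0.001, 0.015, -1, 0, 0], [-0.105, 0.003, 0.05, -4, 0, 0], [-0.125, 0.005, 0.09, -7, 0, 0], [-0.127, 0.007, 0.13, -10, 0, 0], [-0.127, 0.009, 0.17, -13, 0, 0], [-0.127, 0.0105, 0.188, -14, 0, 0]]}}

```text
t: 82.0
position: [0.5826, 0.1258, 0.1884]
ee_rot: [0.082, 1.572, -0.084]
ft_force: [-0.0, 1.1, -2.3]
grip_width: 0.571
```

```bash
python3 - <<'E'
from h import *
st(); plan([.582,.1265,.071],down(-6))
c=cap("wrist"); box(c,(.594,.242),-6.1,.09,.34,0,.004); crop(c,"v3_w.png",0,0,512,384,1)
s=cap("scene"); crop(s,"v3_s.png",200,40,420,240,3)
E
```

```text
t 82.0 p [0.5826 0.1258 0.1884] q [ 8.100e-02  1.690e-01  1.623e+00 -1.000e-03  1.352e+00  1.870e-01] F [-0.   1.1 -2.3] grip mm 49.7
[[-0.003  0.106  0.994]
 [-0.001  0.994 -0.106]
 [-1.    -0.001 -0.003]]
shift mm [117.4   0.8  -0.3] turn [-0.1 -0.2  0.1] | 117 0.2
```

View pics/v3_w.png

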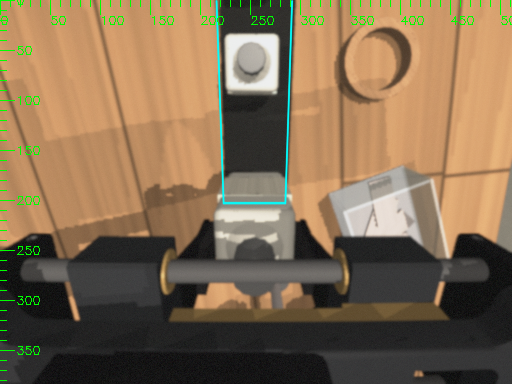

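View pics/v3_s.png

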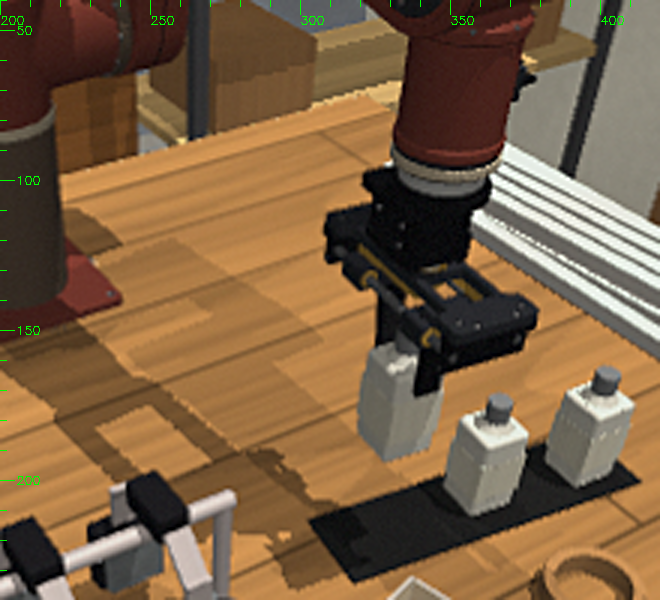

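>>> {"api": "arm_command", "payload": {"targets": [[0.012, 0.001, 0, 0, 0, 0], [0.03, 0.001, 0, 0, 0, 0], [0.05, 0.001, 0, 0, 0, 0], [0.07, 0.001, 0, 0, 0, 0], [0.09, 0.001, 0, 0, 0, 0], [0.105, 0.001, 0, 0, 0, 0], [0.114, 0.001, 0, 0, 0, 0], [0.117, 0.001, 0, 0, 0, 0]]}}

```text
t: 83.1
position: [0.5819, 0.1267, 0.0707]
ee_rot: [0.083, 1.573, -0.085]
ft_force: [-0.7, -0.5, -1.5]
grip_width: 0.57
```

>>> {"api": "arm_command", "payload": {"targets": [[0.0005, 0, 0, 0, 0, 0], [0.001, 0, 0, 0, 0, 0], [0.0015, 0, 0, 0, 0, 0], [0.002, 0, 0, 0, 0, 0], [0.0025, 0, 0, 0, 0, 0], [0.003, 0, 0, 0, 0, 0], [0.0035, 0, 0, 0, 0, 0], [0.0035, 0, 0, 0, 0, 0]]}}

```text
t: 84.1
position: [0.5818, 0.1267, 0.0671]
ee_rot: [0.083, 1.573, -0.085]
ft_force: [-0.5, -1.1, -1.2]
grip_width: 0.57
```

>>> {"api": "arm_command", "payload": {"targets": [[0.0005, 0, 0, 0, 0, 0], [0.001, 0, 0, 0, 0, 0], [0.001, 0, 0, 0, 0, 0], [0.001, 0, 0, 0, 0, 0], [0.001, 0, 0, 0, 0, 0], [0.001, 0, 0, 0, 0, 0], [0.001, 0, 0, 0, 0, 0], [0.001, 0, 0, 0, 0, 0]]}}

```text
t: 85.1
position: [0.582, 0.1267, 0.067]
ee_rot: [0.083, 1.573, -0.085]
ft_force: [-3.5, -1.0, 4.4]
grip_width: 0.566
```

>>> {"api": "arm_command", "payload": {"targets": [[0, 0, 0, 0, 0, 0], [0, 0, 0, 0, 0, 0], [0, 0, 0, 0, 0, 0], [0, 0, 0, 0, 0, 0], [0, 0, 0, 0, 0, 0], [0, 0, 0, 0, 0, 0], [0, 0, 0, 0, 0, 0], [0, 0, 0, 0, 0, 0]], "claw": -1}}

```text
t: 86.1
position: [0.582, 0.1267, 0.067]
ee_rot: [0.083, 1.573, -0.085]
ft_force: [-0.2, -0.5, 0.8]
grip_width: 0.995
```

>>> {"api": "arm_command", "payload": {"targets": [[-0.01, 0, 0, 0, 0, 0], [-0.03, 0, 0, 0, 0, 0], [-0.055, 0, 0, 0, 0, 0], [-0.085, 0, 0, 0, 0, 0], [-0.115, 0, 0, 0, 0, 0], [-0.145, 0, 0, 0, 0, 0], [-0.17, 0, 0, 0, 0, 0], [-0.19, 0, 0, 0, 0, 0]]}}

```text
t: 87.1
position: [0.5833, 0.1271, 0.2601]
ee_rot: [0.083, 1.57, -0.085]
ft_force: [1.1, -0.5, -0.1]
grip_width: 0.996
```

>>> {"api": "arm_command", "payload": {"targets": [[0, -0.01, -0.01, 0, 0, 0], [0, -0.02, -0.03, 0, 0, 0], [0, -0.03, -0.05, 0, 0, 0], [0, -0.04, -0.075, 0, 0, 0], [0, -0.05, -0.1, 0, 0, 0], [0, -0.06, -0.125, 0, 0, 0], [0, -0.07, -0.145, 0, 0, 0], [0, -0.08, -0.16, 0, 0, 0]]}}

```text
t: 88.1
position: [0.4136, 0.0641, 0.2591]
ee_rot: [0.083, 1.571, -0.085]
ft_force: [0.2, 0.4, 0.1]
grip_width: 1.0
```

```bash
python3 - <<'E'
from h import *
st()
s=cap("scene"); box(s,(.594,.242),-6.1,.09,.34,0,.004);crop(s,"z_s.png",120,100,440,340,2)
c=cap("top"); crop(c,"z_t.png",110,90,390,230,2)
E
```

```text
t 88.1 p [0.4136 0.0641 0.2591] q [-3.400e-02 -3.250e-01  1.956e+00 -1.000e-03  1.513e+00  7.300e-02] F [0.2 0.4 0.1] grip mm 87.0
[[-0.002  0.107  0.994]
 [-0.001  0.994 -0.107]
 [-1.    -0.001 -0.002]]
```

View pics/z_s.png

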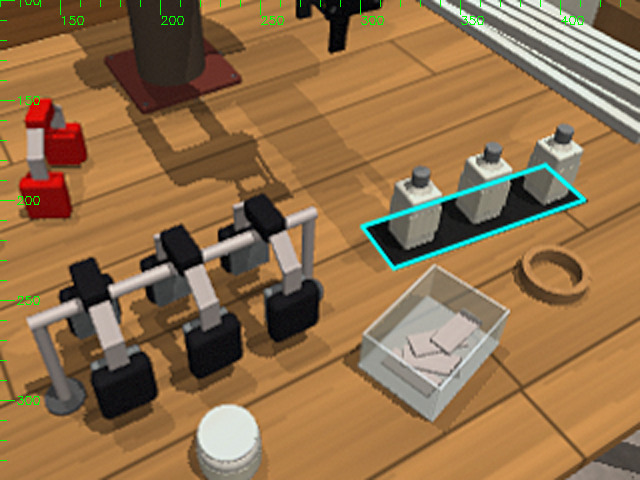

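View pics/z_t.png

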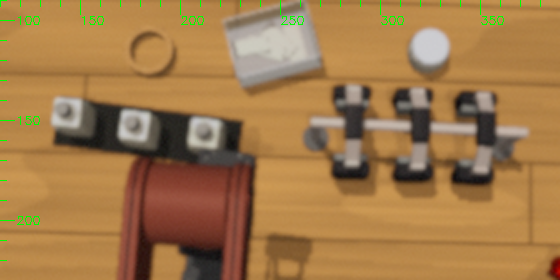

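```bash
python3 -c "
from cell import arm
print(arm.hand_in(), arm.state()['t'])"
```

```text
the job is handed in; nothing more can be done
the job is handed in; nothing more can be done
```

The bench is in order and the job was handed in at about 88 s. The hand-in gives no verdict, so this rests on my own last checks.

- **Ear defenders:** all three black pairs hang astride the rail. The two red ones were left alone.
- **Bottles:** both fallen bottles stand on the mat in line with the third. I stood each one up on the bench first, re-gripped it from above and set it down at the middle and right-hand places.
- **Last look:** the scene and top pictures showed all three crowns on the tube with one cup on each side. All three bottles stood upright on the mat. The tub, tin and tape looked unmoved, and the gripper was open and clear.

Some things went differently than expected:

- **First grip missed:** the gripper shut on nothing above the first crown. The fingertips sit about 10–20 mm behind the reported TCP, where `arm.nose_length` puts them 14 mm ahead of it. I gripped about 23 mm lower from then on.
- **Cameras disagreed:** the top and wrist cameras differed by about 5–12 mm on the crowns. I relied on the wrist pictures for most grasps.
- **A bottle was knocked:** the left fallen bottle moved about 30 mm during the run, so I measured it again before gripping it.
- **Joint limit touched:** joint 6 read -2.681 rad once, right at its -2.68 limit, while I was turning to the other bottle. I turned back and used the opposite wrist orientation. Nothing reported a fault.

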